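# Set washed filter bowls to dry

## Robot

A 6-joint arm with a two-finger parallel gripper is mounted at the origin on the work surface. World frame = base frame: x ahead of the robot, y to its left, z up, the work surface at z = 0. Lengths are in m, angles in rad, forces in N, time in s.
With the tool pointing down it reaches from about 0.375 to 0.925 m from the base axis. Payload 5.7 kg.
Tool frame: the origin (TCP) lies midway between the tips of the shut fingers; the grasp point (between the pads) lies 19 mm behind it; z points along the fingers, y is the line along which they close (so a half turn about z gives the same grasp; the last joint's range is limited). The gripper opens to 85 mm and grips with 20 to 120 N. Pads are 22 mm wide; open, the fingers measure 114 mm over their backs; the gripper's body (76 mm by 85 mm) begins 54 mm behind the grasp point. The pads swing forward as they close: fully open they stand 13 mm farther back than shut.
Start: joints at [-1.387, 0.359, 1.51, -0, 1.272, -0.115], TCP at [0.177, -0.573, 0.231] pointing down, gripper open.
Joint ranges: [-2.97, 2.97], [-1.01, 2.36], [0.21, 2.38], [-0.96, 4.11], [0.2, 2.71], [-2.98, 2.98]. Speed limits (rad/s): [2.39, 2.39, 3.14, 3.14, 3.14, 3.14].

## Interface

Orientations are given as a 3x3 rotation matrix whose columns are the frame's x, y, z axes.
In Python, from station import telemetry, imaging, job gives the robot as it stands.
- The arm moves only by the tool move_arm, never from a script. Its argument "rows" is a list of rows, each a list of 7 numbers: the shift along the tool's x, y, z in units of 30 mm (1.0 is 30 mm), then the turn, a rotation vector about the tool's x, y, z in degrees, then the opening, from 0 (shut) to 1 (fully open). A call has 1 to 5 rows; each row is the pose to reach, as a shift and turn from the pose commanded when the call began, along the tool's axes at that moment; what a row does not reach only later rows make up. A row lasts 1/10 s, in which the tool goes at most 50 mm and 8.59 degrees, less where a joint would pass 70% of its speed; a pose out of reach is approached as far as the arm can. A call with a gripper value outside its range is refused whole. The fingers move at their own pace and stop on an object; "grip_force" is the grip in N (left out, the last holds). Time passes only in rows, so rows that repeat a pose let the fingers close. It gives the time, the measured TCP pose, the force, the opening and the grip force at its end, in the units of the state.
- telemetry.observe(): the state, without advancing time (a new reading comes with each control period).
- imaging.snapshot(name): name is "scene" or "side" or "wrist"; returns the picture (480x640x3 uint8, red, green, blue); there is no depth.
- imaging.camera_params(name): a dict with "fx", "fy", "cx", "cy" (pixels), "rvec" (rotation vector, rad) and "tvec" (3), from world to camera coordinates, as OpenCV has them. Camera axes: x right, y down, z forward; pixel columns grow to the right and rows downward; lengths in m; the calibration is good to about 2 mm. A picture is of the moment at which its call begins: read the wrist's pose just before it. camera_params takes no time and is no camera call; for the wrist camera it gives the pose at the moment of the call.
- job.hand_in(): hands the job in; it is judged then, once.
The state is a dict: "t": time; "joints": joint angles; "joint_velocities": joint speeds; "joint_efforts": joint torques, N m; "position": TCP position; "ee_rot": TCP orientation; "ft_force": force on the tool from outside, world axes, zero at the start; "torque": the same for the moment, N m; "opening": finger opening in m; "grasp_force": force on a finger pad.
Only numpy, scipy, OpenCV 4.12 (cv2) and the standard library are available. Lean on these libraries where they do the work, as an engineer would, in place of code of your own. Each camera call takes 0.05 s, during which the arm holds its last target. There are 200 camera calls.

## Task

Get the washed filter bowls drying: first set the white peg plate onto the blue drying base so that both pins come through its holes and it lies flush, then turn every bowl on the bench upside down over a drying peg of its own, rim down on the plate. Last of all push the control box's door shut until its catch holds it, and leave the spray bottle and steel ring where they are.

Things in the scene. Friction and masses are not known exactly. Their poses are not given: they have to be found in the camera images.
- peg_plate: White plastic plate 90 (x) x 345 (y) x 8 mm, 0.6 kg, starts flat on the bench. Origin: centre of its underside, z up. On top: four round steel pegs (22 mm diameter, 50 mm tall, tapered tip) at y = -144, -60, 60, 144 mm; at the centre an upright steel grip block 14 (x) x 22 (y) mm, top 56 mm above the underside. 13 mm through holes at y = -102 and 102 mm. Fits either way round.
- peg0 (a point): Foot of drying peg 0 on the plate: on the peg's axis, at the plate's top face (the peg rises 50 mm from here).
- peg1 (a point): Foot of drying peg 1 on the plate: on the peg's axis, at the plate's top face (the peg rises 50 mm from here).
- peg2 (a point): Foot of drying peg 2 on the plate: on the peg's axis, at the plate's top face (the peg rises 50 mm from here).
- peg3 (a point): Foot of drying peg 3 on the plate: on the peg's axis, at the plate's top face (the peg rises 50 mm from here).
- station: Blue drying base, fixed: a flat tray 110 (x) x 370 (y) x 20 mm high with two upright locating pins (10 mm diameter, 17 mm tall, conical tips) at y = -102 and 102 mm. Origin: centre of the tray's underside; x points away from the robot. Beyond the tray, x = 67 to 123 mm, runs the blower housing, 75 mm high.
- station_seat (a point): Centre of the tray's top face, 20 mm above the bench, midway between the pins: where the plate's origin comes when the plate is home.
- bowl0: Square aluminium cup with chamfered corners (filter bowl), one of 3 or 4: 46 mm across x and y flats, 57 over corners, 70 tall, wall 3.5, base 8 mm thick, 0.11 to 0.18 kg. Starts lying on a flat, mouth roughly towards the robot. Origin: centre of the base's outer face; z points to the mouth (at z = 70 mm). Inside 39 wide, 62 deep: mouth down over a peg its rim rests on the plate, with 8 mm play.
- bowl1: Square aluminium cup with chamfered corners (filter bowl), one of 3 or 4: 46 mm across x and y flats, 57 over corners, 70 tall, wall 3.5, base 8 mm thick, 0.11 to 0.18 kg. Starts lying on a flat, mouth roughly towards the robot. Origin: centre of the base's outer face; z points to the mouth (at z = 70 mm). Inside 39 wide, 62 deep: mouth down over a peg its rim rests on the plate, with 8 mm play.
- bowl2: Square aluminium cup with chamfered corners (filter bowl), one of 3 or 4: 46 mm across x and y flats, 57 over corners, 70 tall, wall 3.5, base 8 mm thick, 0.11 to 0.18 kg. Starts lying on a flat, mouth roughly towards the robot. Origin: centre of the base's outer face; z points to the mouth (at z = 70 mm). Inside 39 wide, 62 deep: mouth down over a peg its rim rests on the plate, with 8 mm play.
- bowl3: Square aluminium cup with chamfered corners (filter bowl), one of 3 or 4: 46 mm across x and y flats, 57 over corners, 70 tall, wall 3.5, base 8 mm thick, 0.11 to 0.18 kg. Starts lying on a flat, mouth roughly towards the robot. Origin: centre of the base's outer face; z points to the mouth (at z = 70 mm). Inside 39 wide, 62 deep: mouth down over a peg its rim rests on the plate, with 8 mm play.
- box_door (a joint): Hinge of the control box's door, rad: 0 = shut against its stop, grows as it opens towards the robot; starts 0.6 to 1.1. It stays where it is left. A sprung ball catch at the top of the free edge resists from about 0.10 to 0.05 rad (some 5 N at the push point); past it the ball draws the door shut and holds it.
- door_hinge (a point): On the upright hinge line at the door's top edge, 159 mm above the bench. Grey metal door, 148 mm wide, 12 thick, 156 high, no handle, hinged at its left edge as the robot sees it, on a fixed grey box (110 x 150 x 166 mm) at the robot's right. Axes turn with the door: -x outward normal of the outer face (the hinge line lies in that face), -y along the door to its free edge, z up.
- door_push (a point): Point on the door's outer face to push on, 105 mm from the hinge line and 30 mm below the top edge. Axes as for door_hinge.
- spray_bottle: Spray bottle standing to the right of the drying base, 70 mm diameter, 190 mm tall; origin at the centre of its foot; leave it alone.
- bearing: Steel ring, 70 mm outside diameter, 18 mm high, lying on the bench; leave it alone.
Mind the look-alikes: they are no part of the job. Leave any black or orange look-alike of the bowl2 alone.

How it is judged:
By the outcome, as a careful person would: the job done as asked, in the order asked, and still so for the second after the job is handed in, with the robot touching nothing.
Of bowl0, bowl1, bowl2, bowl3 only 3 to 4 are there at a start; the rules pass over those that are not, and their reading is None.
At some moment in a run one of bowl0, bowl1, bowl2, bowl3 may be knocked a few centimetres aside while the robot is not near it.
It also fails if it takes over 210 s, if anything falls off the work surface, if the arm or the gripper's body presses on something with over 40 N, if the wrist force passes 120 N, or if a joint passes its speed limit or range.

## Working session

There is one attempt and no reset: what is moved stays moved. The work goes in short steps, Python scripts to look and compute and a tool call to move; the robot and the scene stay as the last step left them, time stands still between calls to the robot, and variables do not carry over. Pictures are saved under pics/ and viewed, at most 14 in all, crops included, and the job is handed in when it is done.

Besides the shell and the picture viewer there is one more tool, called after "Call:" by a JSON object that holds its "fn" and its "kwargs". move_arm: Moves the arm, as the interface text tells. Its arguments: {"type":"object","properties":{"rows":{"type":"array"},"grip_force":{"type":"number"}},"required":["rows"]}

```bash
ls; mkdir -p pics; python3 - <<'E'
from station import telemetry, imaging, job
import cv2,numpy as np
s=telemetry.observe();print(s)
for n in ["scene","side"]:
    im=imaging.snapshot(n);cv2.imwrite(f"pics/{n}0.png",im[:,:,::-1]);p=imaging.camera_params(n)
    R=cv2.Rodrigues(np.array(p["rvec"]))[0];print(n,p,"C",-R.T@np.array(p["tvec"]))
E
```

```text
pics
{'t': 0.0, 'joints': array([-1.38709950e+00,  3.59524950e-01,  1.51144126e+00,  5.50372855e-06,
        1.27248900e+00, -1.15091546e-01]), 'joint_velocities': array([-5.85321496e-04, -3.05166095e-05,  6.96343002e-05, -1.82591317e-04,
        5.10973792e-04,  3.36161986e-04]), 'joint_efforts': array([ 1.70441745e-03, -5.27611184e+01, -2.78612655e+01, -1.27780668e-04,
        1.30489757e-02, -5.56963329e-07]), 'position': array([ 0.17649173, -0.57274283,  0.23043835]), 'ee_rot': array([[ 9.55694363e-01,  2.94360616e-01, -3.35052250e-04],
       [ 2.94360725e-01, -9.55692632e-01,  1.83217853e-03],
       [ 2.19114235e-04, -1.84962892e-03, -9.99998265e-01]]), 'ft_force': array([ 0.16008434,  0.20505919, -0.36065051]), 'torque': array([0.01263798, 0.04564487, 0.0074768 ]), 'grasp_force': 0.0, 'opening': 0.08501745421779922}
scene {'fx': 598.5607760371145, 'fy': 598.5607760371145, 'cx': 304.41621917661, 'cy': 234.46698629917555, 'rvec': array([ 2.08848088,  0.58901095, -0.33990848]), 'tvec': array([-0.42119407, -0.05270158,  1.86036413])} C [ 1.21033851 -1.11321503  0.9679719 ]
side {'fx': 525.64389111709, 'fy': 525.64389111709, 'cx': 313.99548162986673, 'cy': 245.97707583703007, 'rvec': array([ 0.90524176, -2.32799504,  1.29966681]), 'tvec': array([0.37168761, 0.27983585, 1.15430749])} C [-0.25831396  0.87895355  0.84237766]
```

View pics/scene0.png

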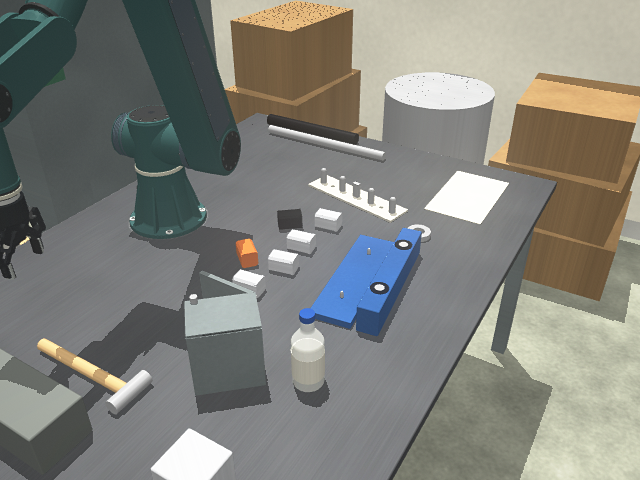

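View pics/side0.png

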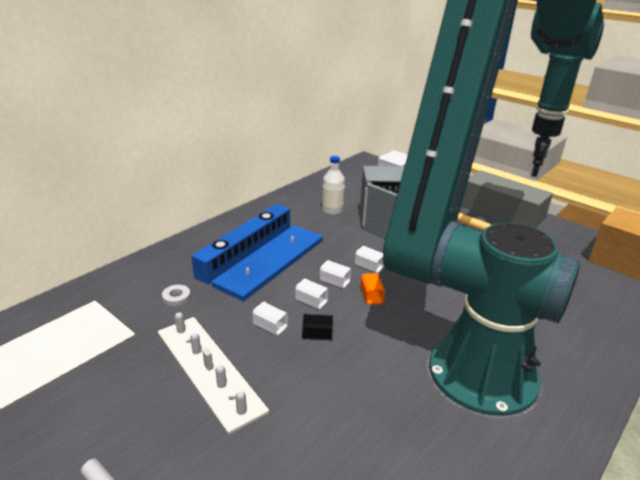

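The scene shows the plate at (357,198), with its pegs. Four white bowls lie at (327,219), (301,241), (283,262) and (248,283). The base pins are at (369,251) and (341,294), and the door is open at (225,285). The black and orange look-alikes are at (290,219) and (247,252). In the side view, the plate is at (212,370) and the bowls are at (270,318), (311,293), (335,273) and (369,259).

```bash
cat > h.py <<'E'
from station import telemetry, imaging, job
import cv2,numpy as np
from scipy.spatial.transform import Rotation as Rn
def cam(n):
    p=imaging.camera_params(n);R=cv2.Rodrigues(np.array(p["rvec"]))[0];t=np.array(p["tvec"])
    K=np.array([[p["fx"],0,p["cx"]],[0,p["fy"],p["cy"]],[0,0,1]]);return K,R,t
def ray(c,uv):
    K,R,t=c;d=R.T@np.linalg.inv(K)@np.array([*uv,1.]);return -R.T@t,d
def onz(c,uv,z):
    C,d=ray(c,uv);return C+d*(z-C[2])/d[2]
def proj(c,P):
    K,R,t=c;q=K@(R@np.asarray(P,float)+t);return q[:2]/q[2]
def tri(c1,u1,c2,u2):
    P=[c[0]@np.c_[c[1],c[2]] for c in(c1,c2)]
    X=cv2.triangulatePoints(*P,np.array(u1,float).reshape(2,1),np.array(u2,float).reshape(2,1)).ravel();return X[:3]/X[3]
def blobs(m,amin=30):
    cs,_=cv2.findContours(m.astype(np.uint8)*255,cv2.RETR_EXTERNAL,cv2.CHAIN_APPROX_NONE)
    return [c for c in cs if cv2.contourArea(c)>=amin]
E
python3 - <<'E'
from h import *
np.set_printoptions(precision=4,suppress=True)
for n in["scene","side"]:
    im=cv2.imread(f"pics/{n}0.png");h=cv2.cvtColor(im,cv2.COLOR_BGR2HSV);c=cam(n)
    roi=np.zeros(im.shape[:2],bool)
    if n=="scene": roi[160:300,225:420]=1
    else: roi[230:440,140:390]=1
    print(n,"white")
    for b in blobs((h[...,1]<60)&(h[...,2]>140)&roi,60):
        r=cv2.minAreaRect(b);x=b[:,0].mean(0);M=cv2.moments(b);u=(M['m10']/M['m00'],M['m01']/M['m00'])
        print(cv2.contourArea(b),np.array(u),"z.03:",onz(c,u,.03), [tuple(np.round(onz(c,p,.008)[:2],3)) for p in cv2.approxPolyDP(b,3,True)[:,0]] )
    print(n,"blue")
    for b in blobs((h[...,0]>100)&(h[...,0]<125)&(h[...,1]>150)&(h[...,2]>60)&(h[...,2]<256),500):
        print(cv2.contourArea(b),[(tuple(p),tuple(np.round(onz(c,p,.02)[:2],3))) for p in cv2.approxPolyDP(b,3,True)[:,0]])
cs,cd=cam("scene"),cam("side")
for a,b in[((369.5,249),(247.5,267.5)),((341.5,291.5),(292,235.5))]: print("pin",tri(cs,a,cd,b))
a=cv2.imread("pics/scene0.png")[160:310,220:420];b=cv2.imread("pics/side0.png")[220:430,140:400]
cv2.imwrite("pics/c1.png",cv2.resize(a,None,fx=4,fy=4,interpolation=cv2.INTER_CUBIC));cv2.imwrite("pics/c2.png",cv2.resize(b,None,fx=2.8,fy=2.8,interpolation=cv2.INTER_CUBIC))
E
```

```text
scene white
771.5 [247.0173 285.032 ] z.03: [ 0.4371 -0.1789  0.03  ] [(np.float64(0.356), np.float64(-0.17)), (np.float64(0.434), np.float64(-0.182)), (np.float64(0.405), np.float64(-0.232)), (np.float64(0.473), np.float64(-0.191)), (np.float64(0.464), np.float64(-0.145)), (np.float64(0.478), np.float64(-0.151)), (np.float64(0.439), np.float64(-0.105)), (np.float64(0.361), np.float64(-0.11)), (np.float64(0.377), np.float64(-0.167))]
544.5 [282.0851 261.1886] z.03: [ 0.4561 -0.0472  0.03  ] [(np.float64(0.384), np.float64(0.014)), (np.float64(0.388), np.float64(-0.018)), (np.float64(0.423), np.float64(-0.068)), (np.float64(0.496), np.float64(-0.056)), (np.float64(0.49), np.float64(-0.012)), (np.float64(0.466), np.float64(0.011)), (np.float64(0.479), np.float64(-0.029)), (np.float64(0.464), np.float64(-0.011)), (np.float64(0.463), np.float64(0.026))]
200.5 [321.5752 255.6983] z.03: [0.5342 0.0288 0.03  ] [(np.float64(0.504), np.float64(0.144)), (np.float64(0.503), np.float64(0.079)), (np.float64(0.49), np.float64(0.112)), (np.float64(0.499), np.float64(0.031)), (np.float64(0.47), np.f
[... 6498 characters left out ...]
t32(237)), (np.float64(0.831), np.float64(0.046))), ((np.int32(228), np.int32(243)), (np.float64(0.79), np.float64(0.054))), ((np.int32(226), np.int32(247)), (np.float64(0.778), np.float64(0.072))), ((np.int32(218), np.int32(249)), (np.float64(0.786), np.float64(0.095))), ((np.int32(210), np.int32(244)), (np.float64(0.824), np.float64(0.094))), ((np.int32(193), np.int32(254)), (np.float64(0.816), np.float64(0.161))), ((np.int32(194), np.int32(275)), (np.float64(0.731), np.float64(0.222))), ((np.int32(243), np.int32(300)), (np.float64(0.556), np.float64(0.204))), ((np.int32(320), np.int32(241)), (np.float64(0.602), np.float64(-0.143)))]
pin [0.6355 0.1152 0.0366]
pin [ 0.6615 -0.0868  0.0383]
```

View pics/c1.png

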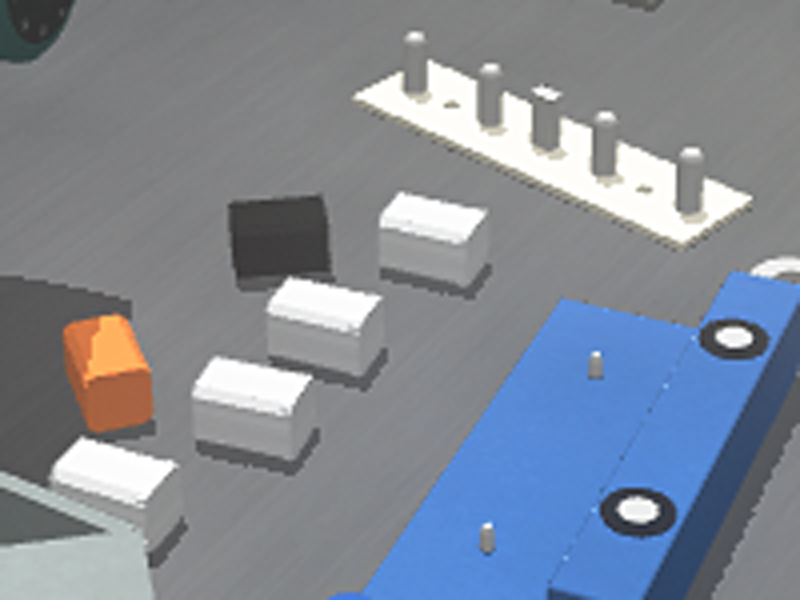

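View pics/c2.png

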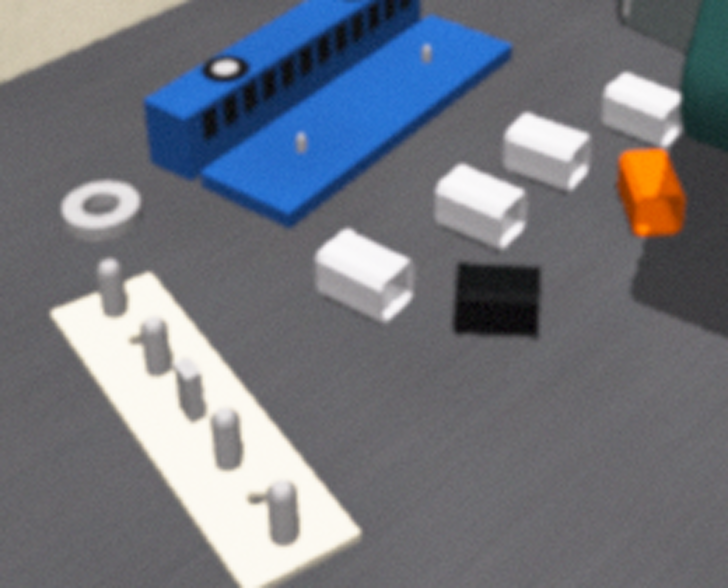

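The crops show a five-post plate with its block in the middle, two base pins, and four aluminium bowls with mouths toward the robot. The pin spacing comes out at 203.7 mm against 204 given, and the plate outline at 349 x 89 mm against 345 x 90. Both fit, so I'm moving now.

```bash
cat >> h.py <<'E'
def down(yaw):  # tool down, tool x at world yaw (deg)
    a=np.deg2rad(yaw);x=np.array([np.cos(a),np.sin(a),0]);z=np.array([0,0,-1.]);return np.c_[x,np.cross(z,x),z]
def plan(wps,start=None):
    s=telemetry.observe() if start is None else None
    p,R=(s["position"],s["ee_rot"]) if s else start
    for q,Q in wps:
        q=np.array(q,float);r=Rn.from_matrix(R.T@Q).as_rotvec();ang=np.rad2deg(np.linalg.norm(r));d=np.linalg.norm(q-p)
        n=int(np.ceil(max(d/.25,ang/42.9,1e-6)));p0,R0=p,R
        for k in range(n):
            p2=p0+(q-p0)*(k+1)/n;R2=R0@Rn.from_rotvec(r*(k+1)/n).as_matrix()
            sh=R.T@(p2-p)/.03;rv=np.rad2deg(Rn.from_matrix(R.T@R2).as_rotvec())
            print(np.round(sh,2).tolist(),np.round(rv,1).tolist(),"rows",int(np.ceil(max(d/n/.05,ang/n/8.59))),"->",np.round(p2,3))
            p,R=p2,R2
E
python3 - <<'E'
from h import *
c=cam("wrist");s=telemetry.observe();C=-c[1].T@c[2]
print("cam in tool",s["ee_rot"].T@(C-s["position"]),"axis",s["ee_rot"].T@c[1][2],"right",s["ee_rot"].T@c[1][0],c[0])
plan([([.176,-.573,.35],s["ee_rot"]),([.5,-.1,.35],down(80)),([.4455,.403,.30],down(167.1))])
# door top corners, scene z=.159
cs=cam("scene")
for u in[(200,272),(262,297),(187,304),(262,298)]: print(u,onz(cs,u,.159))
E
```

```text
cam in tool [ 8.22574326e-02 -7.60684560e-06 -1.42422063e-01] axis [-3.18178445e-01 -1.83650416e-04  9.48030824e-01] right [-3.95931006e-04  9.99999920e-01  6.08352468e-05] [[424.26401248   0.         319.70551385]
 [  0.         424.26401248 242.03304571]
 [  0.           0.           1.        ]]
[-0.02, -0.01, -3.98] [0.0, 0.0, 0.0] rows 3 -> [ 0.176 -0.573  0.35 ]
[4.99, -3.96, 0.01] [-0.0, -0.0, -21.0] rows 4 -> [ 0.284 -0.415  0.35 ]
[6.08, -1.92, 0.0] [-0.0, -0.0, -21.0] rows 4 -> [ 0.392 -0.258  0.35 ]
[6.36, 0.38, 0.0] [-0.0, -0.0, -21.0] rows 4 -> [ 0.5  -0.1   0.35]
[5.4, -1.57, 0.56] [-0.0, 0.0, -29.0] rows 4 -> [0.482 0.068 0.333]
[5.48, 1.25, 0.56] [-0.0, 0.0, -29.0] rows 4 -> [0.464 0.235 0.317]
[4.19, 3.75, 0.56] [-0.0, -0.0, -29.0] rows 4 -> [0.446 0.403 0.3  ]
(200, 272) [ 0.42324447 -0.32363237  0.159     ]
(262, 297) [ 0.59564325 -0.32431888  0.159     ]
(187, 304) [ 0.47325629 -0.4245289   0.159     ]
(262, 298) [ 0.59758885 -0.32705769  0.159     ]
```

Call:
{"fn": "move_arm", "kwargs": {"rows": [[0, 0, -4, 0, 0, 0, 1], [0, 0, -4, 0, 0, 0, 1], [0, 0, -4, 0, 0, 0, 1]]}}

```text
t: 0.4
position: [0.177, -0.5751, 0.3561]
ee_rot: [[0.956, 0.294, 0.001], [0.294, -0.956, -0.006], [-0.001, 0.006, -1.0]]
ft_force: [0.2, -0.7, -0.5]
opening: 0.0853
grasp_force: 0.0
```

Call:
{"fn": "move_arm", "kwargs": {"rows": [[5, -4, 0, 0, 0, -21, 1], [5, -4, 0, 0, 0, -21, 1], [5, -4, 0, 0, 0, -21, 1], [5, -4, 0, 0, 0, -21, 1], [5, -4, 0, 0, 0, -21, 1]]}}

```text
t: 0.9
position: [0.2866, -0.4099, 0.3512]
ee_rot: [[0.784, 0.621, 0.001], [0.621, -0.784, 0.003], [0.002, -0.002, -1.0]]
ft_force: [0.7, -0.8, 0.0]
opening: 0.0858
grasp_force: 0.0
```

Call:
{"fn": "move_arm", "kwargs": {"rows": [[6, -2, 0, 0, 0, -21, 1], [6, -2, 0, 0, 0, -21, 1], [6, -2, 0, 0, 0, -21, 1], [6, -2, 0, 0, 0, -21, 1], [6, -2, 0, 0, 0, -21, 1]]}}

```text
t: 1.4
position: [0.3908, -0.2529, 0.3511]
ee_rot: [[0.509, 0.861, 0.001], [0.861, -0.509, 0.002], [0.002, -0.0, -1.0]]
ft_force: [-0.6, -0.3, -0.4]
opening: 0.0849
grasp_force: 0.0
```

Call:
{"fn": "move_arm", "kwargs": {"rows": [[6.4, 0.4, 0, 0, 0, -21, 1], [6.4, 0.4, 0, 0, 0, -21, 1], [6.4, 0.4, 0, 0, 0, -21, 1], [6.4, 0.4, 0, 0, 0, -21, 1], [6.4, 0.4, 0, 0, 0, -21, 1]]}}

```text
t: 1.9
position: [0.5003, -0.0951, 0.3509]
ee_rot: [[0.168, 0.986, 0.001], [0.986, -0.168, 0.001], [0.002, 0.0, -1.0]]
ft_force: [-0.8, -0.9, 0.4]
opening: 0.0856
grasp_force: 0.0
```

```bash
python3 - <<'E'
from h import *
im=imaging.snapshot("wrist");cv2.imwrite("pics/w1.png",im[:,:,::-1]);K,R,t=cam("wrist");np.savez("pics/w1.npz",K=K,R=R,t=t)
E
```

Call:
{"fn": "move_arm", "kwargs": {"rows": [[5.4, -1.6, 0.6, 0, 0, -29, 1], [5.4, -1.6, 0.6, 0, 0, -29, 1], [5.4, -1.6, 0.6, 0, 0, -29, 1], [5.4, -1.6, 0.6, 0, 0, -29, 1], [5.4, -1.6, 0.6, 0, 0, -29, 1]]}}

```text
t: 2.45
position: [0.4777, 0.0705, 0.3328]
ee_rot: [[-0.33, 0.944, -0.001], [0.944, 0.33, -0.0], [0.0, -0.001, -1.0]]
ft_force: [-0.9, 0.3, 0.9]
opening: 0.0852
grasp_force: 0.0
```

Call:
{"fn": "move_arm", "kwargs": {"rows": [[5.5, 1.3, 0.6, 0, 0, -29, 1], [5.5, 1.3, 0.6, 0, 0, -29, 1], [5.5, 1.3, 0.6, 0, 0, -29, 1], [5.5, 1.3, 0.6, 0, 0, -29, 1], [5.5, 1.3, 0.6, 0, 0, -29, 1]]}}

```text
t: 2.95
position: [0.462, 0.2388, 0.3148]
ee_rot: [[-0.745, 0.667, -0.0], [0.667, 0.745, -0.001], [-0.0, -0.001, -1.0]]
ft_force: [0.1, -1.5, -0.0]
opening: 0.0855
grasp_force: 0.0
```

Call:
{"fn": "move_arm", "kwargs": {"rows": [[4.2, 3.8, 0.6, 0, 0, -29, 1], [4.2, 3.8, 0.6, 0, 0, -29, 1], [4.2, 3.8, 0.6, 0, 0, -29, 1], [4.2, 3.8, 0.6, 0, 0, -29, 1], [4.2, 3.8, 0.6, 0, 0, -29, 1]]}}

```text
t: 3.45
position: [0.4452, 0.4078, 0.2967]
ee_rot: [[-0.975, 0.224, 0.0], [0.224, 0.975, -0.001], [-0.0, -0.001, -1.0]]
ft_force: [0.1, 0.3, -0.0]
opening: 0.0853
grasp_force: 0.0
```

```bash
python3 - <<'E'
from h import *
s=telemetry.observe();print(s["position"],s["ee_rot"],s["joints"],s["ft_force"])
im=imaging.snapshot("wrist");cv2.imwrite("pics/w2.png",im[:,:,::-1]);K,R,t=cam("wrist");np.savez("pics/w2.npz",K=K,R=R,t=t)
E
```

```text
[0.44520157 0.40778691 0.29669422] [[-9.74693743e-01  2.23544392e-01  1.13444004e-04]
 [ 2.23544272e-01  9.74693554e-01 -6.58442036e-04]
 [-2.57764164e-04 -6.16419575e-04 -9.99999777e-01]] [ 6.27563478e-01  3.14493987e-01  1.41237088e+00 -6.06943298e-04
  1.41502261e+00 -7.17689252e-01] [ 0.12835704  0.28701353 -0.01740947]
```

View pics/w2.png

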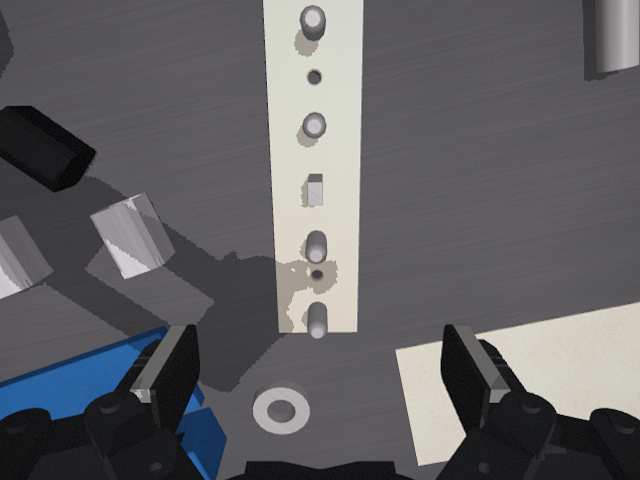

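View pics/w1.png

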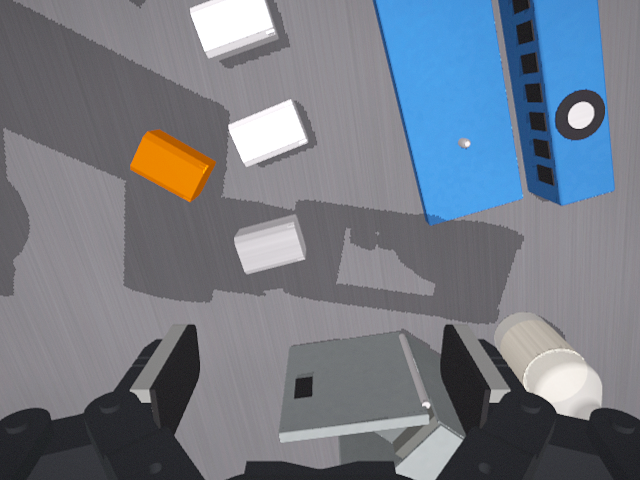

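w2 shows the plate head-on with holes at (314,76) and (317,274) and the block top near (315,192). w1 shows base pin 1 at (464,143), three bowls at (233,25), (268,132) and (270,245), and the open door. I'll refine the plate centre from the holes.

```bash
python3 - <<'E'
from h import *
def L(f): z=np.load(f);return z["K"],z["R"],z["t"]
c=L("pics/w2.npz");g=cv2.imread("pics/w2.png",0)
H=[]
for u,v in[(314,76),(317,274)]:
    w=g[v-12:v+13,u-12:u+13];ys,xs=np.where(w<w.min()+35);q=(u-12+xs.mean(),v-12+ys.mean());P=onz(c,q,.008);H.append(P);print(q,len(xs),P)
print("dist",np.linalg.norm(H[0]-H[1]),"mid",(H[0]+H[1])/2,"yaw",np.rad2deg(np.arctan2(*(H[0]-H[1])[1::-1])))
im=cv2.imread("pics/w2.png");b=max(blobs((im.min(2)>150)&(np.arange(640)[None]<380),3000),key=cv2.contourArea)
r=cv2.minAreaRect(b);print([onz(c,p,.008)[:2].round(4) for p in cv2.boxPoints(r)],r)
for u in[(308,205),(323,206),(308,180),(323,181)]: print("block",onz(c,u,.056).round(4))
c=L("pics/w1.npz");print("pin",onz(c,(464,143),.033),(onz(c,(408,224.),.0)+0))
mid=(H[0]+H[1])/2;dy=H[0]-H[1];yaw=np.rad2deg(np.arctan2(dy[1],dy[0]));print(yaw)
plan([([mid[0],mid[1],.07],down(yaw)),([mid[0],mid[1],.022],down(yaw))])
E
```

```text
(np.float64(316.3030303030303), np.float64(73.78787878787878)) 33 [0.34294911 0.42647349 0.008     ]
(np.float64(316.79411764705884), np.float64(274.11764705882354)) 68 [0.54303266 0.38004022 0.008     ]
dist 0.2054007611056234 mid [0.44299089 0.40325685 0.008     ] yaw 166.93467611487443
[array([0.2719, 0.3939]), array([0.2921, 0.4806]), array([0.6254, 0.4144]), array([0.5996, 0.3029])] ((312.5, 166.0), (332.0, 99.0), 90.0)
block [0.4539 0.393  0.056 ]
block [0.4579 0.4063 0.056 ]
block [0.4312 0.3984 0.056 ]
block [0.4352 0.4115 0.056 ]
pin [ 0.65662309 -0.08532472  0.033     ] [ 5.94220791e-01 -1.75057469e-01 -5.55111512e-17]
166.93467611487443
[0.05, -0.1, 7.57] [-0.1, 0.0, 0.0] rows 5 -> [0.443 0.403 0.07 ]
[0.0, 0.0, 1.6] [-0.0, 0.0, 0.0] rows 1 -> [0.443 0.403 0.022]
```

Call:
{"fn": "move_arm", "kwargs": {"rows": [[0, -0.15, 3.5, 0, 0, 0, 1], [0, -0.15, 5, 0, 0, 0, 1], [0, -0.15, 6.5, 0, 0, 0, 1], [0, -0.15, 7.6, 0, 0, 0, 1], [0, -0.15, 7.6, 0, 0, 0, 1]]}}

```text
t: 4.0
position: [0.4424, 0.3987, 0.0662]
ee_rot: [[-0.974, 0.228, -0.003], [0.228, 0.974, -0.004], [0.002, -0.005, -1.0]]
ft_force: [0.1, -0.4, -0.4]
opening: 0.0853
grasp_force: 0.0
```

Call:
{"fn": "move_arm", "kwargs": {"rows": [[0, 0, 0.5, 0, 0, 0, 1], [0, 0, 1, 0, 0, 0, 1], [0, 0, 1.5, 0, 0, 0, 1], [0, 0, 1.5, 0, 0, 0, 0.5], [0, 0, 1.5, 0, 0, 0, 0]], "grip_force": 70}}

```text
t: 4.5
position: [0.4434, 0.4024, 0.0247]
ee_rot: [[-0.974, 0.225, 0.0], [0.225, 0.974, -0.0], [-0.0, -0.0, -1.0]]
ft_force: [-0.1, 0.0, -0.4]
opening: 0.0592
grasp_force: 0.0
```

Call:
{"fn": "move_arm", "kwargs": {"rows": [[0, 0, 0, 0, 0, 0, 0], [0, 0, 0, 0, 0, 0, 0], [0, 0, 0, 0, 0, 0, 0], [0, 0, 0, 0, 0, 0, 0], [0, 0, 0, 0, 0, 0, 0]]}}

```text
t: 5.0
position: [0.4431, 0.4038, 0.0253]
ee_rot: [[-0.975, 0.222, 0.001], [0.222, 0.975, 0.001], [-0.001, 0.001, -1.0]]
ft_force: [-0.1, -1.2, 6.2]
opening: 0.013
grasp_force: 70.2
```

The block is gripped, with a 13 mm opening and 70 N. Lifting, and refining the pins from the pictures already taken.

Call:
{"fn": "move_arm", "kwargs": {"rows": [[0, 0, -1.5, 0, 0, 0, 0], [0, 0, -3, 0, 0, 0, 0], [0, 0, -4.5, 0, 0, 0, 0], [0, 0, -5, 0, 0, 0, 0], [0, 0, -5, 0, 0, 0, 0]]}}

```text
t: 5.5
position: [0.4437, 0.4046, 0.1769]
ee_rot: [[-0.975, 0.223, 0.004], [0.223, 0.975, 0.003], [-0.003, 0.004, -1.0]]
ft_force: [-0.6, -0.2, -6.2]
opening: 0.0129
grasp_force: 70.6
```

```bash
python3 - <<'E'
from h import *
np.set_printoptions(precision=4,suppress=True)
def L(f): z=np.load(f);return z["K"],z["R"],z["t"]
C={"scene0":cam("scene"),"side0":cam("side"),"w1":L("pics/w1.npz")}
guess={"scene0":[(369,251),(341.5,294)],"side0":[(247.5,270),(292,238)],"w1":[None,(464,143)]}
U={}
for n,g in guess.items():
    im=cv2.imread(f"pics/{n}.png").astype(int);sat=im[...,0]-im[...,2]
    for i,p in enumerate(g):
        if p is None: continue
        u,v=map(int,p);r=9
        w=sat[v-r:v+r+1,u-r:u+r+1];bg=np.median(w);wt=np.clip((bg-w)/bg-.25,0,None);ys,xs=np.mgrid[v-r:v+r+1,u-r:u+r+1]
        c=np.array([(wt*xs).sum(),(wt*ys).sum()])/wt.sum();U[n,i]=c;print(n,i,c,onz(C[n],c,.028),"rows",np.where(wt.sum(1)>.3)[0][[0,-1]]+v-r)
for i in(0,1): print("tri",tri(C["scene0"],U["scene0",i],C["side0"],U["side0",i]))
print(tri(C["scene0"],U["scene0",1],C["w1"],U["w1",1]),tri(C["side0"],U["side0",1],C["w1"],U["w1",1]))
s=telemetry.observe();print(s["position"],s["ft_force"])
E
```

```text
scene0 0 [368.423  251.0784] [0.632  0.1157 0.028 ] rows [248 254]
scene0 1 [341.3182 294.1925] [ 0.6592 -0.0863  0.028 ] rows [291 297]
side0 0 [246.9171 270.402 ] [0.6366 0.1175 0.028 ] rows [261 274]
side0 1 [290.9049 237.6966] [ 0.6689 -0.087   0.028 ] rows [229 242]
w1 1 [463.8828 142.5871] [ 0.6581 -0.0856  0.028 ] rows [138 148]
tri [0.6334 0.1171 0.0284]
tri [ 0.6625 -0.0861  0.0301]
[ 0.6586 -0.0855  0.0272] [ 0.6599 -0.0822  0.0333]
[0.4437 0.4046 0.1769] [-0.6281 -0.1843 -6.2056]
```

```bash
python3 - <<'E'
from h import *
D=down(97.55)
plan([([.6455,.0148,.177],D),([.6455,.0148,.075],D)])
E
```

```text
[-4.72, -5.59, -0.01] [0.2, 0.0, 34.8] rows 5 -> [0.545 0.21  0.177]
[-7.07, -1.89, 0.0] [0.2, 0.0, 34.8] rows 5 -> [0.646 0.015 0.177]
[0.0, 0.0, 3.4] [-0.0, -0.0, -0.0] rows 3 -> [0.646 0.015 0.075]
```

Call:
{"fn": "move_arm", "kwargs": {"rows": [[-0.94, -1.12, 0, 0, 0, 7, 0], [-1.9, -2.24, 0, 0, 0, 14, 0], [-2.8, -3.35, 0, 0, 0, 21, 0], [-3.8, -4.5, 0, 0, 0, 28, 0], [-4.7, -5.6, 0, 0, 0, 35, 0]]}}

```text
t: 6.0
position: [0.5414, 0.2062, 0.1716]
ee_rot: [[-0.667, 0.745, -0.004], [0.745, 0.667, -0.001], [0.002, -0.004, -1.0]]
ft_force: [0.2, 0.9, -6.3]
opening: 0.0129
grasp_force: 70.7
```

Call:
{"fn": "move_arm", "kwargs": {"rows": [[-1.4, -0.4, 0, 0, 0, 7, 0], [-2.8, -0.8, 0, 0, 0, 14, 0], [-4.2, -1.1, 0, 0, 0, 21, 0], [-5.6, -1.5, 0, 0, 0, 28, 0], [-7, -1.9, 0, 0, 0, 35, 0]]}}

```text
t: 6.5
position: [0.6398, 0.013, 0.1712]
ee_rot: [[-0.119, 0.993, -0.005], [0.993, 0.119, 0.001], [0.001, -0.005, -1.0]]
ft_force: [0.8, 0.1, -5.1]
opening: 0.013
grasp_force: 70.7
```

Call:
{"fn": "move_arm", "kwargs": {"rows": [[0, 0, 1, 0, 0, 0, 0], [0, 0, 2, 0, 0, 0, 0], [0, 0, 3, 0, 0, 0, 0], [0, 0, 3.2, 0, 0, 0, 0], [0, 0, 3.2, 0, 0, 0, 0]]}}

```text
t: 7.0
position: [0.6385, 0.0147, 0.0754]
ee_rot: [[-0.124, 0.992, -0.006], [0.992, 0.124, 0.001], [0.001, -0.006, -1.0]]
ft_force: [-0.3, -0.6, -5.1]
opening: 0.0129
grasp_force: 70.5
```

```bash
python3 - <<'E'
from h import *
s=telemetry.observe();print(s["position"],s["ee_rot"],s["ft_force"])
im=imaging.snapshot("wrist");cv2.imwrite("pics/w3.png",im[:,:,::-1]);K,R,t=cam("wrist");np.savez("pics/w3.npz",K=K,R=R,t=t)
a=imaging.snapshot("scene")[200:320,270:430,::-1];cv2.imwrite("pics/s3.png",a)
a=cv2.resize(a,None,fx=3,fy=3,interpolation=cv2.INTER_CUBIC)
b=cv2.resize(imaging.snapshot("side")[190:310,180:340,::-1],None,fx=3,fy=3,interpolation=cv2.INTER_CUBIC)
w=cv2.resize(im[:260,220:420,::-1],None,fx=1.6,fy=1.6)[:360,:320]
cv2.imwrite("pics/m3.png",cv2.resize(np.hstack([a[:, :480],w]),(800,360)))
D=down(97.55);plan([([.6455,.0148,.0765],D)])
E
```

```text
[0.6385142  0.01466321 0.07537857] [[-1.24105548e-01  9.92247786e-01 -6.49179748e-03]
 [ 9.92267969e-01  1.24112293e-01  6.45194893e-04]
 [ 1.44590508e-03 -6.36153043e-03 -9.99978720e-01]] [-0.31442188 -0.6422585  -5.14119529]
[-0.0, 0.11, 0.1] [0.1, 0.0, -0.4] rows 1 -> [0.646 0.015 0.076]
```

View pics/m3.png

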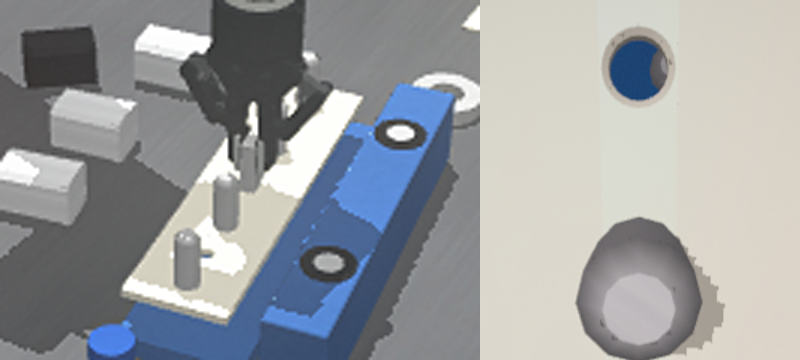

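The wrist crop shows the base pin through the far hole, grey at the hole's right edge. The plate therefore still needs a few mm along tool +y, as computed.

Call:
{"fn": "move_arm", "kwargs": {"rows": [[0, 0.11, 0, 0, 0, -0.4, 0], [0, 0.11, 0, 0, 0, -0.4, 0], [0, 0.11, 0, 0, 0, -0.4, 0], [0, 0.11, 0, 0, 0, -0.4, 0]]}}

```text
t: 7.55
position: [0.6447, 0.0147, 0.0788]
ee_rot: [[-0.131, 0.991, 0.001], [0.991, 0.131, 0.0], [-0.0, 0.001, -1.0]]
ft_force: [-0.5, 0.2, -5.5]
opening: 0.0135
grasp_force: 70.6
```

```bash
cat > hole.py <<'E'
from h import *
import sys
s=telemetry.observe();im=imaging.snapshot("wrist")[:,:,::-1];c=cam("wrist");s2=telemetry.observe()
cv2.imwrite(f"pics/{sys.argv[1]}.png",im)
p=s2["position"];R=s2["ee_rot"];print(p,s2["ft_force"],"yaw x",np.rad2deg(np.arctan2(R[1,0],R[0,0])))
# expected pixel of far hole (plate top: TCP z -17mm)
zt=p[2]-.0173
u=proj(c,[*(p+R[:,0]*.102)[:2],zt]);print("hole expected px",u)
cv2.imwrite(f"pics/{sys.argv[1]}c.png",cv2.resize(im[max(0,int(u[1])-25):int(u[1])+25,int(u[0])-40:int(u[0])+40],None,fx=8,fy=8,interpolation=cv2.INTER_CUBIC));print("origin",int(u[0])-40,max(0,int(u[1])-25))
i=im.astype(int);m=(i[...,0]-i[...,2]>40);r=np.zeros_like(m);r[:max(80,0),280:360]=1
for b in blobs(m&r,10): M=cv2.moments(b);print("blue",cv2.boundingRect(b),M['m00'])
for q in[(.632,.1157),(.6588,-.086)]: print("pin px",proj(c,[*q,.037]),proj(c,[*q,.03]))
E
python3 hole.py w4
```

```text
[0.64452194 0.01476878 0.07862156] [ 0.14964436  0.99835155 -6.61201896] yaw x 97.52184878825643
hole expected px [318.95651587  37.94373337]
origin 278 12
blue (301, 26, 36, 37) 407.5
pin px [320.98756435  47.16821767] [320.91525256  49.14324762]
pin px [321.09337846 452.38688266] [321.03771715 442.61439702]
```

View pics/w4c.png

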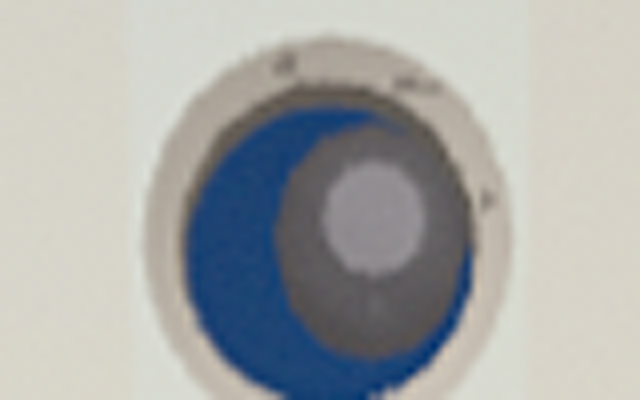

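The crop shows the pin tip at about (324.9,39.1) full-frame and the hole centre at about (319.1,40.6). Converting that to the remaining offset.

```bash
python3 - <<'E'
from h import *
s=telemetry.observe();c=cam("wrist");p=s["position"];R=s["ee_rot"]
tip=onz(c,(324.9,39.1),.037);tip2=onz(c,(324.9,39.1),.0355)
h=onz(c,(319.1,40.6),p[2]-.0173)
print(tip,h,"tool",R.T@(tip-h)*1000, R.T@(h-p)*1000)
E
```

```text
[0.63314732 0.11878339 0.037     ] [0.63132577 0.11507827 0.06132156] tool [ 3.43380438  2.28343102 24.32239977] [1.01173060e+02 4.30163863e-02 1.73041030e+01]
```

Call:
{"fn": "move_arm", "kwargs": {"rows": [[0.11, 0.065, 0, 0, 0, 0.2, 0], [0.11, 0.065, 0.15, 0, 0, 0.2, 0], [0.11, 0.065, 0.3, 0, 0, 0.2, 0], [0.11, 0.065, 0.3, 0, 0, 0.2, 0], [0.11, 0.065, 0.3, 0, 0, 0.2, 0]]}}

```text
t: 8.1
position: [0.6456, 0.0183, 0.0689]
ee_rot: [[-0.127, 0.992, -0.001], [0.992, 0.127, 0.0], [0.0, -0.001, -1.0]]
ft_force: [0.2, -0.4, -5.3]
opening: 0.013
grasp_force: 70.6
```

```bash
python3 hole.py w5; python3 - <<'E'
import cv2,numpy as np
from station import imaging
a=cv2.imread("pics/w5c.png")
b=cv2.resize(imaging.snapshot("scene")[240:330,270:390,::-1],None,fx=4.45,fy=4.45,interpolation=cv2.INTER_CUBIC)[:400]
m=np.hstack([a,b]);cv2.imwrite("pics/m5.png",cv2.resize(m,(800,int(800*m.shape[0]/m.shape[1]))));print(m.shape)
E
```

```text
[0.64584224 0.01822864 0.06909143] [ 0.36715979 -0.24904048 -5.82653829] yaw x 97.32060222720679
hole expected px [318.9010222   37.99950219]
origin 278 12
blue (301, 26, 36, 36) 364.0
pin px [315.48748055  53.74196996] [315.6431458   55.55290671]
pin px [318.54124172 471.47880428] [318.56589587 460.82329256]
(400, 1174, 3)
```

View pics/m5.png

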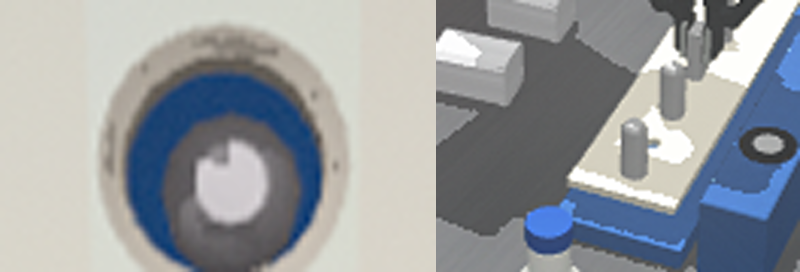

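The pin tip is now at (320.4,45.0) and the hole centre at (319.1,39.5).

```bash
python3 - <<'E'
from h import *
s=telemetry.observe();c=cam("wrist");p=s["position"];R=s["ee_rot"]
for z in(.037,.036):
  tip=onz(c,(320.4,45.),z)
  h=onz(c,(319.1,39.7),p[2]-.0173);print(tip,h,R.T@(tip-h)*1000,R.T@(h-p)*1000)
E
```

```text
[0.63363121 0.11892315 0.037     ] [0.63315138 0.11886009 0.05198282] [1.59620391e-04 4.83652069e-01 1.49828262e+01] [1.01475576e+02 2.81666810e-02 1.73085907e+01]
[0.6336197  0.11903317 0.036     ] [0.63315138 0.11886009 0.05198282] [ 0.11066442  0.48622502 15.98283558] [1.01475576e+02 2.81666810e-02 1.73085907e+01]
```

Call:
{"fn": "move_arm", "kwargs": {"rows": [[0, 0.015, 0.1, 0, 0, 0, 0], [0, 0.015, 0.2, 0, 0, 0, 0], [0, 0.015, 0.3, 0, 0, 0, 0], [0, 0.015, 0.4, 0, 0, 0, 0], [0, 0.015, 0.45, 0, 0, 0, 0]]}}

```text
t: 8.7
position: [0.6461, 0.0183, 0.0553]
ee_rot: [[-0.127, 0.992, -0.001], [0.992, 0.127, 0.0], [0.0, -0.001, -1.0]]
ft_force: [-0.2, -0.1, -5.4]
opening: 0.0127
grasp_force: 70.7
```

Call:
{"fn": "move_arm", "kwargs": {"rows": [[0, 0, 0, 0, 0, 0, 0], [0, 0, 0, 0, 0, 0, 0]]}}

```text
t: 8.9
position: [0.6465, 0.0183, 0.0558]
ee_rot: [[-0.127, 0.992, -0.0], [0.992, 0.127, 0.0], [0.0, -0.0, -1.0]]
ft_force: [0.1, 1.1, -6.4]
opening: 0.0127
grasp_force: 70.7
```

Call:
{"fn": "move_arm", "kwargs": {"rows": [[0, 0, 0.1, 0, 0, 0, 0], [0, 0, 0.2, 0, 0, 0, 0], [0, 0, 0.3, 0, 0, 0, 0], [0, 0, 0.36, 0, 0, 0, 0], [0, 0, 0.36, 0, 0, 0, 0]]}}

```text
t: 9.4
position: [0.6462, 0.0183, 0.0454]
ee_rot: [[-0.127, 0.992, -0.0], [0.992, 0.127, 0.0], [0.0, -0.0, -1.0]]
ft_force: [-1.6, -0.3, -0.5]
opening: 0.0129
grasp_force: 71.5
```

Seated: the underside is at 20.1 mm and the plate's weight has come off the wrist. Releasing, then going to a high view.

Call:
{"fn": "move_arm", "kwargs": {"rows": [[0, 0, 0, 0, 0, 0, 0.4], [0, 0, 0, 0, 0, 0, 0.4], [0, 0, 0, 0, 0, 0, 0.4], [0, 0, -1, 0, 0, 0, 0.4], [0, 0, -2, 0, 0, 0, 0.4]]}}

```text
t: 9.9
position: [0.6457, 0.0183, 0.1048]
ee_rot: [[-0.127, 0.992, -0.002], [0.992, 0.127, 0.0], [0.001, -0.002, -1.0]]
ft_force: [0.7, -0.4, -0.4]
opening: 0.0343
grasp_force: 0.0
```

Call:
{"fn": "move_arm", "kwargs": {"rows": [[0, 0, -1.6, 0, 0, 0, 0.4], [0, 0, -3.2, 0, 0, 0, 0.4], [0, 0, -4.8, 0, 0, 0, 0.4], [0, 0, -6.4, 0, 0, 0, 0.4], [0, 0, -7, 0, 0, 0, 0.4]]}}

```text
t: 10.4
position: [0.649, 0.0181, 0.3216]
ee_rot: [[-0.127, 0.992, 0.01], [0.992, 0.127, -0.001], [-0.002, 0.01, -1.0]]
ft_force: [1.2, 0.0, 0.3]
opening: 0.034
grasp_force: 0.0
```

Call:
{"fn": "move_arm", "kwargs": {"rows": [[3.6, -4.4, -2.9, 0, 0, 0, 1], [3.6, -4.4, -2.9, 0, 0, 0, 1], [3.6, -4.4, -2.9, 0, 0, 0, 1], [3.6, -4.4, -2.9, 0, 0, 0, 1], [3.6, -4.4, -2.9, 0, 0, 0, 1]]}}

```text
t: 10.9
position: [0.4995, 0.1108, 0.406]
ee_rot: [[-0.13, 0.991, 0.005], [0.991, 0.13, 0.002], [0.001, 0.005, -1.0]]
ft_force: [-0.2, 0.2, 0.8]
opening: 0.0855
grasp_force: 0.0
```

Call:
{"fn": "move_arm", "kwargs": {"rows": [[0, 0, 0, 0, 0, 0, 1], [0, 0, 0, 0, 0, 0, 1]]}}

```text
t: 11.1
position: [0.5023, 0.1081, 0.4014]
ee_rot: [[-0.127, 0.992, -0.0], [0.992, 0.127, -0.0], [-0.0, -0.0, -1.0]]
ft_force: [-0.2, -0.4, 0.7]
opening: 0.0853
grasp_force: 0.0
```

```bash
python3 - <<'E'
from h import *
im=imaging.snapshot("wrist");cv2.imwrite("pics/w6.png",im[:,:,::-1]);K,R,t=cam("wrist");np.savez("pics/w6.npz",K=K,R=R,t=t)
s=telemetry.observe();print(s["position"],s["ee_rot"])
E
```

```text
[0.50237081 0.10797823 0.40106148] [[-1.26629697e-01  9.91949413e-01 -1.13225269e-03]
 [ 9.91950051e-01  1.26629467e-01 -2.73042993e-04]
 [-1.27468283e-04 -1.15771346e-03 -9.99999322e-01]]
```

View pics/w6.png

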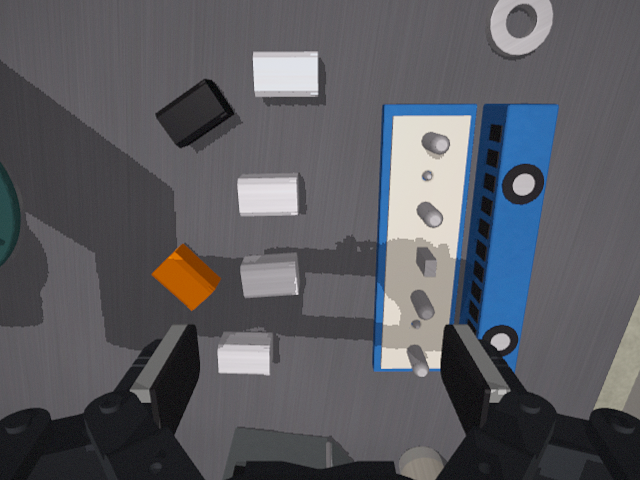

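The view shows the plate home with both pins through the holes at (427,176) and (416,324). The bowls are at (286,74), (268,195), (270,275) and (245,353). Next I'll measure the bowls and fit the arm geometry to see which tilts are reachable.

```bash
cat > bowls.py <<'E'
from h import *
def measure(name,c,zfar=.0403,znear=.0057,show=True):
    im=cv2.imread(f"pics/{name}.png");h=cv2.cvtColor(im,cv2.COLOR_BGR2HSV);C=-c[1].T@c[2];out=[]
    for b in blobs((h[...,1]<45)&(h[...,2]>125),700):
        M=cv2.moments(b);g=onz(c,(M['m10']/M['m00'],M['m01']/M['m00']),.03)
        if not(.33<g[0]<.56 and -.27<g[1]<.30): continue
        P=np.array([onz(c,p,.03)[:2] for p in b[:,0].astype(float)]).astype(np.float32)
        r=cv2.minAreaRect(P);bx=cv2.boxPoints(r);e=bx[1]-bx[0];f=bx[2]-bx[1]
        ax=e if np.linalg.norm(e)>np.linalg.norm(f) else f;ax=ax/np.linalg.norm(ax);ax=ax*np.sign(ax[0]);la=np.array([-ax[1],ax[0]])
        def edge(d,zf,zn):  # extreme of silhouette along d, on the right height
            v=P@d;k=np.percentile(v,98);q=k*1.0
            n=C[:2]@d;sc=lambda z:(C[2]-z)/(C[2]-.03)
            z=zf if k>n else zn
            return n+(k-n)*sc(z)
        x1=edge(ax,.046,0);x0=-edge(-ax,.046,0);y1=edge(la,zfar,znear);y0=-edge(-la,zfar,znear)
        cen=ax*(x0+x1)/2+la*(y0+y1)/2;yaw=np.rad2deg(np.arctan2(ax[1],ax[0]))
        if show: print("bowl ctr",cen.round(4),"yaw",yaw.round(1),"len",round(x1-x0,4),"wid",round(y1-y0,4),"area",cv2.contourArea(b))
        out.append((cen,yaw))
    return out
E
python3 - <<'E'
from bowls import *
from scipy.optimize import least_squares
z=np.load("pics/w6.npz");measure("w6",(z["K"],z["R"],z["t"]))
s=telemetry.observe();j=s["joints"];p=s["position"]
D=[((.35952,1.51144,1.27249),(np.hypot(.17649,.57274),.23044)),((.31449,1.41237,1.41502),(np.hypot(.4452,.40779),.29669)),(tuple(j[[1,2,4]]),(np.hypot(p[0],p[1]),p[2]))]
print(j,sum(j[[1,2,4]]),p)
def f(v,q):
    a,h,L1,L2=v;return a+L1*np.sin(q[0])+L2*np.sin(q[0]+q[1]),h+L1*np.cos(q[0])+L2*np.cos(q[0]+q[1])
r=least_squares(lambda v:np.ravel([np.subtract(f(v,q),m) for q,m in D]),[0,.1,.45,.45]);print(r.x,r.fun)
E
```

```text
bowl ctr [ 0.4291 -0.1625] yaw 4.3 len 0.0661 wid 0.0454 area 1927.0
bowl ctr [ 0.4551 -0.044 ] yaw 11.5 len 0.066 wid 0.0329 area 1724.0
bowl ctr [0.443  0.0699] yaw 8.7 len 0.0683 wid 0.0457 area 2385.5
bowl ctr [0.451  0.2111] yaw 7.3 len 0.0698 wid 0.046 area 2859.0
[ 7.73589899e-02  1.19652770e-01  1.42189008e+00 -1.84809222e-04
  1.60119977e+00 -4.96170311e-02] 3.1427426210576135 [0.50237081 0.10797823 0.40106148]
[ 0.01254757 -0.07633531  0.46725956  0.44671285] [ 0.00436448 -0.00147213 -0.00536529  0.00188416  0.00100081 -0.00041203]
```

Call:
{"fn": "move_arm", "kwargs": {"rows": [[0, 0, 0, 0, 0, 40, 1], [0, 0, 0, 0, 0, 40, 1], [0, 0, 0, 0, 0, 40, 1], [0, 0, 0, 0, 0, 40, 1], [0, 0, 0, 0, 0, 40, 1]]}}

```text
t: 11.65
position: [0.5025, 0.1078, 0.4006]
ee_rot: [[0.546, 0.838, -0.002], [0.838, -0.546, -0.0], [-0.001, -0.002, -1.0]]
ft_force: [-0.4, -0.3, 0.2]
opening: 0.0855
grasp_force: 0.0
```

Call:
{"fn": "move_arm", "kwargs": {"rows": [[0, 0, 0, 0, 0, 40, 1], [0, 0, 0, 0, 0, 40, 1], [0, 0, 0, 0, 0, 40, 1], [0, 0, 0, 0, 0, 40, 1], [0, 0, 0, 0, 0, 40, 1]]}}

```text
t: 12.15
position: [0.5025, 0.1078, 0.4006]
ee_rot: [[0.957, 0.291, -0.002], [0.291, -0.957, -0.0], [-0.002, -0.0, -1.0]]
ft_force: [-0.6, 0.0, 0.8]
opening: 0.0851
grasp_force: 0.0
```

Call:
{"fn": "move_arm", "kwargs": {"rows": [[0, 0, 0, 0, 0, 10, 1], [0, 0, 0, 0, 0, 10, 1], [0, 0, 0, 0, 0, 10, 1], [0, 0, 0, 0, 0, 10, 1]]}}

```text
t: 12.55
position: [0.502, 0.1083, 0.4015]
ee_rot: [[0.992, 0.13, -0.001], [0.13, -0.992, 0.0], [-0.001, -0.0, -1.0]]
ft_force: [0.6, 0.5, -0.0]
opening: 0.0856
grasp_force: 0.0
```

```bash
python3 - <<'E'
from h import *
s=telemetry.observe();np.save("d1.npy",np.r_[s["joints"],s["position"],s["ee_rot"].ravel()]);print(s["joints"],s["position"])
E
```

```text
[7.77883178e-02 1.18915119e-01 1.42173940e+00 8.88268976e-05
 1.60184109e+00 1.51861240e+00] [0.50204997 0.10827476 0.40150299]
```

Call:
{"fn": "move_arm", "kwargs": {"rows": [[0, 0, 0, 0, 40, 0, 1], [0, 0, 0, 0, 40, 0, 1], [0, 0, 0, 0, 40, 0, 1], [0, 0, 0, 0, 40, 0, 1], [0, 0, 0, 0, 40, 0, 1]]}}

```text
t: 13.05
position: [0.5, 0.1084, 0.4018]
ee_rot: [[0.756, 0.129, 0.641], [0.099, -0.992, 0.082], [0.647, 0.002, -0.763]]
ft_force: [-0.1, 0.2, -0.5]
opening: 0.0856
grasp_force: 0.0
```

Call:
{"fn": "move_arm", "kwargs": {"rows": [[0, 0, 0, 0, 0, 0, 1], [0, 0, 0, 0, 0, 0, 1], [0, 0, 0, 0, 0, 0, 1]]}}

```text
t: 13.35
position: [0.5036, 0.1086, 0.4039]
ee_rot: [[0.759, 0.128, 0.638], [0.098, -0.992, 0.082], [0.643, 0.001, -0.765]]
ft_force: [0.3, 0.8, 0.4]
opening: 0.0855
grasp_force: 0.0
```

```bash
python3 - <<'E'
from h import *
from scipy.optimize import least_squares
s=telemetry.observe();np.save("d2.npy",np.r_[s["joints"],s["position"],s["ee_rot"].ravel()]);print(s["joints"],s["position"],s["ee_rot"][:,2])
A=[np.load("d1.npy"),np.load("d2.npy")]
D=[((.35952,1.51144,1.27249),(np.hypot(.17649,.57274),.23044)),((.31449,1.41237,1.41502),(np.hypot(.4452,.40779),.29669))]+[(a[[1,2,4]],(np.hypot(a[6],a[7]),a[8])) for a in A]
def f(v,q):
    a,h,L1,L2,L3,o=v;t1=q[0];t2=t1+q[1]+0;t3=t2+q[2]
    return a+L1*np.sin(t1)+L2*np.sin(t2)+o*np.cos(t2)+L3*np.sin(t3),h+L1*np.cos(t1)+L2*np.cos(t2)-o*np.sin(t2)+L3*np.cos(t3)
r=least_squares(lambda v:np.ravel([np.subtract(f(v,q),m) for q,m in D]),[0,.3,.45,.45,.35,0]);print(r.x,r.fun)
E
```

```text
[ 0.03445011 -0.24078923  1.94967058  0.08903382  0.73779633  1.43268973] [0.50364247 0.10860285 0.40386386] [ 0.63824666  0.08184219 -0.76546918]
[0.00444871 0.27349868 0.60823381 0.43408334 0.37687401 0.11219586] [-7.46027536e-05  4.54594823e-06  1.20613411e-04  3.49192825e-05
 -5.91230385e-05 -2.57796118e-06  1.31131535e-05 -3.68888773e-05]
```

```bash
cat > kin.py <<'E'
from h import *
from scipy.optimize import least_squares
LO=np.array([-2.97,-1.01,.21,-.96,.2,-2.98]);HI=np.array([2.97,2.36,2.38,4.11,2.71,2.98])
E=lambda ax,a:Rn.from_euler(ax,a).as_matrix()
def fk(v,j):
    a,h,L1,L2,L3,o,l=v;ez=np.array([0,0,1.]);R1=E('z',j[0]);R2=R1@E('y',j[1]);R3=R2@E('y',j[2]);R4=R3@E('z',j[3]);R5=R4@E('y',j[4]);R6=R5@E('z',j[5])@E('z',-np.pi/2)
    return R1@[a,l,h]+R2@(L1*ez)+R3@[o,0,L2]+R6@(L3*ez),R6
def fit():
    D=[np.load("d1.npy"),np.load("d2.npy"),
     np.r_[[-1.38709950e+00,3.59524950e-01,1.51144126e+00,0,1.27248900e+00,-1.15091546e-01],[0.17649173,-0.57274283,0.23043835],[9.55694363e-01,2.94360616e-01,-3.35e-4,2.94360725e-01,-9.55692632e-01,1.832e-3,2.19e-4,-1.85e-3,-1]],
     np.r_[[6.27563478e-01,3.14493987e-01,1.41237088e+00,-6.06943298e-04,1.41502261e+00,-7.17689252e-01],[0.44520157,0.40778691,0.29669422],[-9.747e-1,2.235e-1,1e-4,2.235e-1,9.747e-1,-6.6e-4,-2.6e-4,-6e-4,-1]]]
    g=lambda v:np.concatenate([np.r_[fk(v,d[:6])[0]-d[6:9],.1*(fk(v,d[:6])[1]-d[9:].reshape(3,3)).ravel()] for d in D])
    return least_squares(g,[0,.3,.5,.45,.35,0.05,.069])
try: V=np.load("V.npy")
except OSError: V=None
def ik(p,R,q0):
    g=lambda j:np.r_[(fk(V,j)[0]-p)*5,Rn.from_matrix(fk(V,j)[1].T@R).as_rotvec()]
    r=least_squares(g,np.clip(q0,LO+1e-3,HI-1e-3),bounds=(LO,HI));return r.x,np.abs(r.fun).max()
def tilt(yaw,th):  # tool x forward at yaw; th = tool tilt forward of straight down (deg)
    return down(yaw)@E('y',np.deg2rad(th))
E
python3 - <<'E'
from kin import *
r=fit();np.save("V.npy",r.x);print(r.x.round(4),np.abs(r.fun).max())
import kin;kin.V=r.x
cur=telemetry.observe()["joints"]
# grasp at bowls with tilt th (neg=back), place th+90, peg positions; grasp pt 19mm behind TCP
st=np.array([.6463,.0178]);yw=7.3;sx=np.array([np.cos(np.deg2rad(yw)),np.sin(np.deg2rad(yw))]);sy=np.array([-sx[1],sx[0]])
for th in(0,-10,-20,-30,-40):
    for nm,xy,z,t in[("g",(.43,-.16),.03,th),("g",(.45,.21),.03,th)]+[("p",st+sy*k,.028+.045,th+90) for k in(-.144,-.06,.06,.144)]:
        R=tilt(yw,t);p=np.r_[xy,z]+R[:,2]*.019
        for q0 in([0,.5,1.6,0,1.2,1.5],[0,.3,2.2,np.pi,.7,-1.6],[0,.9,2.2,np.pi,1.2,-1.6]):
            q,e=ik(p,R,np.array(q0)+[np.arctan2(xy[1],xy[0]),0,0,0,0,0])
            if e<5e-3: print(th,nm,np.round(xy,2),q.round(2),"margin",np.minimum(q-LO,HI-q).min().round(2));break
        else: print(th,nm,np.round(xy,2),"none",round(e,3))
E
```

```text
[0.     0.2665 0.6111 0.4336 0.3727 0.1122 0.0689] 0.19835989870607326
0 g [ 0.43 -0.16] none 0.313
0 g [0.45 0.21] [ 0.3   0.53  1.94  0.    0.67 -1.4 ] margin 0.44
0 p [ 0.66 -0.13] [-0.69  1.25  2.18  2.3   1.77  1.36] margin 0.2
0 p [ 0.65 -0.04] [-0.5   1.32  2.26  2.47  1.92  1.31] margin 0.12
0 p [0.64 0.08] none 0.907
0 p [0.63 0.16] none 0.907
-10 g [ 0.43 -0.16] none 0.368
-10 g [0.45 0.21] [ 0.28  0.59  1.81  0.03  0.91 -1.44] margin 0.57
-10 p [ 0.66 -0.13] [-0.68  1.11  2.22  2.35  1.53  1.43] margin 0.16
-10 p [ 0.65 -0.04] [-0.49  1.17  2.31  2.53  1.67  1.38] margin 0.07
-10 p [0.64 0.08] none 0.752
-10 p [0.63 0.16] none 0.752
-20 g [ 0.43 -0.16] none 0.515
-20 g [0.45 0.21] [ 0.26  0.67  1.68  0.05  1.14 -1.46] margin 0.7
-20 p [ 0.66 -0.13] [-0.65  0.95  2.23  2.37  1.25  1.54] margin 0.15
-20 p [ 0.65 -0.04] [-0.46  0.99  2.32  2.58  1.36  1.48] margin 0.06
-20 p [0.64 0.08] none 0.597
-20 p [0.63 0.16] none 0.596
-30 g [ 0.43 -0.16] none 0.664
-30 g [0.45 0.21] [ 0.25  0.76  1.55  0.06  1.35 -1.48] margin 0.83
-30 p [ 0.66 -0.13] [-0.6   0.79  2.2   2.34  0.94  1.7 ] margin 0.18
-30 p [ 0.65 -0.04] [-0.42  0.81  2.28  2.58  1.    1.6 ] margin 0.1
-30 p [0.64 0.08] none 0.442
-30 p [0.63 0.16] none 0.44
-40 g [ 0.43 -0.16] none 0.815
-40 g [0.45 0.21] [ 0.24  0.85  1.44  0.07  1.55 -1.48] margin 0.94
-40 p [ 0.66 -0.13] [-0.55  0.67  2.13  2.2   0.63  1.94] margin 0.25
-40 p [ 0.65 -0.04] [-0.37  0.66  2.2   2.48  0.64  1.79] margin 0.18
-40 p [0.64 0.08] none 0.287
-40 p [0.63 0.16] none 0.285
```

```bash
sed -i "s|E('z',-np.pi/2)|E('z',np.pi/2)|" kin.py; rm -f V.npy; cat > reach.py <<'E'
from kin import *
import kin
r=fit();np.save("V.npy",r.x);print(r.x.round(4),np.abs(r.fun).max());kin.V=r.x
st=np.array([.6463,.0178]);yw=7.3;sx=np.array([np.cos(np.deg2rad(yw)),np.sin(np.deg2rad(yw))]);sy=np.array([-sx[1],sx[0]])
for th in(0,-15,-30,-45):
    for nm,xy,z,t in[("g",(.43,-.16),.03,th),("g",(.45,.21),.03,th)]+[("p",st+sy*k,.028+.045,th+90) for k in(-.144,-.06,.06,.144)]:
        R=tilt(yw,t);p=np.r_[xy,z]+R[:,2]*.019;S=[]
        for q0 in([0,.5,1.6,0,1.2,1.5],[0,.5,1.6,0,1.2,-1.5],[0,.9,2.2,np.pi,1.2,-1.6],[0,.9,2.2,np.pi,1.2,1.6],[0,.7,2.2,1.5,.7,0]):
            q,e=ik(p,R,np.array(q0)+[np.arctan2(xy[1],xy[0]),0,0,0,0,0])
            if e<5e-3 and not any(np.abs(q-s).max()<.1 for s in S): S.append(q)
        print(th,nm,np.round(xy,2),[(q.round(2).tolist(),np.minimum(q-LO,HI-q).min().round(2)) for q in S])
E
python3 reach.py
```

```text
[0.     0.2665 0.6111 0.4336 0.3727 0.1122 0.0689] 4.439292183139321e-06
0 g [ 0.43 -0.16] [([-0.51, 0.5, 2.02, -0.0, 0.62, 0.94], np.float64(0.36))]
0 g [0.45 0.21] [([0.3, 0.53, 1.94, -0.0, 0.67, 1.74], np.float64(0.44))]
0 p [ 0.66 -0.13] [([-0.69, 1.25, 2.18, 2.3, 1.77, -1.78], np.float64(0.2))]
0 p [ 0.65 -0.04] [([-0.5, 1.32, 2.26, 2.47, 1.92, -1.84], np.float64(0.12))]
0 p [0.64 0.08] [([-0.13, 1.37, 2.31, 2.85, 2.09, -1.72], np.float64(0.07))]
0 p [0.63 0.16] [([0.16, 1.35, 2.29, 3.18, 2.06, -1.55], np.float64(0.09))]
-15 g [ 0.43 -0.16] [([-0.41, 0.59, 1.84, -0.16, 0.94, 1.15], np.float64(0.54))]
-15 g [0.45 0.21] [([0.27, 0.63, 1.74, 0.04, 1.03, 1.69], np.float64(0.64))]
-15 p [ 0.66 -0.13] [([-0.67, 1.03, 2.23, 2.37, 1.39, -1.66], np.float64(0.15))]
-15 p [ 0.65 -0.04] [([-0.48, 1.08, 2.32, 2.56, 1.52, -1.72], np.float64(0.06))]
-15 p [0.64 0.08] [([-0.12, 1.12, 2.38, 2.9, 1.66, -1.66], np.float64(0.0))]
-15 p [0.63 0.16] [([0.16, 1.1, 2.35, 3.18, 1.62, -1.56], np.float64(0.03))]
-30 g [ 0.43 -0.16] [([-0.33, 0.71, 1.67, -0.24, 1.24, 1.24], np.float64(0.71))]
-30 g [0.45 0.21] [([0.25, 0.76, 1.55, 0.06, 1.35, 1.67], np.float64(0.83))]
-30 p [ 0.66 -0.13] [([-0.6, 0.79, 2.2, 2.34, 0.94, -1.44], np.float64(0.18))]
-30 p [ 0.65 -0.04] [([-0.42, 0.81, 2.28, 2.58, 1.0, -1.54], np.float64(0.1))]
-30 p [0.64 0.08] [([-0.09, 0.82, 2.33, 2.92, 1.06, -1.57], np.float64(0.05))]
-30 p [0.63 0.16] [([0.16, 0.82, 2.31, 3.17, 1.03, -1.57], np.float64(0.07))]
-45 g [ 0.43 -0.16] [([-0.29, 0.86, 1.51, -0.29, 1.52, 1.28], np.float64(0.67))]
-45 g [0.45 0.21] [([0.24, 0.9, 1.38, 0.08, 1.65, 1.66], np.float64(1.0))]
-45 p [ 0.66 -0.13] [([-0.52, 0.62, 2.08, 2.03, 0.49, -1.0], np.float64(0.29))]
-45 p [ 0.65 -0.04] [([-0.35, 0.61, 2.15, 2.35, 0.47, -1.19], np.float64(0.23))]
-45 p [0.64 0.08] [([-0.06, 0.6, 2.19, 2.84, 0.45, -1.43], np.float64(0.19))]
-45 p [0.63 0.16] [([0.15, 0.61, 2.18, 3.19, 0.43, -1.59], np.float64(0.2))]
```

The fitted kinematics match to about 4 µm. Plan per bowl: grasp tilted 40° back, swing the wrist (j4 from 0 to about π) in the air, then place tilted 50° forward. Next I refine the bowls and plan the first one.

```bash
sed -i 's/h\[...,2\]>125),700/h[...,2]>VT),700/; s/^def measure/VT=125\ndef measure/' bowls.py
cat > bplan.py <<'E'
from kin import *
st=np.array([.6463,.0178]);yw=7.3;sx=np.array([np.cos(np.deg2rad(yw)),np.sin(np.deg2rad(yw))]);sy=np.array([-sx[1],sx[0]])
def path(qa,qb,n):
    W=[fk(V,qa+(qb-qa)*k/n) for k in range(1,n+1)];return W
def grasp(c,yaw,z=.032,off=.008,th=-40):  # off: grasp point this far from the centre, towards the base (+axis)
    a=np.deg2rad(yaw);R=tilt(yaw,th);return np.r_[np.array(c)+off*np.array([np.cos(a),np.sin(a)]),z]+R[:,2]*.019,R
def place(k,dz=0,off=.008,th=50):
    R=tilt(yw,th);return np.r_[st+sy*k,.028+.035+off+dz]+R[:,2]*.019+np.r_[0*sx,0],R
E
python3 - <<'E'
import bowls
from bplan import *
z=np.load("pics/w6.npz");c=(z["K"],z["R"],z["t"])
for t in(105,125,145): bowls.VT=t;print(t);bowls.measure("w6",c)
cs=cam("side");im=imaging.snapshot("side");cv2.imwrite("pics/sd7.png",im[:,:,::-1])
bowls.VT=140
h=cv2.cvtColor(im,cv2.COLOR_RGB2HSV)
for b in blobs((h[...,1]<60)&(h[...,2]>140),300):
    M=cv2.moments(b);P=onz(cs,(M['m10']/M['m00'],M['m01']/M['m00']),.03)
    if .38<P[0]<.52 and abs(P[1])<.3: print("side",P.round(4))
q0=telemetry.observe()["joints"]
C,yaw=(.451,.211),7.3
pg,R=grasp(C,yaw);ql,e=ik(pg+[0,0,.22],R,q0);print("lift",ql.round(2),e)
pp,Rp=place(.144);qh,e2=ik(pp+[0,0,.14],Rp,[.16,.6,2.2,3.1,.6,-1.57]);print("hover",qh.round(2),e2,ik(pp,Rp,qh))
for p,_ in path(ql,qh,5): print(p.round(3),_[:,2].round(2))
print("approach");plan([(pg+[0,0,.22],R),(pg+[0,0,.05]-R[:,2]*.03,R),(pg,R)])
E
```

```text
105
bowl ctr [ 0.4303 -0.1623] yaw 5.2 len 0.0683 wid 0.0469 area 2128.0
bowl ctr [0.5333 0.063 ] yaw 86.2 len 0.0908 wid 0.0353 area 1024.0
bowl ctr [0.4504 0.0337] yaw -84.2 len 0.1844 wid 0.0784 area 5079.5
bowl ctr [0.5047 0.0873] yaw 89.5 len 0.135 wid 0.0156 area 771.0
bowl ctr [0.4516 0.2106] yaw 7.3 len 0.0711 wid 0.0471 area 2894.5
125
bowl ctr [ 0.4291 -0.1625] yaw 4.3 len 0.0661 wid 0.0454 area 1927.0
bowl ctr [ 0.4551 -0.044 ] yaw 11.5 len 0.066 wid 0.0329 area 1724.0
bowl ctr [0.443  0.0699] yaw 8.7 len 0.0683 wid 0.0457 area 2385.5
bowl ctr [0.451  0.2111] yaw 7.3 len 0.0698 wid 0.046 area 2859.0
145
bowl ctr [ 0.4297 -0.172 ] yaw 5.1 len 0.0652 wid 0.025 area 1434.5
bowl ctr [ 0.4551 -0.0443] yaw 11.4 len 0.0654 wid 0.0309 area 1592.5
bowl ctr [0.4432 0.0679] yaw 8.4 len 0.0678 wid 0.0407 area 2161.0
bowl ctr [0.4512 0.2111] yaw 7.3 len 0.0695 wid 0.046 area 2798.0
side [0.4494 0.2136 0.03  ]
side [0.4422 0.074  0.03  ]
side [ 0.4616 -0.0464  0.03  ]
side [ 0.4325 -0.1604  0.03  ]
lift [0.24 0.61 1.29 0.08 1.94 1.69] 1.4066643913586924e-12
hover [ 0.16  0.32  2.15  3.25  0.2  -1.66] 0.0006293788100425904 (array([ 0.15588194,  0.66809004,  2.22940733,  3.17868479,  0.62869696,
       -1.58249607]), np.float64(3.960390801614499e-15))
[0.452 0.425 0.25 ] [-0.48  0.56 -0.68]
[0.559 0.54  0.352] [-0.03  0.94 -0.35]
[0.704 0.478 0.411] [ 0.54  0.83 -0.14]
[0.756 0.301 0.344] [ 0.86  0.42 -0.28]
[0.642 0.162 0.199] [ 0.76  0.1  -0.64]
approach
[-2.34, -1.81, 1.65] [0.0, -40.0, 0.0] rows 5 -> [0.475 0.16  0.321]
[-0.73, -1.8, 2.77] [0.0, -40.0, 0.0] rows 5 -> [0.447 0.21  0.237]
[3.64, 0.0, 3.34] [0.0, 0.0, 0.0] rows 3 -> [0.466 0.213 0.09 ]
[1.07, -0.0, 2.28] [-0.0, 0.0, 0.0] rows 2 -> [0.447 0.21  0.017]
```

```bash
python3 - <<'E'
from bplan import *
for th in(-30,-35,-40):
  for k in(-.144,-.06,.06,.144):
    o=[]
    for dz in(0,.04,.07,.1):
        p,R=place(k,dz,th=90+th);q,e=ik(p,R,[np.arctan2(k,.64),.6,2.2,3,.6,-1.57]);o.append((q[2].round(2),q[3].round(2),q[4].round(2),round(e,3)))
    print(th,k,o)
E
```

```text
-30 -0.144 [(np.float64(2.2), np.float64(2.35), np.float64(0.94), np.float64(0.0)), (np.float64(2.2), np.float64(2.29), np.float64(0.87), np.float64(0.0)), (np.float64(2.19), np.float64(2.23), np.float64(0.82), np.float64(0.0)), (np.float64(2.18), np.float64(2.16), np.float64(0.77), np.float64(0.0))]
-30 -0.06 [(np.float64(2.28), np.float64(2.58), np.float64(1.01), np.float64(0.0)), (np.float64(2.28), np.float64(2.54), np.float64(0.91), np.float64(0.0)), (np.float64(2.27), np.float64(2.49), np.float64(0.84), np.float64(0.0)), (np.float64(2.26), np.float64(2.43), np.float64(0.76), np.float64(0.0))]
-30 0.06 [(np.float64(2.33), np.float64(2.92), np.float64(1.07), np.float64(0.0)), (np.float64(2.33), np.float64(2.91), np.float64(0.95), np.float64(0.0)), (np.float64(2.32), np.float64(2.89), np.float64(0.85), np.float64(0.0)), (np.float64(2.31), np.float64(2.86), np.float64(0.75), np.float64(0.0))]
-30 0.144 [(np.float64(2.31), np.float64(3.17), np.float64(1.04), np.float64(0.0)), (np.float64(2.31), np.float64(3.18), np.float64(0.92), np.float64(0.0)), (np.float64(2.3), np.float64(3.18), 
[... 1824 characters left out ...]
64(0.5), np.float64(0.0)), (np.float64(2.16), np.float64(2.12), np.float64(0.44), np.float64(0.0))]
-40 0.06 [(np.float64(2.25), np.float64(2.89), np.float64(0.65), np.float64(0.0)), (np.float64(2.24), np.float64(2.84), np.float64(0.54), np.float64(0.0)), (np.float64(2.22), np.float64(2.79), np.float64(0.45), np.float64(0.0)), (np.float64(2.2), np.float64(2.7), np.float64(0.36), np.float64(0.0))]
-40 0.144 [(np.float64(2.23), np.float64(3.18), np.float64(0.63), np.float64(0.0)), (np.float64(2.22), np.float64(3.19), np.float64(0.51), np.float64(0.0)), (np.float64(2.2), np.float64(3.2), np.float64(0.42), np.float64(0.0)), (np.float64(2.18), np.float64(3.21), np.float64(0.32), np.float64(0.0))]
```

```bash
sed -i 's/z=.032,off=.008,th=-40/z=.030,off=.008,th=-35/; s/off=.008,th=50/off=.008,th=55/' bplan.py
cat > seq.py <<'E'
from bplan import *
import sys
mode=sys.argv[1]
s=telemetry.observe();q0=s["joints"];print(s["position"].round(4),q0.round(2))
if mode=="g":   # g x y yaw
    x,y,yaw=map(float,sys.argv[2:5]);pg,R=grasp((x,y),yaw)
    plan([(pg+[0,0,.18],R),(pg-R[:,2]*.06,R),(pg,R)])
if mode=="f":   # f k : flip from here to hover over peg k, bowl in hand
    k=float(sys.argv[2]);n=int(sys.argv[3]);p,R=place(k,.08);qh,e=ik(p,R,[np.arctan2(k,.64),.5,2.2,3,.6,-1.57]);print("hover",p.round(4),qh.round(2),e)
    W=path(q0,qh,n);plan(W)
if mode=="d":   # d k dz: straight to place height
    p,R=place(float(sys.argv[2]),float(sys.argv[3]));plan([(p,R)])
if mode=="b":   # b x y yaw : flip back to above bowl
    x,y,yaw=map(float,sys.argv[2:5]);pg,R=grasp((x,y),yaw);ql,e=ik(pg+[0,0,.18],R,[np.arctan2(y,x),.6,1.3,0,1.9,1.6]);print(ql.round(2),e)
    plan(path(q0,ql,int(sys.argv[5])))
E
python3 seq.py g .451 .211 7.3
```

```text
[0.5038 0.1086 0.4038] [ 0.03 -0.24  1.95  0.09  0.74  1.43]
[-2.78, -1.81, 2.22] [0.0, -37.5, 0.0] rows 5 -> [0.476 0.16  0.299]
[-0.86, -1.8, 3.45] [0.0, -37.5, 0.0] rows 5 -> [0.448 0.211 0.194]
[3.44, 0.0, 2.91] [0.0, 0.0, 0.0] rows 3 -> [0.482 0.215 0.064]
[-0.0, -0.0, 2.0] [-0.0, 0.0, -0.0] rows 2 -> [0.448 0.211 0.014]
```

Call:
{"fn": "move_arm", "kwargs": {"rows": [[-2.8, -1.8, 2.2, 0, -37.5, 0, 1], [-2.8, -1.8, 2.2, 0, -37.5, 0, 1], [-2.8, -1.8, 2.2, 0, -37.5, 0, 1], [-2.8, -1.8, 2.2, 0, -37.5, 0, 1], [-2.8, -1.8, 2.2, 0, -37.5, 0, 1]]}}

```text
t: 13.9
position: [0.4771, 0.1605, 0.2976]
ee_rot: [[0.991, 0.128, 0.039], [0.128, -0.992, 0.005], [0.039, 0.0, -0.999]]
ft_force: [-0.2, -0.4, -0.3]
opening: 0.0853
grasp_force: 0.0
```

Call:
{"fn": "move_arm", "kwargs": {"rows": [[-0.9, -1.8, 3.4, 0, -37.5, 0, 1], [-0.9, -1.8, 3.4, 0, -37.5, 0, 1], [-0.9, -1.8, 3.4, 0, -37.5, 0, 1], [-0.9, -1.8, 3.4, 0, -37.5, 0, 1], [-0.9, -1.8, 3.4, 0, -37.5, 0, 1]]}}

```text
t: 14.4
position: [0.4467, 0.2107, 0.1913]
ee_rot: [[0.808, 0.128, -0.575], [0.104, -0.992, -0.075], [-0.58, 0.001, -0.815]]
ft_force: [-0.1, -0.1, 0.5]
opening: 0.0852
grasp_force: 0.0
```

Call:
{"fn": "move_arm", "kwargs": {"rows": [[1.7, 0, 1.4, 0, 0, 0, 1], [3.4, 0, 2.9, 0, 0, 0, 1], [3.4, 0, 2.9, 0, 0, 0, 1], [3.4, 0, 2.9, 0, 0, 0, 1], [3.4, 0, 2.9, 0, 0, 0, 1]]}}

```text
t: 14.9
position: [0.4779, 0.2146, 0.0643]
ee_rot: [[0.811, 0.128, -0.57], [0.104, -0.992, -0.073], [-0.575, 0.0, -0.818]]
ft_force: [0.4, -0.6, 0.7]
opening: 0.0854
grasp_force: 0.0
```

```bash
python3 seq.py g .451 .211 7.3 | tail -1; python3 - <<'E'
from h import *
s=telemetry.observe();print(s["position"],s["ee_rot"][:,2],s["ft_force"]);a,b=grasp=None,None
E
python3 - <<'E'
from bplan import *
pg,R=grasp((.451,.211),7.3);plan([(pg,R)])
im=imaging.snapshot("wrist");cv2.imwrite("pics/w8.png",im[:,:,::-1])
E
```

```text
[0.0, -0.0, 2.0] [-0.0, 0.0, 0.0] rows 2 -> [0.448 0.211 0.014]
[0.47785641 0.21455373 0.06431781] [-0.57039771 -0.07348606 -0.81807472] [ 0.44208861 -0.62996573  0.68258785]
[0.14, 0.0, 1.94] [0.0, 0.1, 0.0] rows 2 -> [0.448 0.211 0.014]
```

View pics/w8.png

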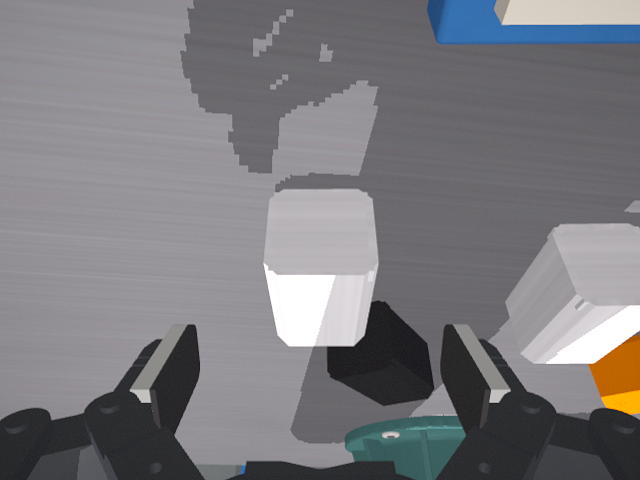

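The bowl is centred between the open fingers, with its base face up-frame at (322,232). The black look-alike lies beyond the mouth, clear of the fingers. Descending and gripping.

Call:
{"fn": "move_arm", "kwargs": {"rows": [[0.07, 0, 0.7, 0, 0, 0, 0.8], [0.14, 0, 1.4, 0, 0, 0, 0.8], [0.14, 0, 1.94, 0, 0, 0, 0.8], [0.14, 0, 1.94, 0, 0, 0, 0.5], [0.14, 0, 1.94, 0, 0, 0, 0.3]], "grip_force": 60}}

```text
t: 15.45
position: [0.449, 0.211, 0.0166]
ee_rot: [[0.814, 0.128, -0.567], [0.105, -0.992, -0.073], [-0.571, -0.0, -0.821]]
ft_force: [0.4, -0.5, -1.4]
opening: 0.0448
grasp_force: 61.2
```

Call:
{"fn": "move_arm", "kwargs": {"rows": [[0, 0, 0, 0, 0, 0, 0.3], [0, 0, 0, 0, 0, 0, 0.3], [0, 0, 0, 0, 0, 0, 0.3], [-0.4, 0, -0.6, 0, 0, 0, 0.3], [-1.7, 0, -2.5, 0, 0, 0, 0.3]]}}

```text
t: 15.95
position: [0.4475, 0.2102, 0.085]
ee_rot: [[0.81, 0.127, -0.572], [0.104, -0.992, -0.074], [-0.577, 0.001, -0.817]]
ft_force: [0.2, 0.2, -0.9]
opening: 0.0455
grasp_force: 61.5
```

Call:
{"fn": "move_arm", "kwargs": {"rows": [[-0.6, 0, -0.9, 0, 0, 0, 0.3], [-1.3, 0, -1.8, 0, 0, 0, 0.3], [-1.9, 0, -2.7, 0, 0, 0, 0.3], [-1.9, 0, -2.7, 0, 0, 0, 0.3]]}}

```text
t: 16.35
position: [0.4514, 0.2114, 0.1899]
ee_rot: [[0.818, 0.127, -0.561], [0.106, -0.992, -0.071], [-0.566, -0.001, -0.825]]
ft_force: [-0.0, 0.2, -1.7]
opening: 0.0452
grasp_force: 61.5
```

```bash
python3 seq.py f .144 5
```

```text
[0.4514 0.2114 0.1899] [0.25 0.6  1.38 0.07 1.76 1.68]
hover [0.6434 0.1626 0.1401] [ 0.16  0.51  2.25  3.19  0.58 -1.59] 3.107764046106354e-11
[-0.16, -3.4, -0.09] [17.5, 6.4, -17.3] rows 3 -> [0.436 0.312 0.195]
[0.8, -3.17, 0.97] [17.5, 6.4, -17.3] rows 3 -> [0.421 0.413 0.2  ]
[3.89, -3.53, -0.89] [15.6, 32.2, -22.3] rows 5 -> [0.496 0.532 0.276]
[4.02, 1.62, -2.05] [-12.8, 30.6, -13.9] rows 5 -> [0.631 0.502 0.316]
[0.66, 5.06, -3.31] [-30.2, 9.8, -9.4] rows 4 -> [0.71  0.347 0.26 ]
[-3.74, 5.36, -4.01] [-27.5, -14.1, -7.2] rows 5 -> [0.643 0.163 0.14 ]
```

Call:
{"fn": "move_arm", "kwargs": {"rows": [[-0.1, -1.2, 0, 6, 2, -6, 0.3], [-0.1, -2.3, 0, 12, 4, -12, 0.3], [-0.15, -3.4, -0.1, 17.5, 6.4, -17.3, 0.3], [-0.15, -3.4, -0.1, 17.5, 6.4, -17.3, 0.3]]}}

```text
t: 16.75
position: [0.4328, 0.3125, 0.1904]
ee_rot: [[0.823, 0.208, -0.528], [0.385, -0.889, 0.25], [-0.417, -0.409, -0.812]]
ft_force: [0.6, -1.1, -0.7]
opening: 0.0449
grasp_force: 61.7
```

Call:
{"fn": "move_arm", "kwargs": {"rows": [[0.2, -0.8, 0.25, 4.4, 1.6, -4.4, 0.3], [0.4, -1.6, 0.5, 8.8, 3.2, -8.7, 0.3], [0.6, -2.4, 0.75, 13, 4.8, -13, 0.3], [0.8, -3.2, 1, 17.5, 6.4, -17.3, 0.3], [0.8, -3.2, 1, 17.5, 6.4, -17.3, 0.3]]}}

```text
t: 17.25
position: [0.4162, 0.4134, 0.1932]
ee_rot: [[0.804, 0.294, -0.517], [0.571, -0.623, 0.535], [-0.164, -0.725, -0.669]]
ft_force: [-0.5, -2.2, -2.6]
opening: 0.0448
grasp_force: 61.8
```

Call:
{"fn": "move_arm", "kwargs": {"rows": [[0.8, -0.7, -0.2, 3, 6.4, -4.5, 0.3], [1.6, -1.4, -0.4, 6, 13, -9, 0.3], [2.3, -2.1, -0.5, 9, 19, -13, 0.3], [3.1, -2.8, -0.7, 12, 26, -18, 0.3], [3.9, -3.5, -0.9, 15.6, 32.2, -22.3, 0.3]]}}

```text
t: 17.75
position: [0.4951, 0.5312, 0.2714]
ee_rot: [[0.83, 0.537, -0.151], [0.319, -0.235, 0.918], [0.457, -0.81, -0.366]]
ft_force: [-1.3, 1.5, -0.4]
opening: 0.0453
grasp_force: 61.9
```

```bash
python3 seq.py f .144 3
```

```text
[0.4951 0.5312 0.2714] [0.21 0.57 1.73 1.32 1.29 0.37]
hover [0.6434 0.1626 0.1401] [ 0.16  0.51  2.25  3.19  0.58 -1.59] 3.107764046106354e-11
[4.05, 1.57, -2.07] [-12.8, 30.6, -14.0] rows 5 -> [0.631 0.502 0.311]
[0.72, 5.03, -3.31] [-30.1, 10.0, -9.4] rows 4 -> [0.709 0.347 0.258]
[-3.67, 5.35, -4.0] [-27.5, -13.9, -7.2] rows 5 -> [0.643 0.163 0.14 ]
```

The wrist swing follows the plan closely.

Call:
{"fn": "move_arm", "kwargs": {"rows": [[0.8, 0.3, -0.4, -2.6, 6, -2.8, 0.3], [1.6, 0.6, -0.8, -5, 12, -5.6, 0.3], [2.4, 0.9, -1.2, -7.7, 18, -8.4, 0.3], [3.2, 1.3, -1.7, -10, 24.5, -11, 0.3], [4.05, 1.6, -2.1, -12.8, 30.6, -14, 0.3]]}}

```text
t: 18.25
position: [0.6316, 0.4999, 0.3095]
ee_rot: [[0.611, 0.689, 0.39], [-0.101, -0.421, 0.902], [0.785, -0.59, -0.187]]
ft_force: [0.9, 0.3, -1.4]
opening: 0.045
grasp_force: 62.0
```

Call:
{"fn": "move_arm", "kwargs": {"rows": [[0.15, 1, -0.65, -6, 2, -1.9, 0.3], [0.3, 2, -1.3, -12, 4, -3.8, 0.3], [0.45, 3, -2, -18, 6, -5.6, 0.3], [0.6, 4, -2.65, -24, 8, -7.5, 0.3], [0.7, 5, -3.3, -30, 10, -9.4, 0.3]]}}

```text
t: 18.75
position: [0.7092, 0.3457, 0.2563]
ee_rot: [[0.409, 0.457, 0.79], [-0.125, -0.829, 0.545], [0.904, -0.321, -0.282]]
ft_force: [0.7, 0.4, -0.7]
opening: 0.0452
grasp_force: 62.0
```

Call:
{"fn": "move_arm", "kwargs": {"rows": [[-0.7, 1.1, -0.8, -5.5, -2.8, -1.4, 0.3], [-1.5, 2.1, -1.6, -11, -5.6, -2.9, 0.3], [-2.2, 3.2, -2.4, -16.5, -8.4, -4.3, 0.3], [-2.9, 4.3, -3.2, -22, -11.1, -5.8, 0.3], [-3.7, 5.35, -4, -27.5, -13.9, -7.2, 0.3]]}}

```text
t: 19.25
position: [0.6425, 0.1612, 0.1382]
ee_rot: [[0.571, 0.127, 0.811], [0.073, -0.992, 0.103], [0.818, 0.001, -0.575]]
ft_force: [0.9, -0.6, -1.5]
opening: 0.0452
grasp_force: 62.0
```

Call:
{"fn": "move_arm", "kwargs": {"rows": [[0, 0, 0, 0, 0, 0, 0.3], [0, 0, 0, 0, 0, 0, 0.3]]}}

```text
t: 19.45
position: [0.6428, 0.163, 0.1379]
ee_rot: [[0.57, 0.129, 0.811], [0.072, -0.992, 0.107], [0.818, -0.003, -0.575]]
ft_force: [-0.1, 0.1, -0.0]
opening: 0.0449
grasp_force: 62.0
```

```bash
python3 seq.py d .144 0.08;python3 seq.py d .144 0.003; python3 - <<'E'
from h import *
w=imaging.snapshot("wrist");s=imaging.snapshot("scene")[150:350,260:480]
cv2.imwrite("pics/m9.png",np.hstack([cv2.resize(w,(400,300)),cv2.resize(s,(330,300),interpolation=cv2.INTER_CUBIC)])[:,:,::-1])
E
```

```text
[0.6428 0.163  0.1379] [ 0.16  0.52  2.25  3.18  0.59 -1.58]
[0.07, 0.01, -0.03] [-0.2, 0.1, -0.0] rows 1 -> [0.643 0.163 0.14 ]
[0.6428 0.163  0.1379] [ 0.16  0.52  2.25  3.18  0.59 -1.58]
[-2.03, 0.02, 1.45] [-0.2, 0.1, -0.0] rows 2 -> [0.643 0.163 0.063]
```

View pics/m9.png

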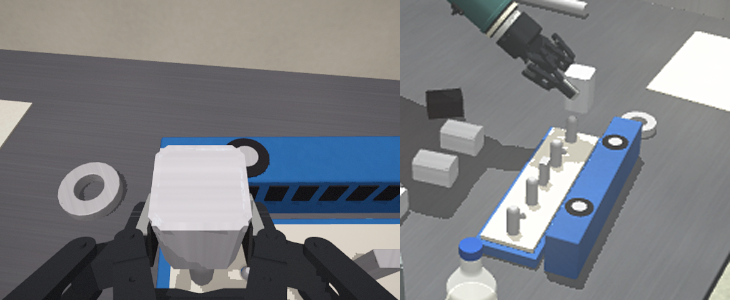

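The bowl hangs mouth-down over the end peg; in the right half it is at (579,88) with the peg below at (572,130). Lowering in stages while watching the force.

Call:
{"fn": "move_arm", "kwargs": {"rows": [[-0.4, 0, 0.28, 0, 0, 0, 0.3], [-0.8, 0, 0.56, 0, 0, 0, 0.3], [-1.1, 0, 0.77, 0, 0, 0, 0.3], [-1.3, 0, 0.91, 0, 0, 0, 0.3], [-1.3, 0, 0.91, 0, 0, 0, 0.3]]}}

```text
t: 20.05
position: [0.6422, 0.1626, 0.0892]
ee_rot: [[0.572, 0.129, 0.81], [0.073, -0.992, 0.106], [0.817, -0.001, -0.576]]
ft_force: [-1.1, 0.0, -1.0]
opening: 0.0451
grasp_force: 62.1
```

```bash
python3 seq.py d .144 0.001;python3 - <<'E'
from h import *
s=imaging.snapshot("scene")[180:260,340:460];w=imaging.snapshot("side")[230:330,130:280]
cv2.imwrite("pics/m10.png",np.hstack([cv2.resize(w,(400,300)),cv2.resize(s,(400,300),interpolation=cv2.INTER_CUBIC)])[:,:,::-1])
E
```

```text
[0.6422 0.1626 0.0892] [ 0.16  0.65  2.27  3.17  0.74 -1.58]
[-0.74, 0.01, 0.57] [-0.1, 0.2, 0.0] rows 1 -> [0.643 0.163 0.061]
```

Call:
{"fn": "move_arm", "kwargs": {"rows": [[-0.2, 0, 0.15, 0, 0, 0, 0.3], [-0.4, 0, 0.3, 0, 0, 0, 0.3], [-0.6, 0, 0.46, 0, 0, 0, 0.3], [-0.65, 0, 0.5, 0, 0, 0, 0.3], [-0.65, 0, 0.5, 0, 0, 0, 0.3]]}}

```text
t: 20.65
position: [0.6427, 0.1622, 0.0643]
ee_rot: [[0.572, 0.128, 0.81], [0.073, -0.992, 0.105], [0.817, -0.001, -0.577]]
ft_force: [0.1, 0.5, -1.2]
opening: 0.0455
grasp_force: 62.1
```

Call:
{"fn": "move_arm", "kwargs": {"rows": [[-0.05, 0, 0.04, 0, 0, 0, 0.3], [-0.1, 0, 0.07, 0, 0, 0, 0.3], [-0.1, 0, 0.07, 0, 0, 0, 0.3]]}}

```text
t: 20.95
position: [0.6427, 0.1623, 0.0614]
ee_rot: [[0.572, 0.128, 0.81], [0.073, -0.992, 0.105], [0.817, -0.001, -0.576]]
ft_force: [-0.6, -0.6, -1.2]
opening: 0.045
grasp_force: 62.1
```

Call:
{"fn": "move_arm", "kwargs": {"rows": [[-0.03, 0, 0.02, 0, 0, 0, 0.3], [-0.055, 0, 0.04, 0, 0, 0, 0.3], [-0.08, 0, 0.06, 0, 0, 0, 0.3], [-0.08, 0, 0.06, 0, 0, 0, 0.3]]}}

```text
t: 21.35
position: [0.6431, 0.1623, 0.0602]
ee_rot: [[0.569, 0.128, 0.812], [0.073, -0.992, 0.105], [0.819, -0.001, -0.573]]
ft_force: [-6.7, -1.3, 9.4]
opening: 0.045
grasp_force: 63.5
```

Contact at TCP z = 60 mm, as predicted. Releasing and backing out.

Call:
{"fn": "move_arm", "kwargs": {"rows": [[0, 0, 0, 0, 0, 0, 0.68], [0, 0, 0, 0, 0, 0, 0.68], [0, 0, 0, 0, 0, 0, 0.68], [0, 0, -1.2, 0, 0, 0, 0.68], [0, 0, -2.6, 0, 0, 0, 0.68]]}}

```text
t: 21.85
position: [0.5893, 0.1578, 0.104]
ee_rot: [[0.581, 0.125, 0.804], [0.074, -0.992, 0.1], [0.811, 0.001, -0.586]]
ft_force: [-16.7, -2.0, 13.2]
opening: 0.0584
grasp_force: 0.0
```

Call:
{"fn": "move_arm", "kwargs": {"rows": [[0.4, 0, -1.2, 0, 0, 0, 0.8], [0.8, 0, -2.4, 0, 0, 0, 0.8], [1.2, 0, -2.8, 0, 0, 0, 0.8]]}}

```text
t: 22.15
position: [0.554, 0.1585, 0.1929]
ee_rot: [[0.586, 0.123, 0.801], [0.075, -0.992, 0.098], [0.807, 0.003, -0.59]]
ft_force: [0.1, 0.2, 0.1]
opening: 0.0685
grasp_force: 0.0
```

```bash
python3 - <<'E'
from h import *
s=imaging.snapshot("scene");w=imaging.snapshot("side")
cv2.imwrite("pics/sc11.png",s[:,:,::-1]);cv2.imwrite("pics/sd11.png",w[:,:,::-1])
cs=cam("side");h=cv2.cvtColor(w,cv2.COLOR_RGB2HSV)
for n,im in(("side",w),("scene",s)):
  cs=cam(n);h=cv2.cvtColor(im,cv2.COLOR_RGB2HSV)
  for b in blobs((h[...,1]<60)&(h[...,2]>140),250):
    M=cv2.moments(b);P=onz(cs,(M['m10']/M['m00'],M['m01']/M['m00']),.03)
    if .38<P[0]<.8 and abs(P[1])<.3: print(n,P.round(4),M['m00'])
cv2.imwrite("pics/m11.png",np.hstack([cv2.resize(w[190:350,140:400],(400,300)),cv2.resize(s[170:330,220:430],(400,300),interpolation=cv2.INTER_CUBIC)])[:,:,::-1])
E
python3 seq.py b .443 .070 8.7 4
```

```text
side [0.4436 0.0729 0.03  ] 638.5
side [ 0.4545 -0.0345  0.03  ] 651.5
side [ 0.4308 -0.1589  0.03  ] 585.5
side [0.649  0.0541 0.03  ] 2588.5
scene [ 0.4456 -0.2736  0.03  ] 3162.5
scene [ 0.4555 -0.0472  0.03  ] 516.5
scene [0.4457 0.0602 0.03  ] 473.5
scene [0.6463 0.0133 0.03  ] 3149.0
[0.5548 0.1583 0.1932] [ 0.2   0.3   2.38  3.28  0.48 -1.65]
[ 0.05  0.54  1.48 -0.06  1.73  1.48] 3.224248640803409e-10
[3.0, -2.94, 0.25] [15.2, 8.4, 2.0] rows 3 -> [0.603 0.253 0.261]
[2.77, -2.81, 1.45] [15.2, 8.4, 2.0] rows 3 -> [0.65  0.348 0.329]
[-1.52, -5.06, -0.04] [31.9, -19.2, 8.6] rows 5 -> [0.553 0.474 0.331]
[-2.82, 0.32, -1.56] [-0.6, -21.6, 10.3] rows 3 -> [0.495 0.42  0.275]
[-3.1, 0.86, -0.42] [-0.6, -21.6, 10.3] rows 3 -> [0.437 0.366 0.218]
[-2.74, 2.81, -3.04] [-19.4, -14.3, 20.3] rows 4 -> [0.439 0.218 0.206]
[-1.97, 4.4, -1.19] [-19.4, -14.3, 20.3] rows 4 -> [0.44  0.07  0.194]
```

View pics/m11.png

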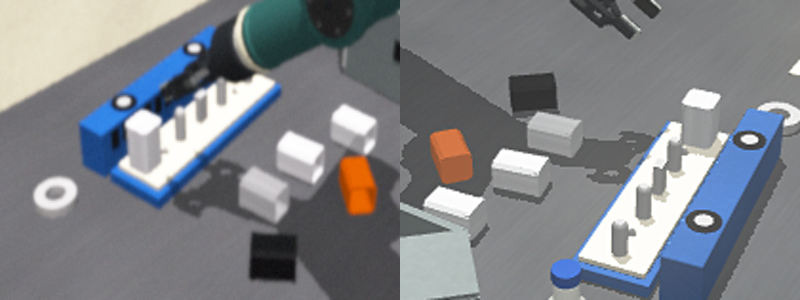

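The bowl stands upright over the end peg (left half (143,140), right half (701,118)), and the other bowls haven't moved. Swinging back over the second bowl.

Call:
{"fn": "move_arm", "kwargs": {"rows": [[1, -1, 0.1, 5, 2.8, 0.7, 0.8], [2, -2, 0.2, 10, 5.6, 1.3, 0.8], [3, -2.9, 0.25, 15.2, 8.4, 2, 0.8], [3, -2.9, 0.25, 15.2, 8.4, 2, 0.8]]}}

```text
t: 22.65
position: [0.606, 0.2533, 0.2592]
ee_rot: [[0.472, 0.324, 0.82], [0.007, -0.931, 0.364], [0.881, -0.166, -0.442]]
ft_force: [0.3, -0.1, 0.3]
opening: 0.0685
grasp_force: 0.0
```

Call:
{"fn": "move_arm", "kwargs": {"rows": [[0.9, -0.9, 0.5, 5, 2.8, 0.7, 0.8], [1.8, -1.9, 1, 10, 5.6, 1.3, 0.8], [2.8, -2.8, 1.4, 15.2, 8.4, 2, 0.8], [2.8, -2.8, 1.4, 15.2, 8.4, 2, 0.8]]}}

```text
t: 23.05
position: [0.6534, 0.3467, 0.3273]
ee_rot: [[0.371, 0.519, 0.77], [-0.095, -0.804, 0.587], [0.924, -0.291, -0.249]]
ft_force: [-0.1, -1.1, -0.2]
opening: 0.0683
grasp_force: 0.0
```

Call:
{"fn": "move_arm", "kwargs": {"rows": [[-0.3, -1, 0, 6.4, -3.8, 1.7, 0.8], [-0.6, -2, 0, 12.8, -7.7, 3.4, 0.8], [-0.9, -3, 0, 19, -11.5, 5.2, 0.8], [-1.2, -4, 0, 25.5, -15.4, 6.9, 0.8], [-1.5, -5.1, 0, 31.9, -19.2, 8.6, 0.8]]}}

```text
t: 23.55
position: [0.5541, 0.473, 0.3284]
ee_rot: [[0.648, 0.726, 0.23], [0.08, -0.365, 0.927], [0.758, -0.582, -0.295]]
ft_force: [1.7, 0.2, 0.1]
opening: 0.0683
grasp_force: 0.0
```

Call:
{"fn": "move_arm", "kwargs": {"rows": [[-0.9, 0.1, -0.5, 0, -7, 3.4, 0.8], [-1.9, 0.2, -1, 0, -14, 6.9, 0.8], [-2.8, 0.3, -1.6, -0.6, -21.6, 10.3, 0.8], [-2.8, 0.3, -1.6, -0.6, -21.6, 10.3, 0.8]]}}

```text
t: 23.95
position: [0.4962, 0.4181, 0.2734]
ee_rot: [[0.803, 0.594, -0.038], [0.347, -0.416, 0.841], [0.484, -0.689, -0.54]]
ft_force: [1.1, 0.5, 0.3]
opening: 0.0686
grasp_force: 0.0
```

```bash
python3 seq.py b .443 .070 8.7 2
```

```text
[0.4962 0.4181 0.2734] [0.07 0.41 1.82 1.11 1.22 0.39]
[ 0.05  0.54  1.48 -0.06  1.73  1.48] 3.224248640803409e-10
[-4.49, 2.47, -2.32] [-11.7, -30.9, 18.9] rows 5 -> [0.435 0.282 0.195]
[-1.78, 2.53, -1.72] [-14.2, -9.9, 15.1] rows 3 -> [0.437 0.176 0.195]
[-1.22, 3.24, -0.73] [-14.2, -9.9, 15.1] rows 3 -> [0.44  0.07  0.194]
```

Call:
{"fn": "move_arm", "kwargs": {"rows": [[-0.9, 0.5, -0.5, -2.3, -6.2, 3.8, 1], [-1.8, 1, -0.9, -4.7, -12.4, 7.6, 1], [-2.7, 1.5, -1.4, -7, -18.5, 11.3, 1], [-3.6, 2, -1.9, -9.4, -24.7, 15, 1], [-4.5, 2.5, -2.3, -11.7, -30.9, 18.9, 1]]}}

```text
t: 24.45
position: [0.434, 0.284, 0.1947]
ee_rot: [[0.844, 0.359, -0.399], [0.526, -0.701, 0.482], [-0.107, -0.616, -0.78]]
ft_force: [0.2, -0.1, -0.4]
opening: 0.0853
grasp_force: 0.0
```

Call:
{"fn": "move_arm", "kwargs": {"rows": [[-0.6, 0.8, -0.6, -4.7, -3.3, 5, 1], [-1.2, 1.7, -1.1, -9.5, -6.6, 10, 1], [-1.8, 2.5, -1.7, -14.2, -9.9, 15.1, 1], [-1.8, 2.5, -1.7, -14.2, -9.9, 15.1, 1]]}}

```text
t: 24.85
position: [0.4364, 0.1786, 0.1938]
ee_rot: [[0.848, 0.243, -0.471], [0.372, -0.906, 0.202], [-0.378, -0.346, -0.859]]
ft_force: [-0.5, 0.7, 0.1]
opening: 0.0853
grasp_force: 0.0
```

Call:
{"fn": "move_arm", "kwargs": {"rows": [[-0.4, 1.1, -0.2, -4.7, -3.3, 5, 1], [-0.8, 2.2, -0.5, -9.5, -6.6, 10, 1], [-1.2, 3.2, -0.7, -14.2, -9.9, 15.1, 1], [-1.2, 3.2, -0.7, -14.2, -9.9, 15.1, 1], [-1.2, 3.2, -0.7, -14.2, -9.9, 15.1, 1]]}}

```text
t: 25.35
position: [0.4377, 0.0753, 0.1921]
ee_rot: [[0.809, 0.152, -0.568], [0.132, -0.988, -0.077], [-0.573, -0.013, -0.819]]
ft_force: [-0.4, 0.5, 0.2]
opening: 0.085
grasp_force: 0.0
```

```bash
cat > look.py <<'E'
import bowls,sys
from h import *
im=imaging.snapshot("wrist");c=cam("wrist");n=sys.argv[1];cv2.imwrite(f"pics/{n}.png",im[:,:,::-1])
for t in(110,125,140): bowls.VT=t;print(t);bowls.measure(n,c)
E
python3 look.py w12; python3 seq.py g .443 .070 8.7
```

```text
110
bowl ctr [0.1173 0.0876] yaw -75.2 len 0.9151 wid 0.71 area 187779.0
125
bowl ctr [ 0.1409 -0.1964] yaw 39.8 len 0.7543 wid 0.2825 area 79284.5
bowl ctr [0.4406 0.0695] yaw 8.4 len 0.0635 wid 0.0466 area 10994.5
bowl ctr [0.1674 0.2782] yaw -16.7 len 0.6604 wid 0.2132 area 75163.0
140
bowl ctr [ 0.1432 -0.196 ] yaw 39.8 len 0.7492 wid 0.2802 area 78230.0
bowl ctr [0.4406 0.0696] yaw 8.4 len 0.0634 wid 0.0462 area 10905.0
bowl ctr [0.1686 0.2564] yaw -22.6 len 0.6502 wid 0.201 area 72799.5
[0.4378 0.075  0.1925] [ 0.05  0.54  1.49 -0.05  1.72  1.48]
[0.0, 0.19, -0.08] [-0.5, -0.0, 0.4] rows 1 -> [0.44  0.07  0.194]
[3.44, 0.0, 2.91] [0.0, 0.0, 0.0] rows 3 -> [0.474 0.075 0.064]
[-0.0, 0.0, 2.0] [-0.0, 0.0, 0.0] rows 2 -> [0.44  0.07  0.014]
```

Call:
{"fn": "move_arm", "kwargs": {"rows": [[1, 0.2, 0.8, -0.5, 0, 0.4, 1], [2, 0.2, 1.7, -0.5, 0, 0.4, 1], [3.4, 0.2, 2.85, -0.5, 0, 0.4, 1], [3.4, 0.2, 2.85, -0.5, 0, 0.4, 1], [3.4, 0.2, 2.85, -0.5, 0, 0.4, 1]]}}

```text
t: 25.9
position: [0.4724, 0.0735, 0.0644]
ee_rot: [[0.809, 0.15, -0.568], [0.121, -0.989, -0.09], [-0.575, 0.004, -0.818]]
ft_force: [0.6, 0.2, 0.8]
opening: 0.0856
grasp_force: 0.0
```

```bash
python3 - <<'E'
from bplan import *
pg,R=grasp((.4435,.070),8.5);plan([(pg,R)])
E
```

```text
[0.09, -0.04, 1.98] [0.3, 0.1, -0.0] rows 2 -> [0.441 0.07  0.014]
```

Call:
{"fn": "move_arm", "kwargs": {"rows": [[0.05, 0, 0.7, 0, 0, 0, 0.85], [0.1, 0, 1.4, 0, 0, 0, 0.85], [0.1, 0, 1.95, 0, 0, 0, 0.85], [0.1, 0, 1.95, 0, 0, 0, 0.5], [0.1, 0, 1.95, 0, 0, 0, 0.3]]}}

```text
t: 26.4
position: [0.444, 0.0681, 0.0173]
ee_rot: [[0.812, 0.15, -0.564], [0.119, -0.989, -0.091], [-0.571, 0.006, -0.821]]
ft_force: [3.7, 2.0, 28.7]
opening: 0.045
grasp_force: 58.9
```

Call:
{"fn": "move_arm", "kwargs": {"rows": [[0, 0, 0, 0, 0, 0, 0.3], [0, 0, 0, 0, 0, 0, 0.3], [0, 0, 0, 0, 0, 0, 0.3], [-0.4, 0, -0.6, 0, 0, 0, 0.3], [-1.7, 0, -2.5, 0, 0, 0, 0.3]]}}

```text
t: 26.9
position: [0.4432, 0.0683, 0.0862]
ee_rot: [[0.809, 0.15, -0.568], [0.119, -0.989, -0.092], [-0.575, 0.006, -0.818]]
ft_force: [-0.2, 0.3, -0.8]
opening: 0.0452
grasp_force: 61.5
```

Call:
{"fn": "move_arm", "kwargs": {"rows": [[-0.6, 0, -0.9, 0, 0, 0, 0.3], [-1.3, 0, -1.8, 0, 0, 0, 0.3], [-1.9, 0, -2.7, 0, 0, 0, 0.3], [-1.9, 0, -2.7, 0, 0, 0, 0.3]]}}

```text
t: 27.3
position: [0.4467, 0.0692, 0.1904]
ee_rot: [[0.817, 0.15, -0.557], [0.119, -0.989, -0.091], [-0.565, 0.008, -0.825]]
ft_force: [0.5, 0.8, -1.0]
opening: 0.0454
grasp_force: 61.6
```

```bash
python3 seq.py f .06 5; python3 - <<'E'
from h import *
w=imaging.snapshot("side");cs=cam("side");h=cv2.cvtColor(w,cv2.COLOR_RGB2HSV)
for b in blobs((h[...,1]<60)&(h[...,2]>140),250):
    M=cv2.moments(b);P=onz(cs,(M['m10']/M['m00'],M['m01']/M['m00']),.03)
    if .38<P[0]<.6 and abs(P[1])<.3: print(P.round(4),M['m00'])
E
```

```text
[0.4467 0.0692 0.1904] [ 0.05  0.55  1.48 -0.06  1.72  1.48]
hover [0.6541 0.0793 0.1401] [-0.08  0.51  2.27  2.84  0.61 -1.44] 4.6124437602657054e-10
[0.5, -3.23, 0.04] [15.3, 8.2, -15.2] rows 3 -> [0.444 0.167 0.18 ]
[1.24, -2.86, 0.99] [15.3, 8.2, -15.2] rows 3 -> [0.441 0.264 0.17 ]
[4.05, -3.05, -0.46] [12.6, 30.6, -19.2] rows 5 -> [0.518 0.386 0.221]
[3.72, 1.43, -1.37] [-11.0, 28.2, -11.0] rows 4 -> [0.637 0.373 0.26 ]
[0.65, 4.35, -2.43] [-26.2, 10.9, -6.2] rows 4 -> [0.707 0.243 0.231]
[-3.24, 4.65, -3.18] [-25.8, -10.1, -3.9] rows 4 -> [0.654 0.079 0.14 ]
[ 0.4512 -0.0335  0.03  ] 574.5
[ 0.4294 -0.1591  0.03  ] 580.5
```

Call:
{"fn": "move_arm", "kwargs": {"rows": [[0.2, -1.1, 0, 5, 2.7, -5, 0.3], [0.3, -2.1, 0, 10, 5.5, -10, 0.3], [0.5, -3.2, 0, 15.3, 8.2, -15.2, 0.3], [0.5, -3.2, 0, 15.3, 8.2, -15.2, 0.3]]}}

```text
t: 27.75
position: [0.4403, 0.1667, 0.1758]
ee_rot: [[0.837, 0.227, -0.498], [0.367, -0.908, 0.203], [-0.406, -0.353, -0.843]]
ft_force: [0.2, -0.3, -1.6]
opening: 0.0445
grasp_force: 61.7
```

Call:
{"fn": "move_arm", "kwargs": {"rows": [[0.4, -1, 0.3, 5, 2.7, -5, 0.3], [0.8, -1.9, 0.6, 10, 5.5, -10, 0.3], [1.2, -2.9, 0.8, 15.3, 8.2, -15.2, 0.3], [1.2, -2.9, 0.8, 15.3, 8.2, -15.2, 0.3]]}}

```text
t: 28.15
position: [0.4384, 0.2631, 0.1706]
ee_rot: [[0.831, 0.322, -0.453], [0.533, -0.695, 0.483], [-0.159, -0.643, -0.749]]
ft_force: [-0.1, -0.8, -1.6]
opening: 0.045
grasp_force: 61.9
```

Call:
{"fn": "move_arm", "kwargs": {"rows": [[0.8, -0.6, -0.1, 2.5, 6, -3.8, 0.3], [1.6, -1.2, -0.2, 5, 12.2, -7.7, 0.3], [2.4, -1.8, -0.3, 7.5, 18.4, -11.5, 0.3], [3.2, -2.4, -0.4, 10, 24.5, -15.4, 0.3], [4, -3, -0.5, 12.6, 30.6, -19.2, 0.3]]}}

```text
t: 28.65
position: [0.5179, 0.3817, 0.2224]
ee_rot: [[0.828, 0.554, -0.087], [0.35, -0.39, 0.852], [0.438, -0.736, -0.516]]
ft_force: [0.2, 1.1, -1.7]
opening: 0.045
grasp_force: 62.0
```

```bash
sed -i 's/place(k,.08)/place(k,.11)/' seq.py; python3 seq.py f .06 3
```

```text
[0.5179 0.3817 0.2224] [-0.01  0.53  1.79  1.09  1.28  0.32]
hover [0.6541 0.0793 0.1701] [-0.08  0.43  2.25  2.79  0.52 -1.38] 1.6533050785787974e-11
[3.95, 1.35, -1.63] [-12.7, 28.2, -11.8] rows 4 -> [0.643 0.366 0.27 ]
[0.82, 4.17, -2.51] [-26.3, 10.5, -6.1] rows 4 -> [0.71  0.235 0.252]
[-3.13, 4.3, -3.1] [-24.4, -10.0, -2.8] rows 4 -> [0.654 0.079 0.17 ]
```

Call:
{"fn": "move_arm", "kwargs": {"rows": [[0.8, 0.3, -0.3, -2.5, 5.6, -2.4, 0.3], [1.6, 0.5, -0.7, -5, 11.3, -4.7, 0.3], [2.4, 0.8, -1, -7.6, 17, -7, 0.3], [3.2, 1.1, -1.3, -10, 22.6, -9.4, 0.3], [3.95, 1.35, -1.6, -12.7, 28.2, -11.8, 0.3]]}}

```text
t: 29.15
position: [0.6431, 0.3661, 0.2686]
ee_rot: [[0.616, 0.668, 0.418], [0.021, -0.545, 0.838], [0.788, -0.507, -0.35]]
ft_force: [0.2, 1.1, -1.9]
opening: 0.0449
grasp_force: 62.0
```

Call:
{"fn": "move_arm", "kwargs": {"rows": [[0.15, 0.8, -0.5, -5.3, 2.1, -1.2, 0.3], [0.3, 1.7, -1, -10.5, 4.2, -2.4, 0.3], [0.5, 2.5, -1.5, -15.8, 6.3, -3.7, 0.3], [0.65, 3.3, -2, -21, 8.4, -4.9, 0.3], [0.8, 4.2, -2.5, -26.3, 10.5, -6.1, 0.3]]}}

```text
t: 29.65
position: [0.7099, 0.2352, 0.2493]
ee_rot: [[0.445, 0.445, 0.777], [-0.027, -0.861, 0.508], [0.895, -0.247, -0.371]]
ft_force: [1.2, 0.8, -1.5]
opening: 0.0453
grasp_force: 62.0
```

Call:
{"fn": "move_arm", "kwargs": {"rows": [[-0.6, 0.9, -0.6, -4.9, -2, -0.6, 0.3], [-1.25, 1.7, -1.2, -9.8, -4, -1.1, 0.3], [-1.9, 2.6, -1.9, -14.6, -6, -1.7, 0.3], [-2.5, 3.4, -2.5, -19.5, -8, -2.2, 0.3], [-3.1, 4.3, -3.1, -24.4, -10, -2.8, 0.3]]}}

```text
t: 30.15
position: [0.6531, 0.0796, 0.168]
ee_rot: [[0.574, 0.126, 0.809], [0.073, -0.992, 0.103], [0.816, 0.0, -0.578]]
ft_force: [0.4, 0.5, -0.0]
opening: 0.0452
grasp_force: 62.0
```

Call:
{"fn": "move_arm", "kwargs": {"rows": [[0, 0, 0, 0, 0, 0, 0.3], [0, 0, 0, 0, 0, 0, 0.3]]}}

```text
t: 30.35
position: [0.6542, 0.0811, 0.1687]
ee_rot: [[0.572, 0.129, 0.81], [0.072, -0.992, 0.107], [0.817, -0.003, -0.576]]
ft_force: [0.0, -0.4, -0.6]
opening: 0.045
grasp_force: 62.1
```

```bash
python3 seq.py d .06 0.03
```

```text
[0.6542 0.0811 0.1687] [-0.08  0.43  2.25  2.79  0.51 -1.38]
[-2.15, 0.07, 1.5] [-0.2, 0.2, -0.1] rows 2 -> [0.654 0.079 0.09 ]
```

Call:
{"fn": "move_arm", "kwargs": {"rows": [[-0.5, 0.07, 0.35, 0, 0, 0, 0.3], [-1, 0.07, 0.7, 0, 0, 0, 0.3], [-1.4, 0.07, 1, 0, 0, 0, 0.3], [-1.8, 0.07, 1.25, 0, 0, 0, 0.3], [-2.15, 0.07, 1.5, 0, 0, 0, 0.3]]}}

```text
t: 30.85
position: [0.6544, 0.0794, 0.09]
ee_rot: [[0.57, 0.13, 0.811], [0.072, -0.992, 0.108], [0.818, -0.003, -0.575]]
ft_force: [-2.8, -0.2, -0.6]
opening: 0.045
grasp_force: 62.1
```

Call:
{"fn": "move_arm", "kwargs": {"rows": [[-0.2, 0, 0.14, 0, 0, 0, 0.3], [-0.4, 0, 0.28, 0, 0, 0, 0.3], [-0.6, 0, 0.42, 0, 0, 0, 0.3], [-0.65, 0, 0.46, 0, 0, 0, 0.3], [-0.65, 0, 0.46, 0, 0, 0, 0.3]]}}

```text
t: 31.35
position: [0.6536, 0.0784, 0.0656]
ee_rot: [[0.573, 0.127, 0.81], [0.072, -0.992, 0.105], [0.817, -0.002, -0.577]]
ft_force: [-1.5, 0.0, -1.7]
opening: 0.045
grasp_force: 62.0
```

Now small steps to contact.

Call:
{"fn": "move_arm", "kwargs": {"rows": [[-0.04, 0, 0.03, 0, 0, 0, 0.3], [-0.08, 0, 0.06, 0, 0, 0, 0.3], [-0.08, 0, 0.06, 0, 0, 0, 0.3]]}}

```text
t: 31.65
position: [0.6537, 0.0783, 0.0635]
ee_rot: [[0.571, 0.127, 0.811], [0.072, -0.992, 0.105], [0.817, -0.001, -0.576]]
ft_force: [-4.7, 0.8, 1.5]
opening: 0.045
grasp_force: 62.6
```

Call:
{"fn": "move_arm", "kwargs": {"rows": [[-0.04, 0, 0.03, 0, 0, 0, 0.3], [-0.05, 0, 0.035, 0, 0, 0, 0.3], [-0.05, 0, 0.035, 0, 0, 0, 0.3]]}}

```text
t: 31.95
position: [0.6538, 0.0783, 0.0634]
ee_rot: [[0.569, 0.127, 0.813], [0.072, -0.992, 0.105], [0.819, -0.001, -0.573]]
ft_force: [-11.3, -1.4, 13.2]
opening: 0.045
grasp_force: 63.9
```

Call:
{"fn": "move_arm", "kwargs": {"rows": [[0, 0, 0, 0, 0, 0, 0.7], [0, 0, 0, 0, 0, 0, 0.7], [0, 0, 0, 0, 0, 0, 0.7], [0, 0, -0.8, 0, 0, 0, 0.7], [0, 0, -2, 0, 0, 0, 0.7]]}}

```text
t: 32.45
position: [0.6142, 0.073, 0.0961]
ee_rot: [[0.578, 0.128, 0.806], [0.073, -0.992, 0.105], [0.813, -0.002, -0.583]]
ft_force: [0.7, -0.5, 0.5]
opening: 0.0598
grasp_force: 0.0
```

Call:
{"fn": "move_arm", "kwargs": {"rows": [[0.4, 0, -1.2, 0, 0, 0, 0.8], [1.2, 0, -2, 0, 0, 0, 0.8], [2.2, 0, -2.6, 0, 0, 0, 0.8], [2.6, 0, -2.8, 0, 0, 0, 0.8]]}}

```text
t: 32.85
position: [0.5911, 0.0697, 0.2125]
ee_rot: [[0.574, 0.127, 0.809], [0.073, -0.992, 0.104], [0.815, -0.0, -0.579]]
ft_force: [1.1, 0.9, 0.3]
opening: 0.0686
grasp_force: 0.0
```

```bash
cat > chk.py <<'E'
from h import *
for n in("side","scene"):
  w=imaging.snapshot(n);cs=cam(n);h=cv2.cvtColor(w,cv2.COLOR_RGB2HSV);cv2.imwrite(f"pics/last_{n}.png",w[:,:,::-1])
  for b in blobs((h[...,1]<60)&(h[...,2]>140),250):
    M=cv2.moments(b);P=onz(cs,(M['m10']/M['m00'],M['m01']/M['m00']),.03)
    if .36<P[0]<.6 and abs(P[1])<.3: print(n,P.round(4),M['m00'])
E
python3 chk.py
python3 seq.py b .455 -.044 10 4;python3 - <<'E'
import bowls
from h import *
z=np.load("pics/w1.npz");c=(z["K"],z["R"],z["t"])
for t in(125,150,180): bowls.VT=t;print(t);bowls.measure("w1",c)
E
```

```text
side [ 0.4552 -0.0354  0.03  ] 555.5
side [ 0.4327 -0.1587  0.03  ] 548.5
scene [ 0.4465 -0.2734  0.03  ] 3193.5
scene [ 0.4557 -0.0473  0.03  ] 495.5
[0.5929 0.0698 0.213 ] [-0.13  0.26  2.34  2.64  0.45 -1.26]
[-0.12  0.55  1.47 -0.17  1.71  1.31] 1.4007090114391257e-09
[3.78, -4.91, 0.99] [27.5, 7.9, -0.9] rows 4 -> [0.663 0.227 0.288]
[-2.06, -3.38, 0.06] [24.4, -20.4, 4.6] rows 4 -> [0.584 0.31  0.255]
[-5.05, 0.92, -2.43] [-0.7, -37.8, 15.9] rows 5 -> [0.48  0.2   0.177]
[-2.51, 2.3, -2.3] [-14.5, -15.1, 16.4] rows 4 -> [0.466 0.078 0.185]
[-2.12, 3.39, -0.95] [-14.5, -15.1, 16.4] rows 4 -> [ 0.452 -0.045  0.194]
125
bowl ctr [ 0.5613 -0.2102] yaw -17.7 len 0.1076 wid 0.0574 area 3081.0
bowl ctr [ 0.4299 -0.1642] yaw 5.6 len 0.0705 wid 0.0466 area 2989.5
bowl ctr [ 0.4556 -0.2442] yaw 3.8 len 0.7653 wid 0.5145 area 96012.0
bowl ctr [ 0.4272 -0.0158] yaw -9.7 len 0.3787 wid 0.2062 area 44849.0
150
bowl ctr [ 0.4296 -0.1645] yaw 5.6 len 0.0692 wid 0.045 area 2858.5
bowl ctr [ 0.4536 -0.0402] yaw 11.6 len 0.0696 wid 0.0473 area 3209.5
bowl ctr [0.4417 0.0706] yaw 8.0 len 0.0693 wid 0.0416 area 3521.0
180
bowl ctr [ 0.4275 -0.1681] yaw 4.9 len 0.0639 wid 0.0366 area 2283.5
bowl ctr [ 0.4529 -0.0403] yaw 11.6 len 0.0683 wid 0.0463 area 3100.0
bowl ctr [0.4414 0.0707] yaw 8.3 len 0.0687 wid 0.0407 area 3440.0
```

Nothing has been knocked, and bowl C is at (.454,-.041) with yaw 11.6° and plausible dimensions. Swinging back to it.

Call:
{"fn": "move_arm", "kwargs": {"rows": [[0.9, -1.2, 0.2, 7, 2, 0, 0.8], [1.9, -2.4, 0.5, 14, 4, 0, 0.8], [2.8, -3.7, 0.7, 21, 6, -0.5, 0.8], [3.8, -4.9, 1, 27.5, 7.9, -0.9, 0.8], [3.8, -4.9, 1, 27.5, 7.9, -0.9, 0.8]]}}

```text
t: 33.45
position: [0.6658, 0.2277, 0.2847]
ee_rot: [[0.463, 0.513, 0.723], [0.039, -0.827, 0.561], [0.886, -0.231, -0.403]]
ft_force: [0.4, -0.0, -0.2]
opening: 0.0681
grasp_force: 0.0
```

Call:
{"fn": "move_arm", "kwargs": {"rows": [[-0.5, -0.8, 0, 6, -5, 1.2, 0.8], [-1, -1.7, 0, 12, -10, 2.3, 0.8], [-1.5, -2.5, 0, 18, -15, 3.5, 0.8], [-2.1, -3.4, 0, 24.4, -20.4, 4.6, 0.8], [-2.1, -3.4, 0, 24.4, -20.4, 4.6, 0.8]]}}

```text
t: 33.95
position: [0.5815, 0.31, 0.251]
ee_rot: [[0.692, 0.677, 0.249], [0.235, -0.539, 0.809], [0.682, -0.501, -0.533]]
ft_force: [1.2, 0.3, 0.3]
opening: 0.0686
grasp_force: 0.0
```

Call:
{"fn": "move_arm", "kwargs": {"rows": [[-1, 0.2, -0.5, 0, -7.6, 3.2, 0.8], [-2, 0.4, -1, 0, -15, 6.4, 0.8], [-3, 0.5, -1.4, 0, -22.7, 9.5, 0.8], [-4, 0.7, -1.9, -0.5, -30, 12.7, 0.8], [-5, 0.9, -2.4, -0.7, -37.8, 15.9, 0.8]]}}

```text
t: 34.45
position: [0.4769, 0.2015, 0.1748]
ee_rot: [[0.849, 0.453, -0.272], [0.524, -0.659, 0.539], [0.065, -0.6, -0.797]]
ft_force: [-0.1, 0.5, -0.9]
opening: 0.0684
grasp_force: 0.0
```

```bash
python3 seq.py b .454 -.041 11.6 1
```

```text
[0.4769 0.2015 0.1748] [-0.12  0.48  1.7   0.54  1.39  0.66]
[-0.1   0.54  1.48 -0.17  1.71  1.29] 2.4038916549695115e-09
[-2.47, 2.28, -2.33] [-14.8, -15.2, 15.6] rows 4 -> [0.464 0.08  0.185]
[-2.13, 3.35, -0.96] [-14.8, -15.2, 15.6] rows 4 -> [ 0.451 -0.042  0.194]
```

Call:
{"fn": "move_arm", "kwargs": {"rows": [[-0.6, 0.6, -0.6, -3.7, -3.8, 3.9, 1], [-1.2, 1.1, -1.2, -7.4, -7.6, 7.8, 1], [-1.9, 1.7, -1.7, -11, -11.4, 11.7, 1], [-2.5, 2.3, -2.3, -14.8, -15.2, 15.6, 1], [-2.5, 2.3, -2.3, -14.8, -15.2, 15.6, 1]]}}

```text
t: 34.95
position: [0.4644, 0.0798, 0.1832]
ee_rot: [[0.863, 0.306, -0.401], [0.413, -0.886, 0.211], [-0.291, -0.348, -0.891]]
ft_force: [-0.2, 0.8, -0.0]
opening: 0.0853
grasp_force: 0.0
```

Call:
{"fn": "move_arm", "kwargs": {"rows": [[-0.5, 0.8, -0.2, -3.7, -3.8, 3.9, 1], [-1, 1.7, -0.5, -7.4, -7.6, 7.8, 1], [-1.6, 2.5, -0.7, -11, -11.4, 11.7, 1], [-2.1, 3.3, -1, -14.8, -15.2, 15.6, 1], [-2.1, 3.3, -1, -14.8, -15.2, 15.6, 1]]}}

```text
t: 35.45
position: [0.4513, -0.0398, 0.1929]
ee_rot: [[0.802, 0.202, -0.563], [0.169, -0.979, -0.111], [-0.574, -0.006, -0.819]]
ft_force: [-0.0, 0.9, -1.3]
opening: 0.0856
grasp_force: 0.0
```

```bash
python3 look.py w13; sed -i 's/z=.030,off/z=.032,off/' bplan.py; python3 seq.py g .4535 -.0405 11.6
```

```text
110
bowl ctr [ 0.1784 -0.1942] yaw 42.7 len 0.6783 wid 0.4629 area 112779.5
bowl ctr [0.4381 0.1094] yaw -19.7 len 0.0662 wid 0.0584 area 12590.5
125
bowl ctr [ 0.1787 -0.1943] yaw 42.7 len 0.6781 wid 0.4624 area 112280.0
bowl ctr [0.4379 0.11  ] yaw -19.2 len 0.0654 wid 0.0579 area 12449.5
140
bowl ctr [0.414  0.1007] yaw -16.8 len 0.0225 wid 0.0233 area 1845.0
bowl ctr [ 0.2154 -0.2283] yaw 22.0 len 0.6402 wid 0.4419 area 98258.0
[ 0.4512 -0.0387  0.193 ] [-0.1   0.54  1.48 -0.17  1.7   1.29]
[-0.09, 0.07, -0.07] [-0.4, -0.1, 0.3] rows 1 -> [ 0.451 -0.041  0.196]
[3.44, -0.0, 2.91] [0.0, -0.0, 0.0] rows 3 -> [ 0.484 -0.034  0.066]
[0.0, 0.0, 2.0] [-0.0, 0.0, 0.0] rows 2 -> [ 0.451 -0.041  0.016]
```

```bash
python3 chk.py; python3 - <<'E'
from h import *
c=cam("wrist")
for P in[(.454,-.041,.046),(.438,.11,.046),(.4296,-.1645,.046),(.654,.077,.098),(.628,.163,.098)]: print(P,proj(c,P).round(0))
im=cv2.imread("pics/w13.png");h=cv2.cvtColor(im,cv2.COLOR_BGR2HSV)
for b in blobs((h[...,1]<45)&(h[...,2]>150),700): print(cv2.boundingRect(b),cv2.contourArea(b))
E
```

```text
side [ 0.4528 -0.0351  0.03  ] 553.5
side [ 0.4284 -0.1575  0.03  ] 546.0
scene [ 0.5622 -0.2906  0.03  ] 6002.5
scene [ 0.4584 -0.0475  0.03  ] 548.0
(0.454, -0.041, 0.046) [326.  92.]
(0.438, 0.11, 0.046) [55. 68.]
(0.4296, -0.1645, 0.046) [497. 156.]
(0.654, 0.077, 0.098) [ -435. -1615.]
(0.628, 0.163, 0.098) [-1125. -1304.]
(435, 65, 118, 128) 10075.5
(276, 0, 88, 138) 10821.0
```

Bowl C is in place (wrist blob at x 276–364, and the side view agrees). The other hit was bright bench. Grasping.

Call:
{"fn": "move_arm", "kwargs": {"rows": [[1, 0.07, 0.8, -0.4, 0, 0.3, 1], [2, 0.07, 1.7, -0.4, 0, 0.3, 1], [3.35, 0.07, 2.85, -0.4, 0, 0.3, 1], [3.35, 0.07, 2.85, -0.4, 0, 0.3, 1], [3.35, 0.07, 2.85, -0.4, 0, 0.3, 1]]}}

```text
t: 36.1
position: [0.4836, -0.0352, 0.067]
ee_rot: [[0.802, 0.201, -0.563], [0.161, -0.98, -0.119], [-0.575, 0.005, -0.818]]
ft_force: [-0.7, 0.2, 0.6]
opening: 0.0854
grasp_force: 0.0
```

```bash
python3 - <<'E'
from bplan import *
pg,R=grasp((.4538,-.041),11.6);plan([(pg,R)])
E
```

```text
[0.06, -0.02, 2.02] [0.2, 0.1, -0.2] rows 2 -> [ 0.451 -0.042  0.016]
```

Call:
{"fn": "move_arm", "kwargs": {"rows": [[0.03, 0, 0.7, 0, 0, 0, 0.85], [0.06, 0, 1.4, 0, 0, 0, 0.85], [0.06, 0, 2, 0, 0, 0, 0.85], [0.06, 0, 2, 0, 0, 0, 0.5], [0.06, 0, 2, 0, 0, 0, 0.3]]}}

```text
t: 36.6
position: [0.4536, -0.0428, 0.0192]
ee_rot: [[0.805, 0.2, -0.558], [0.16, -0.98, -0.12], [-0.571, 0.008, -0.821]]
ft_force: [6.9, 4.0, 32.9]
opening: 0.045
grasp_force: 57.9
```

Call:
{"fn": "move_arm", "kwargs": {"rows": [[0, 0, 0, 0, 0, 0, 0.3], [0, 0, 0, 0, 0, 0, 0.3], [0, 0, 0, 0, 0, 0, 0.3], [-0.4, 0, -0.6, 0, 0, 0, 0.3], [-1.7, 0, -2.5, 0, 0, 0, 0.3]]}}

```text
t: 37.1
position: [0.4529, -0.0419, 0.0881]
ee_rot: [[0.802, 0.2, -0.562], [0.16, -0.98, -0.12], [-0.575, 0.006, -0.818]]
ft_force: [0.1, -0.1, -1.1]
opening: 0.0451
grasp_force: 61.6
```

Call:
{"fn": "move_arm", "kwargs": {"rows": [[-0.6, 0, -0.9, 0, 0, 0, 0.3], [-1.3, 0, -1.8, 0, 0, 0, 0.3], [-1.9, 0, -2.7, 0, 0, 0, 0.3], [-1.9, 0, -2.7, 0, 0, 0, 0.3]]}}

```text
t: 37.5
position: [0.4564, -0.0417, 0.1925]
ee_rot: [[0.81, 0.201, -0.552], [0.16, -0.98, -0.122], [-0.565, 0.011, -0.825]]
ft_force: [1.4, 0.4, -1.6]
opening: 0.0449
grasp_force: 61.7
```

```bash
python3 seq.py f -.06 5; python3 chk.py
```

```text
[ 0.4564 -0.0417  0.1925] [-0.1   0.54  1.48 -0.18  1.7   1.3 ]
hover [ 0.6694 -0.0397  0.1701] [-0.4   0.44  2.21  2.28  0.57 -1.12] 1.3260172656047868e-15
[2.02, -4.89, 0.28] [23.5, 19.5, -24.0] rows 5 -> [0.471 0.111 0.15 ]
[3.66, -2.11, -0.36] [8.8, 28.0, -14.7] rows 4 -> [0.546 0.211 0.173]
[3.19, 1.16, -1.11] [-8.8, 25.3, -7.4] rows 4 -> [0.646 0.206 0.212]
[0.87, 3.44, -1.86] [-20.8, 12.7, -2.5] rows 3 -> [0.705 0.102 0.217]
[-2.22, 3.92, -2.4] [-22.7, -3.6, 0.4] rows 4 -> [ 0.669 -0.04   0.17 ]
side [ 0.4284 -0.1575  0.03  ] 543.0
```

Call:
{"fn": "move_arm", "kwargs": {"rows": [[-0.5, 0, -0.7, 0, 0, 0, 0.3], [-1.1, 0, -1.6, 0, 0, 0, 0.3], [-1.1, 0, -1.6, 0, 0, 0, 0.3]]}}

```text
t: 37.9
position: [0.455, -0.0412, 0.2479]
ee_rot: [[0.806, 0.2, -0.557], [0.16, -0.98, -0.122], [-0.57, 0.009, -0.822]]
ft_force: [0.2, 0.1, -1.4]
opening: 0.045
grasp_force: 61.7
```

```bash
sed -i 's/place(k,.11)/place(k,.13)/' seq.py; python3 seq.py f -.06 5
```

```text
[ 0.455  -0.0412  0.2479] [-0.1   0.49  1.42 -0.18  1.81  1.28]
hover [ 0.6694 -0.0397  0.1901] [-0.4   0.39  2.19  2.2   0.53 -1.02] 4.635989508949834e-11
[2.39, -4.61, 0.54] [21.9, 20.3, -25.4] rows 5 -> [0.476 0.104 0.192]
[3.76, -1.9, -0.14] [8.0, 28.2, -15.2] rows 4 -> [0.55  0.205 0.207]
[3.1, 1.29, -0.95] [-9.1, 25.3, -7.0] rows 4 -> [0.648 0.205 0.242]
[0.64, 3.48, -1.76] [-21.0, 12.5, -1.5] rows 3 -> [0.708 0.102 0.244]
[-2.56, 3.86, -2.37] [-22.7, -4.1, 1.7] rows 4 -> [ 0.669 -0.04   0.19 ]
```

Call:
{"fn": "move_arm", "kwargs": {"rows": [[0.5, -0.9, 0.1, 4.4, 4, -5, 0.3], [1, -1.8, 0.2, 8.8, 8, -10, 0.3], [1.4, -2.8, 0.3, 13, 12, -15, 0.3], [1.9, -3.7, 0.4, 17.5, 16, -20, 0.3], [2.4, -4.6, 0.5, 21.9, 20.3, -25.4, 0.3]]}}

```text
t: 38.4
position: [0.4752, 0.1051, 0.1899]
ee_rot: [[0.839, 0.395, -0.374], [0.523, -0.774, 0.358], [-0.148, -0.496, -0.856]]
ft_force: [-0.1, -0.1, -1.7]
opening: 0.0446
grasp_force: 61.6
```

Call:
{"fn": "move_arm", "kwargs": {"rows": [[0.8, -0.4, 0, 1.6, 5.6, -3, 0.3], [1.5, -0.8, 0, 3.2, 11.3, -6, 0.3], [2.3, -1.1, -0.1, 4.8, 17, -9, 0.3], [3, -1.5, -0.1, 6.4, 22.6, -12, 0.3], [3.8, -1.9, -0.1, 8, 28.2, -15.2, 0.3]]}}

```text
t: 38.9
position: [0.5497, 0.2068, 0.2034]
ee_rot: [[0.808, 0.589, -0.027], [0.438, -0.569, 0.696], [0.394, -0.574, -0.718]]
ft_force: [0.5, 0.4, -1.5]
opening: 0.0453
grasp_force: 61.7
```

Call:
{"fn": "move_arm", "kwargs": {"rows": [[0.6, 0.25, -0.2, -1.8, 5, -1.4, 0.3], [1.2, 0.5, -0.4, -3.6, 10, -2.8, 0.3], [1.9, 0.8, -0.6, -5.5, 15, -4.2, 0.3], [2.5, 1, -0.8, -7.3, 20, -5.6, 0.3], [3.1, 1.3, -1, -9.1, 25.3, -7, 0.3]]}}

```text
t: 39.4
position: [0.6487, 0.204, 0.2389]
ee_rot: [[0.647, 0.648, 0.402], [0.192, -0.648, 0.737], [0.738, -0.4, -0.544]]
ft_force: [-0.5, 0.4, -1.6]
opening: 0.045
grasp_force: 61.7
```

```bash
python3 seq.py f -.06 2
```

```text
[0.6487 0.204  0.2389] [-0.28  0.44  1.88  1.25  1.04 -0.1 ]
hover [ 0.6694 -0.0397  0.1901] [-0.4   0.39  2.19  2.2   0.53 -1.02] 4.635989508949834e-11
[0.68, 3.45, -1.79] [-21.1, 12.5, -1.6] rows 3 -> [0.707 0.101 0.242]
[-2.49, 3.84, -2.38] [-22.7, -4.0, 1.6] rows 4 -> [ 0.669 -0.04   0.19 ]
```

Call:
{"fn": "move_arm", "kwargs": {"rows": [[0.15, 0.9, -0.45, -5.3, 3.1, -0.4, 0.3], [0.35, 1.7, -0.9, -10.5, 6.2, -0.8, 0.3], [0.5, 2.6, -1.3, -15.8, 9.4, -1.2, 0.3], [0.7, 3.45, -1.8, -21.1, 12.5, -1.6, 0.3], [0.7, 3.45, -1.8, -21.1, 12.5, -1.6, 0.3]]}}

```text
t: 39.9
position: [0.7066, 0.1003, 0.2405]
ee_rot: [[0.511, 0.449, 0.733], [0.077, -0.873, 0.481], [0.856, -0.189, -0.481]]
ft_force: [-0.5, 0.2, -1.4]
opening: 0.0449
grasp_force: 61.9
```

Call:
{"fn": "move_arm", "kwargs": {"rows": [[-0.5, 0.8, -0.5, -4.5, -0.8, 0.3, 0.3], [-1, 1.5, -1, -9, -1.6, 0.6, 0.3], [-1.5, 2.3, -1.4, -13.6, -2.4, 1, 0.3], [-2, 3.1, -1.9, -18, -3.2, 1.3, 0.3], [-2.5, 3.85, -2.4, -22.7, -4, 1.6, 0.3]]}}

```text
t: 40.4
position: [0.6687, -0.0402, 0.1903]
ee_rot: [[0.572, 0.127, 0.811], [0.074, -0.992, 0.104], [0.817, 0.0, -0.576]]
ft_force: [1.0, -1.0, -0.9]
opening: 0.0449
grasp_force: 61.8
```

Call:
{"fn": "move_arm", "kwargs": {"rows": [[0, 0, 0, 0, 0, 0, 0.3], [0, 0, 0, 0, 0, 0, 0.3]]}}

```text
t: 40.6
position: [0.6693, -0.0387, 0.191]
ee_rot: [[0.57, 0.131, 0.811], [0.073, -0.991, 0.108], [0.818, -0.002, -0.575]]
ft_force: [-0.8, 1.3, -1.8]
opening: 0.0449
grasp_force: 62.0
```

```bash
python3 seq.py d -.06 0.06;python3 seq.py d -.06 0.03
```

```text
[ 0.6693 -0.0387  0.191 ] [-0.4   0.39  2.19  2.18  0.53 -1.01]
[-1.94, 0.04, 1.36] [-0.2, 0.1, 0.0] rows 2 -> [ 0.669 -0.04   0.12 ]
[ 0.6693 -0.0387  0.191 ] [-0.4   0.39  2.19  2.18  0.53 -1.01]
[-2.76, 0.04, 1.93] [-0.2, 0.1, 0.0] rows 3 -> [ 0.669 -0.04   0.09 ]
```

Call:
{"fn": "move_arm", "kwargs": {"rows": [[-0.6, 0.04, 0.4, 0, 0, 0, 0.3], [-1.2, 0.04, 0.8, 0, 0, 0, 0.3], [-1.8, 0.04, 1.25, 0, 0, 0, 0.3], [-2.3, 0.04, 1.6, 0, 0, 0, 0.3], [-2.75, 0.04, 1.93, 0, 0, 0, 0.3]]}}

```text
t: 41.1
position: [0.6709, -0.0399, 0.0912]
ee_rot: [[0.566, 0.131, 0.814], [0.074, -0.991, 0.108], [0.821, -0.001, -0.571]]
ft_force: [-4.7, 0.3, 2.1]
opening: 0.0449
grasp_force: 61.9
```

Call:
{"fn": "move_arm", "kwargs": {"rows": [[-0.2, 0, 0.14, 0, 0, 0, 0.3], [-0.4, 0, 0.28, 0, 0, 0, 0.3], [-0.6, 0, 0.42, 0, 0, 0, 0.3], [-0.65, 0, 0.46, 0, 0, 0, 0.3], [-0.65, 0, 0.46, 0, 0, 0, 0.3]]}}

```text
t: 41.6
position: [0.6691, -0.0401, 0.0664]
ee_rot: [[0.571, 0.13, 0.811], [0.073, -0.992, 0.107], [0.818, -0.002, -0.576]]
ft_force: [-4.2, -1.0, -1.6]
opening: 0.0451
grasp_force: 61.9
```

Call:
{"fn": "move_arm", "kwargs": {"rows": [[-0.03, 0, 0.02, 0, 0, 0, 0.3], [-0.06, 0, 0.04, 0, 0, 0, 0.3], [-0.06, 0, 0.04, 0, 0, 0, 0.3]]}}

```text
t: 41.9
position: [0.6691, -0.0401, 0.0651]
ee_rot: [[0.57, 0.13, 0.812], [0.074, -0.992, 0.107], [0.819, -0.001, -0.574]]
ft_force: [-7.3, -0.4, 1.3]
opening: 0.0452
grasp_force: 62.4
```

The force along -x tells me the bowl sits about 10 mm too far in +x. I grasped above the bowl's axis, and that height becomes an x offset after the turn. Correcting here: up 2 mm and back 8 mm, then down.

Call:
{"fn": "move_arm", "kwargs": {"rows": [[0.05, 0, -0.04, 0, 0, 0, 0.3], [0, 0, -0.12, 0, 0, 0, 0.3], [-0.05, 0, -0.19, 0, 0, 0, 0.3], [-0.1, 0, -0.26, 0, 0, 0, 0.3], [-0.1, 0, -0.26, 0, 0, 0, 0.3]]}}

```text
t: 42.4
position: [0.6619, -0.0421, 0.0672]
ee_rot: [[0.569, 0.129, 0.812], [0.074, -0.992, 0.105], [0.819, 0.0, -0.573]]
ft_force: [0.3, -0.2, -0.9]
opening: 0.0449
grasp_force: 61.5
```

Call:
{"fn": "move_arm", "kwargs": {"rows": [[-0.03, 0, 0.02, 0, 0, 0, 0.3], [-0.06, 0, 0.04, 0, 0, 0, 0.3], [-0.1, 0, 0.07, 0, 0, 0, 0.3], [-0.1, 0, 0.07, 0, 0, 0, 0.3]]}}

```text
t: 42.8
position: [0.662, -0.0419, 0.0631]
ee_rot: [[0.569, 0.129, 0.812], [0.074, -0.992, 0.105], [0.819, -0.0, -0.574]]
ft_force: [0.6, -0.3, -1.8]
opening: 0.045
grasp_force: 61.5
```

Side force is gone. Continuing down to contact.

Call:
{"fn": "move_arm", "kwargs": {"rows": [[-0.03, 0, 0.02, 0, 0, 0, 0.3], [-0.05, 0, 0.035, 0, 0, 0, 0.3], [-0.07, 0, 0.05, 0, 0, 0, 0.3], [-0.07, 0, 0.05, 0, 0, 0, 0.3]]}}

```text
t: 43.2
position: [0.6624, -0.0419, 0.062]
ee_rot: [[0.567, 0.129, 0.814], [0.074, -0.992, 0.105], [0.821, 0.0, -0.571]]
ft_force: [-3.3, 0.4, 6.5]
opening: 0.045
grasp_force: 62.5
```

Call:
{"fn": "move_arm", "kwargs": {"rows": [[0, 0, 0, 0, 0, 0, 0.7], [0, 0, 0, 0, 0, 0, 0.7], [0, 0, 0, 0, 0, 0, 0.7], [0, 0, -0.8, 0, 0, 0, 0.7], [0, 0, -2, 0, 0, 0, 0.7]]}}

```text
t: 43.7
position: [0.6141, -0.0483, 0.0951]
ee_rot: [[0.568, 0.13, 0.813], [0.075, -0.992, 0.106], [0.82, 0.001, -0.573]]
ft_force: [-0.3, -1.5, -1.2]
opening: 0.0599
grasp_force: 0.0
```

Call:
{"fn": "move_arm", "kwargs": {"rows": [[0.4, 0, -1.2, 0, 0, 0, 0.8], [1.2, 0, -2, 0, 0, 0, 0.8], [2.2, 0, -2.6, 0, 0, 0, 0.8], [2.6, 0, -2.8, 0, 0, 0, 0.8]]}}

```text
t: 44.1
position: [0.5894, -0.0517, 0.2105]
ee_rot: [[0.566, 0.128, 0.814], [0.075, -0.992, 0.104], [0.821, 0.003, -0.571]]
ft_force: [-0.5, 0.2, 0.7]
opening: 0.0683
grasp_force: 0.0
```

```bash
sed -i 's/z=.032,off/z=.035,off/; s/np.r_\[0\*sx,0\]/np.r_[-.012*sx,0]/' bplan.py; python3 chk.py
python3 seq.py b .4299 -.1643 5.6 4; python3 - <<'E'
from h import *
cs=cam("scene")
# bowl base centres (z=.098): bright blobs on plate, both views
for n in("scene","side"):
    im=cv2.imread(f"pics/last_{n}.png");h=cv2.cvtColor(im,cv2.COLOR_BGR2HSV);c=cam(n)
    for t in(200,225,240):
        print(n,t,[(onz(c,(M['m10']/M['m00'],M['m01']/M['m00']),.098)[:2].round(3).tolist(),M['m00']) for M in map(cv2.moments,blobs((h[...,1]<40)&(h[...,2]>t),60)) if .55<onz(c,(M['m10']/M['m00'],M['m01']/M['m00']),.098)[0]<.75])
# door: edges in scene
E
```

```text
side [ 0.4372 -0.165   0.03  ] 338.0
scene [ 0.4462 -0.2753  0.03  ] 3128.5
[ 0.5904 -0.0518  0.2105] [-0.54  0.28  2.33  2.06  0.61 -1.  ]
[-0.33  0.53  1.49 -0.24  1.69  1.19] 7.251282063911579e-16
[1.63, -3.92, 0.97] [25.4, -1.3, -0.8] rows 3 -> [0.626 0.072 0.234]
[-2.28, -2.07, -0.13] [17.9, -22.2, 4.7] rows 4 -> [0.555 0.116 0.195]
[-3.99, 1.1, -2.0] [-2.6, -32.6, 14.0] rows 5 -> [0.464 0.02  0.156]
[-1.89, 1.84, -1.85] [-11.7, -13.2, 13.4] rows 3 -> [ 0.446 -0.072  0.178]
[-1.7, 2.55, -0.98] [-11.7, -13.2, 13.4] rows 3 -> [ 0.427 -0.165  0.199]
scene 200 [([0.696, -0.678], 2483.0), ([0.714, -0.335], 525.0), ([0.652, -0.033], 250.5), ([0.709, -0.133], 1122.0), ([0.646, 0.076], 144.5), ([0.75, 0.189], 78.5), ([0.635, 0.159], 129.0)]
scene 225 [([0.696, -0.678], 2453.5), ([0.718, -0.341], 248.5), ([0.711, -0.16], 684.0), ([0.652, -0.033], 247.0), ([0.645, 0.076], 142.5), ([0.635, 0.159], 125.5)]
scene 240 [([0.696, -0.678], 2398.0), ([0.711, -0.161], 655.5), ([0.652, -0.033], 237.0), ([0.646, 0.076], 138.5), ([0.636, 0.159], 119.0)]
side 200 [([0.629, 0.628], 6637.0), ([0.612, 0.357], 313.5), ([0.638, 0.162], 175.0), ([0.648, 0.078], 149.5), ([0.561, 0.094], 1197.5)]
side 225 [([0.629, 0.629], 6569.0), ([0.611, 0.357], 275.0), ([0.638, 0.161], 154.5), ([0.649, 0.077], 131.0), ([0.656, -0.043], 110.5)]
side 240 [([0.629, 0.629], 6441.0), ([0.638, 0.161], 129.0), ([0.649, 0.077], 109.5), ([0.656, -0.043], 91.0)]
```

Bowls A, B and C are upright: their base tops project consistently at z = 98 mm in both views. Checking the door corners before going near bowl D.

```bash
python3 - <<'E'
from h import *
z=np.load("pics/w1.npz");c=(z["K"],z["R"],z["t"]);cs=cam("scene");z=np.load("pics/w6.npz");c6=(z["K"],z["R"],z["t"])
for u in[(292,345),(403,331),(428,415),(280,435)]: print(u,[onz(c,u,h)[:2].round(3).tolist() for h in(.159,.003)])
for u in[(237,428),(330,437)]: print("w6",u,onz(c6,u,.159)[:2].round(3))
for u in[(200,272),(187,304),(262,297)]: print("scene",u,onz(cs,u,.159)[:2].round(3),onz(cs,u,.166)[:2].round(3))
im=cv2.imread("pics/last_scene.png")[255:420,170:290];im1=cv2.imread("pics/w1.png")[310:480,260:480]
cv2.imwrite("pics/door.png",np.hstack([cv2.resize(im,(400,550),interpolation=cv2.INTER_CUBIC),cv2.resize(im1,(400,550))]))
E
```

```text
(292, 345) [[0.453, -0.22], [0.425, -0.315]]
(403, 331) [[0.553, -0.222], [0.572, -0.319]]
(428, 415) [[0.567, -0.318], [0.593, -0.459]]
(280, 435) [[0.422, -0.317], [0.379, -0.458]]
w6 (237, 428) [ 0.444 -0.169]
w6 (330, 437) [ 0.549 -0.168]
scene (200, 272) [ 0.423 -0.324] [ 0.43 -0.33]
scene (187, 304) [ 0.473 -0.425] [ 0.48 -0.43]
scene (262, 297) [ 0.596 -0.324] [ 0.601 -0.331]
```

View pics/door.png

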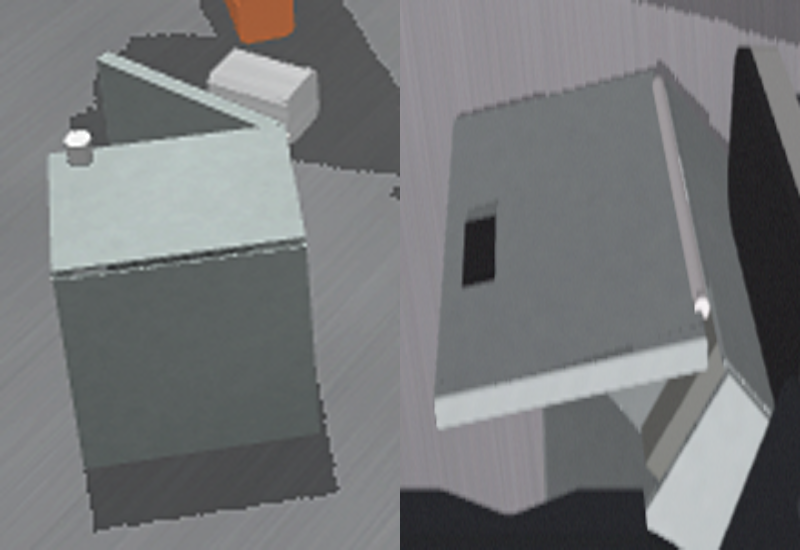

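The crop shows the door's outer face with its hinge rod at right and the free top corner at w1 pixel (281,433). So the hinge is at about (.567,-.316), and the free edge is at (.423,-.316), open about 45° and clear of bowl D. Swinging back to D.

Call:
{"fn": "move_arm", "kwargs": {"rows": [[0.4, -1, 0.2, 6.3, 0, 0, 0.8], [0.8, -2, 0.5, 12.7, -0.6, -0.4, 0.8], [1.2, -2.9, 0.7, 19, -1, -0.6, 0.8], [1.6, -3.9, 1, 25.4, -1.3, -0.8, 0.8], [1.6, -3.9, 1, 25.4, -1.3, -0.8, 0.8]]}}

```text
t: 44.7
position: [0.6278, 0.0721, 0.2288]
ee_rot: [[0.581, 0.473, 0.662], [0.095, -0.848, 0.522], [0.808, -0.241, -0.537]]
ft_force: [0.9, -0.9, -0.0]
opening: 0.0683
grasp_force: 0.0
```

Call:
{"fn": "move_arm", "kwargs": {"rows": [[-0.6, -0.5, 0, 4.5, -5.5, 1.2, 0.8], [-1.1, -1, 0, 9, -11, 2.3, 0.8], [-1.7, -1.5, 0, 13.5, -16.6, 3.5, 0.8], [-2.3, -2, -0.1, 17.9, -22.2, 4.7, 0.8], [-2.3, -2, -0.1, 17.9, -22.2, 4.7, 0.8]]}}

```text
t: 45.2
position: [0.5557, 0.1148, 0.1882]
ee_rot: [[0.801, 0.555, 0.225], [0.271, -0.671, 0.691], [0.534, -0.493, -0.687]]
ft_force: [-0.1, 0.1, 1.1]
opening: 0.0685
grasp_force: 0.0
```

Call:
{"fn": "move_arm", "kwargs": {"rows": [[-0.8, 0.2, -0.4, -0.5, -6.5, 2.8, 0.8], [-1.6, 0.4, -0.8, -1, -13, 5.6, 0.8], [-2.4, 0.7, -1.2, -1.5, -19.5, 8.4, 0.8], [-3.2, 0.9, -1.6, -2, -26, 11.2, 0.8], [-4, 1.1, -2, -2.6, -32.6, 14, 0.8]]}}

```text
t: 45.7
position: [0.4636, 0.0187, 0.1502]
ee_rot: [[0.906, 0.339, -0.254], [0.421, -0.786, 0.453], [-0.046, -0.518, -0.854]]
ft_force: [0.3, -0.1, -0.6]
opening: 0.0688
grasp_force: 0.0
```

```bash
python3 seq.py b .4297 -.1643 5.6 1
```

```text
[0.4636 0.0187 0.1502] [-0.38  0.48  1.7   0.34  1.41  0.64]
[-0.33  0.53  1.49 -0.24  1.69  1.19] 1.1102230246251565e-15
[-1.88, 1.77, -1.93] [-11.9, -13.0, 13.3] rows 3 -> [ 0.445 -0.073  0.175]
[-1.72, 2.51, -1.07] [-11.9, -13.0, 13.3] rows 3 -> [ 0.427 -0.165  0.199]
```

Call:
{"fn": "move_arm", "kwargs": {"rows": [[-0.5, 0.4, -0.5, -3, -3.2, 3.3, 1], [-0.9, 0.9, -1, -6, -6.5, 6.6, 1], [-1.4, 1.3, -1.5, -9, -9.7, 10, 1], [-1.9, 1.8, -1.9, -11.9, -13, 13.3, 1], [-1.9, 1.8, -1.9, -11.9, -13, 13.3, 1]]}}

```text
t: 46.2
position: [0.4456, -0.0731, 0.1733]
ee_rot: [[0.894, 0.199, -0.403], [0.294, -0.936, 0.191], [-0.339, -0.29, -0.895]]
ft_force: [0.3, 0.2, 0.5]
opening: 0.0856
grasp_force: 0.0
```

Call:
{"fn": "move_arm", "kwargs": {"rows": [[-0.4, 0.6, -0.3, -3, -3.2, 3.3, 1], [-0.9, 1.2, -0.5, -6, -6.5, 6.6, 1], [-1.3, 1.9, -0.8, -9, -9.7, 10, 1], [-1.7, 2.5, -1.1, -11.9, -13, 13.3, 1], [-1.7, 2.5, -1.1, -11.9, -13, 13.3, 1]]}}

```text
t: 46.7
position: [0.4277, -0.1643, 0.1979]
ee_rot: [[0.816, 0.1, -0.57], [0.084, -0.995, -0.053], [-0.572, -0.005, -0.82]]
ft_force: [0.0, 0.2, 0.6]
opening: 0.0854
grasp_force: 0.0
```

```bash
python3 look.py w14;python3 chk.py; python3 seq.py g .4297 -.1643 5.6; python3 - <<'E'
from h import *
c=cam("wrist");im=cv2.imread("pics/w14.png");h=cv2.cvtColor(im,cv2.COLOR_BGR2HSV);print(proj(c,(.43,-.164,.046)))
for t in(115,130,150,170):
  for b in blobs((h[...,1]<45)&(h[...,2]>t),2000): print(t,cv2.boundingRect(b),cv2.contourArea(b))
E
```

```text
110
125
140
side [ 0.4307 -0.1538  0.03  ] 468.0
scene [ 0.445  -0.2728  0.03  ] 3188.5
[ 0.4273 -0.1635  0.1985] [-0.33  0.53  1.49 -0.24  1.69  1.18]
[-0.03, 0.03, -0.02] [-0.2, -0.2, 0.2] rows 1 -> [ 0.427 -0.165  0.199]
[3.44, -0.0, 2.91] [0.0, 0.0, -0.0] rows 3 -> [ 0.461 -0.161  0.069]
[0.0, 0.0, 2.0] [0.0, 0.0, -0.0] rows 2 -> [ 0.427 -0.165  0.019]
[322.43506737  87.12335667]
115 (0, 278, 91, 103) 7240.0
115 (122, 0, 518, 403) 133594.5
130 (0, 279, 90, 101) 7032.0
130 (123, 0, 517, 393) 131094.5
150 (274, 0, 87, 134) 10402.0
170 (274, 19, 87, 115) 8338.5
```

Bowl D is where expected (wrist blob at x 274–361). Grasping.

Call:
{"fn": "move_arm", "kwargs": {"rows": [[1, 0.03, 0.8, -0.2, -0.2, 0.2, 1], [2, 0.03, 1.7, -0.2, -0.2, 0.2, 1], [3.4, 0.03, 2.9, -0.2, -0.2, 0.2, 1], [3.4, 0.03, 2.9, -0.2, -0.2, 0.2, 1], [3.4, 0.03, 2.9, -0.2, -0.2, 0.2, 1]]}}

```text
t: 47.35
position: [0.4603, -0.162, 0.0693]
ee_rot: [[0.813, 0.098, -0.575], [0.078, -0.995, -0.058], [-0.578, 0.002, -0.816]]
ft_force: [0.2, 0.2, -0.2]
opening: 0.0853
grasp_force: 0.0
```

Call:
{"fn": "move_arm", "kwargs": {"rows": [[0.03, 0, 0.7, 0, 0, 0, 0.85], [0.06, 0, 1.4, 0, 0, 0, 0.85], [0.06, 0, 2, 0, 0, 0, 0.85], [0.06, 0, 2, 0, 0, 0, 0.5], [0.06, 0, 2, 0, 0, 0, 0.3]]}}

```text
t: 47.85
position: [0.4296, -0.1665, 0.0218]
ee_rot: [[0.816, 0.097, -0.57], [0.076, -0.995, -0.06], [-0.574, 0.006, -0.819]]
ft_force: [10.0, 4.4, 33.9]
opening: 0.0448
grasp_force: 55.8
```

Call:
{"fn": "move_arm", "kwargs": {"rows": [[0, 0, 0, 0, 0, 0, 0.3], [0, 0, 0, 0, 0, 0, 0.3], [0, 0, 0, 0, 0, 0, 0.3], [-0.4, 0, -0.6, 0, 0, 0, 0.3], [-1.7, 0, -2.5, 0, 0, 0, 0.3]]}}

```text
t: 48.35
position: [0.4292, -0.1653, 0.0906]
ee_rot: [[0.813, 0.098, -0.574], [0.078, -0.995, -0.059], [-0.577, 0.003, -0.816]]
ft_force: [0.6, 0.2, -1.7]
opening: 0.0447
grasp_force: 61.6
```

Call:
{"fn": "move_arm", "kwargs": {"rows": [[-0.8, 0, -1.1, 0, 0, 0, 0.3], [-1.6, 0, -2.2, 0, 0, 0, 0.3], [-2.4, 0, -3.4, 0, 0, 0, 0.3], [-3, 0, -4.3, 0, 0, 0, 0.3], [-3, 0, -4.3, 0, 0, 0, 0.3]]}}

```text
t: 48.85
position: [0.4333, -0.1657, 0.2538]
ee_rot: [[0.82, 0.098, -0.563], [0.075, -0.995, -0.064], [-0.567, 0.01, -0.824]]
ft_force: [0.1, -0.5, -2.1]
opening: 0.0448
grasp_force: 61.7
```

```bash
python3 seq.py f -.144 5
```

```text
[ 0.4333 -0.1657  0.2538] [-0.32  0.48  1.42 -0.25  1.79  1.17]
hover [ 0.6681 -0.1246  0.1901] [-0.59  0.41  2.14  1.91  0.61 -0.87] 2.137624707653137e-11
[2.67, -4.07, 0.78] [18.2, 19.7, -22.9] rows 5 -> [ 0.474 -0.04   0.188]
[3.55, -1.79, 0.27] [7.0, 25.4, -14.1] rows 4 -> [0.55  0.052 0.184]
[2.95, 0.79, -0.38] [-6.7, 23.4, -6.7] rows 3 -> [0.638 0.064 0.21 ]
[0.97, 2.68, -1.08] [-17.1, 13.6, -1.3] rows 3 -> [ 0.692 -0.01   0.221]
[-1.68, 3.25, -1.7] [-20.3, 0.1, 2.0] rows 3 -> [ 0.668 -0.125  0.19 ]
```

Call:
{"fn": "move_arm", "kwargs": {"rows": [[0.5, -0.8, 0.1, 3.6, 4, -4.6, 0.3], [1.1, -1.6, 0.3, 7.3, 8, -9.2, 0.3], [1.6, -2.4, 0.4, 11, 12, -13.7, 0.3], [2.1, -3.3, 0.5, 14.6, 16, -18.3, 0.3], [2.6, -4.1, 0.6, 18.2, 19.7, -22.9, 0.3]]}}

```text
t: 49.35
position: [0.4723, -0.0365, 0.1884]
ee_rot: [[0.893, 0.304, -0.331], [0.412, -0.849, 0.331], [-0.18, -0.432, -0.884]]
ft_force: [-0.3, -0.0, -1.3]
opening: 0.0453
grasp_force: 61.6
```

Call:
{"fn": "move_arm", "kwargs": {"rows": [[0.7, -0.4, 0, 1.4, 5, -2.8, 0.3], [1.4, -0.7, 0.1, 2.8, 10, -5.6, 0.3], [2.1, -1.1, 0.1, 4.2, 15, -8.4, 0.3], [2.9, -1.4, 0.1, 5.6, 20, -11.3, 0.3], [3.6, -1.8, 0.1, 7, 25.4, -14.1, 0.3]]}}

```text
t: 49.85
position: [0.5523, 0.0537, 0.1891]
ee_rot: [[0.863, 0.505, 0.019], [0.391, -0.691, 0.608], [0.32, -0.517, -0.794]]
ft_force: [0.0, 0.2, -1.1]
opening: 0.045
grasp_force: 61.6
```

Call:
{"fn": "move_arm", "kwargs": {"rows": [[0.6, 0.15, -0.1, -1.3, 4.7, -1.3, 0.3], [1.2, 0.3, -0.2, -2.7, 9.4, -2.7, 0.3], [1.8, 0.5, -0.3, -4, 14, -4, 0.3], [2.4, 0.6, -0.4, -5.4, 18.7, -5.4, 0.3], [3, 0.8, -0.5, -6.7, 23.4, -6.7, 0.3]]}}

```text
t: 50.35
position: [0.641, 0.063, 0.2171]
ee_rot: [[0.711, 0.572, 0.409], [0.215, -0.731, 0.648], [0.669, -0.373, -0.643]]
ft_force: [-1.2, 0.5, -2.4]
opening: 0.0449
grasp_force: 61.6
```

```bash
python3 seq.py f -.144 2
```

```text
[0.641  0.063  0.2171] [-0.48  0.43  1.84  1.04  1.09 -0.03]
hover [ 0.6681 -0.1246  0.1901] [-0.59  0.41  2.14  1.91  0.61 -0.87] 2.137624707653137e-11
[0.92, 2.67, -1.01] [-16.9, 14.0, -1.6] rows 3 -> [ 0.694 -0.009  0.225]
[-1.84, 3.26, -1.69] [-20.5, -0.2, 1.8] rows 3 -> [ 0.668 -0.125  0.19 ]
```

Call:
{"fn": "move_arm", "kwargs": {"rows": [[0.2, 0.7, -0.25, -4.2, 3.5, -0.4, 0.3], [0.45, 1.3, -0.5, -8.4, 7, -0.8, 0.3], [0.7, 2, -0.75, -12.7, 10.5, -1.2, 0.3], [0.9, 2.7, -1, -16.9, 14, -1.6, 0.3], [0.9, 2.7, -1, -16.9, 14, -1.6, 0.3]]}}

```text
t: 50.85
position: [0.6932, -0.0102, 0.2224]
ee_rot: [[0.563, 0.42, 0.712], [0.102, -0.89, 0.444], [0.82, -0.178, -0.544]]
ft_force: [-0.8, 0.8, -1.8]
opening: 0.0451
grasp_force: 61.7
```

```bash
python3 - <<'E'
from h import *
c=cam("scene");d=cam("side")
print(onz(c,(307,312),.19),onz(d,(335,158),.19),onz(c,(309,380),0),onz(d,(333,205),.02))
E
python3 seq.py f -.144 1
```

```text
[ 0.72305625 -0.34696415  0.19      ] [ 0.72183288 -0.34431232  0.19      ] [ 0.7252816  -0.34727886  0.        ] [ 0.72285919 -0.34714628  0.02      ]
[ 0.6932 -0.0102  0.2224] [-0.54  0.43  1.99  1.47  0.85 -0.45]
hover [ 0.6681 -0.1246  0.1901] [-0.59  0.41  2.14  1.91  0.61 -0.87] 2.137624707653137e-11
[-1.74, 3.23, -1.7] [-20.5, 0.2, 1.7] rows 3 -> [ 0.668 -0.125  0.19 ]
```

The bottle is at (.723,-.347), well clear.

Call:
{"fn": "move_arm", "kwargs": {"rows": [[-0.4, 0.8, -0.4, -5.1, 0, 0.4, 0.3], [-0.9, 1.6, -0.8, -10.2, 0, 0.8, 0.3], [-1.3, 2.4, -1.3, -15.4, 0.2, 1.3, 0.3], [-1.75, 3.2, -1.7, -20.5, 0.2, 1.7, 0.3], [-1.75, 3.2, -1.7, -20.5, 0.2, 1.7, 0.3]]}}

```text
t: 51.35
position: [0.6676, -0.1231, 0.1901]
ee_rot: [[0.569, 0.128, 0.812], [0.072, -0.992, 0.106], [0.819, -0.002, -0.573]]
ft_force: [0.7, 1.7, -0.6]
opening: 0.0444
grasp_force: 61.8
```

```bash
python3 seq.py d -.144 0.03
```

```text
[ 0.6676 -0.1231  0.1901] [-0.59  0.41  2.14  1.91  0.61 -0.87]
[-2.73, 0.06, 1.92] [-0.1, -0.0, -0.0] rows 3 -> [ 0.668 -0.125  0.09 ]
```

Call:
{"fn": "move_arm", "kwargs": {"rows": [[-0.6, 0.06, 0.4, 0, 0, 0, 0.3], [-1.2, 0.06, 0.8, 0, 0, 0, 0.3], [-1.8, 0.06, 1.25, 0, 0, 0, 0.3], [-2.3, 0.06, 1.6, 0, 0, 0, 0.3], [-2.75, 0.06, 1.92, 0, 0, 0, 0.3]]}}

```text
t: 51.85
position: [0.6704, -0.1236, 0.0905]
ee_rot: [[0.565, 0.133, 0.814], [0.074, -0.991, 0.111], [0.822, -0.002, -0.57]]
ft_force: [0.3, -0.0, -0.3]
opening: 0.0446
grasp_force: 61.8
```

Call:
{"fn": "move_arm", "kwargs": {"rows": [[-0.2, 0, 0.14, 0, 0, 0, 0.3], [-0.4, 0, 0.28, 0, 0, 0, 0.3], [-0.6, 0, 0.42, 0, 0, 0, 0.3], [-0.65, 0, 0.46, 0, 0, 0, 0.3], [-0.65, 0, 0.46, 0, 0, 0, 0.3]]}}

```text
t: 52.35
position: [0.6694, -0.1248, 0.0668]
ee_rot: [[0.566, 0.13, 0.814], [0.074, -0.992, 0.107], [0.821, -0.0, -0.571]]
ft_force: [0.6, 0.2, -1.5]
opening: 0.0448
grasp_force: 61.8
```

Call:
{"fn": "move_arm", "kwargs": {"rows": [[-0.03, 0, 0.02, 0, 0, 0, 0.3], [-0.06, 0, 0.04, 0, 0, 0, 0.3], [-0.06, 0, 0.04, 0, 0, 0, 0.3]]}}

```text
t: 52.65
position: [0.6693, -0.125, 0.0647]
ee_rot: [[0.566, 0.13, 0.814], [0.074, -0.992, 0.106], [0.821, 0.0, -0.571]]
ft_force: [0.2, -0.8, -0.9]
opening: 0.0448
grasp_force: 61.8
```

Call:
{"fn": "move_arm", "kwargs": {"rows": [[-0.03, 0, 0.02, 0, 0, 0, 0.3], [-0.06, 0, 0.04, 0, 0, 0, 0.3], [-0.09, 0, 0.06, 0, 0, 0, 0.3], [-0.09, 0, 0.06, 0, 0, 0, 0.3]]}}

```text
t: 53.05
position: [0.6691, -0.1249, 0.061]
ee_rot: [[0.567, 0.13, 0.813], [0.074, -0.992, 0.107], [0.82, -0.0, -0.572]]
ft_force: [-0.5, -1.1, -1.0]
opening: 0.045
grasp_force: 61.8
```

Call:
{"fn": "move_arm", "kwargs": {"rows": [[-0.03, 0, 0.02, 0, 0, 0, 0.3], [-0.05, 0, 0.035, 0, 0, 0, 0.3], [-0.07, 0, 0.05, 0, 0, 0, 0.3], [-0.07, 0, 0.05, 0, 0, 0, 0.3]]}}

```text
t: 53.45
position: [0.6699, -0.1249, 0.0607]
ee_rot: [[0.563, 0.13, 0.816], [0.074, -0.992, 0.107], [0.823, 0.001, -0.568]]
ft_force: [-4.8, 0.5, 9.9]
opening: 0.0453
grasp_force: 63.2
```

Call:
{"fn": "move_arm", "kwargs": {"rows": [[0, 0, 0, 0, 0, 0, 0.7], [0, 0, 0, 0, 0, 0, 0.7], [0, 0, 0, 0, 0, 0, 0.7], [0, 0, -0.8, 0, 0, 0, 0.7], [0, 0, -2, 0, 0, 0, 0.7]]}}

```text
t: 53.95
position: [0.6208, -0.1312, 0.0925]
ee_rot: [[0.567, 0.131, 0.813], [0.075, -0.991, 0.108], [0.821, 0.0, -0.572]]
ft_force: [-0.5, -0.8, 0.3]
opening: 0.0599
grasp_force: 0.0
```

Call:
{"fn": "move_arm", "kwargs": {"rows": [[0.4, 0, -1.2, 0, 0, 0, 0.5], [1.2, 0, -2, 0, 0, 0, 0.3], [2.2, 0, -2.6, 0, 0, 0, 0], [2.6, 0, -2.8, 0, 0, 0, 0]]}}

```text
t: 54.35
position: [0.5965, -0.1352, 0.2082]
ee_rot: [[0.564, 0.129, 0.816], [0.076, -0.992, 0.104], [0.822, 0.003, -0.569]]
ft_force: [0.3, 0.3, -0.1]
opening: 0.0016
grasp_force: 0.0
```

```bash
python3 chk.py; python3 - <<'E'
from bplan import *
for n in("scene","side"):
    im=cv2.imread(f"pics/last_{n}.png");h=cv2.cvtColor(im,cv2.COLOR_BGR2HSV);c=cam(n)
    print(n,[(onz(c,(M['m10']/M['m00'],M['m01']/M['m00']),.098)[:2].round(3).tolist(),M['m00']) for M in map(cv2.moments,blobs((h[...,1]<40)&(h[...,2]>225),50)) if .55<onz(c,(M['m10']/M['m00'],M['m01']/M['m00']),.098)[0]<.75])
print("pegs",[(st+sy*k).round(3).tolist() for k in(-.144,-.06,.06,.144)])
q0=telemetry.observe()["joints"];print(q0.round(2))
R=down(135)
q,e=ik(np.array([.455,-.245,.30]),R,[-.6,.4,1.5,0,1.2,-1.4]);print(q.round(2),e)
plan(path(q0,q,4))
E
```

```text
scene [ 0.4477 -0.2939  0.03  ] 2611.0
scene [([0.696, -0.678], 2453.5), ([0.718, -0.341], 247.5), ([0.675, -0.211], 85.0), ([0.667, -0.126], 200.5), ([0.726, -0.117], 303.5), ([0.652, -0.033], 246.0), ([0.646, 0.076], 142.5), ([0.635, 0.159], 125.5)]
side [([0.629, 0.629], 6544.0), ([0.612, 0.357], 265.0), ([0.639, 0.161], 147.5), ([0.649, 0.077], 128.5), ([0.656, -0.044], 108.5), ([0.671, -0.126], 95.5)]
pegs [[0.665, -0.125], [0.654, -0.042], [0.639, 0.077], [0.628, 0.161]]
[-0.74  0.33  2.25  1.79  0.7  -0.89]
[-0.63  0.18  1.59 -0.    1.37 -1.41] 1.5655690538350566e-10
[1.57, -1.87, 0.05] [14.9, 2.3, -34.8] rows 5 -> [ 0.618 -0.076  0.245]
[-0.0, -1.01, -0.76] [16.2, -2.3, -32.0] rows 5 -> [ 0.582 -0.062  0.248]
[-1.55, -1.36, -2.03] [19.4, -5.8, -26.5] rows 4 -> [ 0.521 -0.123  0.251]
[-2.22, -2.81, -3.34] [23.0, -6.8, -18.6] rows 4 -> [ 0.455 -0.245  0.3  ]
```

All four bowls stand over their own pegs; the base tops match the peg positions within play in both views. Now the door.

Call:
{"fn": "move_arm", "kwargs": {"rows": [[0.3, -0.4, 0, 3, 0.5, -7, 0], [0.6, -0.8, 0, 6, 0.9, -14, 0], [0.9, -1.1, 0, 9, 1.4, -21, 0], [1.3, -1.5, 0, 12, 1.8, -28, 0], [1.6, -1.9, 0, 14.9, 2.3, -34.8, 0]]}}

```text
t: 54.95
position: [0.6158, -0.0738, 0.243]
ee_rot: [[0.299, 0.615, 0.729], [0.605, -0.713, 0.354], [0.738, 0.336, -0.585]]
ft_force: [-0.1, -0.1, -0.3]
opening: -0.0002
grasp_force: 0.0
```

Call:
{"fn": "move_arm", "kwargs": {"rows": [[0, -0.2, -0.15, 3.2, -0.5, -6.4, 0], [0, -0.4, -0.3, 6.5, -0.9, -12.8, 0], [0, -0.6, -0.45, 9.7, -1.4, -19.2, 0], [0, -0.8, -0.6, 13, -1.8, -25.6, 0], [0, -1, -0.75, 16.2, -2.3, -32, 0]]}}

```text
t: 55.45
position: [0.5805, -0.0603, 0.2457]
ee_rot: [[-0.1, 0.855, 0.51], [0.876, -0.168, 0.453], [0.472, 0.491, -0.732]]
ft_force: [0.5, 1.0, -1.0]
opening: -0.0001
grasp_force: 0.0
```

Call:
{"fn": "move_arm", "kwargs": {"rows": [[-0.3, -0.3, -0.4, 3.9, -1.2, -5.3, 0], [-0.6, -0.5, -0.8, 7.8, -2.3, -10.6, 0], [-0.9, -0.8, -1.2, 11.6, -3.5, -16, 0], [-1.2, -1.1, -1.6, 15.5, -4.6, -21, 0], [-1.55, -1.35, -2, 19.4, -5.8, -26.5, 0]]}}

```text
t: 55.95
position: [0.5193, -0.1213, 0.2476]
ee_rot: [[-0.467, 0.851, 0.241], [0.865, 0.382, 0.326], [0.185, 0.36, -0.914]]
ft_force: [-0.1, 0.8, -0.3]
opening: 0.0001
grasp_force: 0.0
```

Call:
{"fn": "move_arm", "kwargs": {"rows": [[-0.4, -0.6, -0.7, 4.6, -1.4, -3.7, 0], [-0.9, -1.1, -1.3, 9.2, -2.7, -7.4, 0], [-1.3, -1.7, -2, 13.8, -4.1, -11.2, 0], [-1.8, -2.2, -2.7, 18.4, -5.4, -15, 0], [-2.2, -2.8, -3.3, 23, -6.8, -18.6, 0]]}}

```text
t: 56.45
position: [0.4549, -0.2431, 0.2961]
ee_rot: [[-0.71, 0.704, -0.008], [0.704, 0.71, 0.005], [0.009, -0.002, -1.0]]
ft_force: [0.5, 0.3, -0.0]
opening: 0.0002
grasp_force: 0.0
```

```bash
python3 - <<'E'
from kin import *
s=telemetry.observe();print(s["position"],s["ee_rot"].round(3).tolist(),s["joints"].round(2))
im=imaging.snapshot("wrist");cv2.imwrite("pics/w15.png",im[:,:,::-1])
R=down(135);H=np.array([.567,-.316])
def at(a,gap): # door angle a rad from shut
    t=np.deg2rad(225)-a;d=np.array([np.cos(t),np.sin(t)]);n=np.array([d[1],-d[0]]);return np.r_[H+.105*d+n*gap,.105]
print(at(.785,.05),at(0,.011))
plan([(np.r_[at(.785,.06)[:2],.2],R),(at(.785,.06),R)])
E
```

```text
[ 0.45487149 -0.24313853  0.29614132] [[-0.71, 0.704, -0.008], [0.704, 0.71, 0.005], [0.009, -0.002, -1.0]] [-0.62  0.19  1.59 -0.    1.37 -1.41]
[ 0.4619801  -0.26604181  0.105     ] [ 0.48497561 -0.38246804  0.105     ]
[-0.46, -0.05, 3.24] [-0.4, -0.3, 0.4] rows 2 -> [ 0.462 -0.256  0.2  ]
[0.0, -0.0, 3.17] [-0.0, -0.0, 0.0] rows 2 -> [ 0.462 -0.256  0.105]
```

Call:
{"fn": "move_arm", "kwargs": {"rows": [[-0.25, 0, 1.6, 0, 0, 0.4, 0], [-0.45, -0.05, 3.2, 0, 0, 0.4, 0], [-0.45, -0.05, 4.6, 0, 0, 0.4, 0], [-0.45, -0.05, 6, 0, 0, 0.4, 0], [-0.45, -0.05, 6.4, 0, 0, 0.4, 0]]}}

```text
t: 57.0
position: [0.459, -0.2487, 0.0996]
ee_rot: [[-0.702, 0.713, -0.013], [0.712, 0.702, 0.014], [0.019, 0.001, -1.0]]
ft_force: [-0.9, 1.0, 0.6]
opening: 0.0003
grasp_force: 0.0
```

```bash
python3 - <<'E'
from kin import *
s=telemetry.observe();print(s["position"],s["ft_force"])
H=np.array([.567,-.316]);R=s["ee_rot"]
def at(a,gap):
    t=np.deg2rad(225)-a;d=np.array([np.cos(t),np.sin(t)]);n=np.array([d[1],-d[0]]);return np.r_[H+.105*d+n*gap,.105]
for a in(.785,.65,.5,.4,.3,.2,.1,.05,0,-.03): print(a,(R.T@(at(a,.012)-s["position"])/.03).round(2),at(a,.012).round(3))
E
```

```text
[ 0.45899062 -0.24867641  0.09960157] [-0.92590125  1.02021748  0.55744155]
0.785 [-1.38 -1.22 -0.21] [ 0.462 -0.304  0.105]
0.65 [-1.7  -1.57 -0.21] [ 0.461 -0.318  0.105]
0.5 [-2.11 -1.9  -0.22] [ 0.463 -0.334  0.105]
0.4 [-2.41 -2.09 -0.23] [ 0.465 -0.344  0.105]
0.3 [-2.73 -2.25 -0.23] [ 0.469 -0.354  0.105]
0.2 [-3.06 -2.37 -0.24] [ 0.473 -0.364  0.105]
0.1 [-3.4  -2.46 -0.24] [ 0.478 -0.373  0.105]
0.05 [-3.57 -2.49 -0.25] [ 0.481 -0.378  0.105]
0 [-3.75 -2.51 -0.25] [ 0.484 -0.382  0.105]
-0.03 [-3.85 -2.52 -0.25] [ 0.486 -0.384  0.105]
```

Call:
{"fn": "move_arm", "kwargs": {"rows": [[-0.7, -0.6, -0.2, 0, 0, 0, 0], [-1.2, -1.05, -0.2, 0, 0, 0, 0], [-1.5, -1.35, -0.2, 0, 0, 0, 0], [-1.8, -1.65, -0.2, 0, 0, 0, 0], [-2.1, -1.9, -0.2, 0, 0, 0, 0]]}}

```text
t: 57.5
position: [0.4664, -0.3381, 0.1112]
ee_rot: [[-0.702, 0.712, -0.004], [0.712, 0.702, 0.005], [0.006, 0.001, -1.0]]
ft_force: [-0.5, 0.6, 0.4]
opening: -0.0002
grasp_force: 0.0
```

Call:
{"fn": "move_arm", "kwargs": {"rows": [[-0.3, -0.2, 0, 0, 0, 0, 0], [-0.6, -0.35, 0, 0, 0, 0, 0], [-0.8, -0.4, 0, 0, 0, 0, 0], [-0.95, -0.47, 0, 0, 0, 0, 0], [-0.95, -0.47, 0, 0, 0, 0, 0]]}}

```text
t: 58.0
position: [0.4756, -0.3665, 0.11]
ee_rot: [[-0.702, 0.712, -0.006], [0.712, 0.702, 0.007], [0.009, 0.001, -1.0]]
ft_force: [-2.2, 3.0, -0.1]
opening: 0.0001
grasp_force: 0.0
```

```bash
python3 - <<'E'
from h import *
s=telemetry.observe();print(s["position"],s["ft_force"])
cv2.imwrite("pics/sc16.png",imaging.snapshot("scene")[:,:,::-1])
E
```

```text
[ 0.47564487 -0.36647365  0.11001856] [-2.20123433  2.95068858 -0.08734683]
```

Call:
{"fn": "move_arm", "kwargs": {"rows": [[-0.08, -0.02, 0, 0, 0, 0, 0], [-0.16, -0.03, 0, 0, 0, 0, 0], [-0.16, -0.03, 0, 0, 0, 0, 0]]}}

```text
t: 58.35
position: [0.4797, -0.3719, 0.1106]
ee_rot: [[-0.703, 0.712, -0.003], [0.712, 0.703, 0.004], [0.005, 0.0, -1.0]]
ft_force: [-0.5, 0.2, -0.5]
opening: 0.0
grasp_force: 0.0
```

Call:
{"fn": "move_arm", "kwargs": {"rows": [[-0.08, -0.01, 0, 0, 0, 0, 0], [-0.16, -0.02, 0, 0, 0, 0, 0], [-0.16, -0.02, 0, 0, 0, 0, 0]]}}

```text
t: 58.65
position: [0.4815, -0.3753, 0.1102]
ee_rot: [[-0.702, 0.712, -0.005], [0.712, 0.702, 0.005], [0.007, -0.0, -1.0]]
ft_force: [-4.0, -0.7, -1.0]
opening: -0.0
grasp_force: 0.0
```

Call:
{"fn": "move_arm", "kwargs": {"rows": [[-0.08, -0.01, 0, 0, 0, 0, 0], [-0.13, -0.02, 0, 0, 0, 0, 0], [-0.13, -0.02, 0, 0, 0, 0, 0]]}}

```text
t: 58.95
position: [0.4814, -0.3758, 0.1092]
ee_rot: [[-0.702, 0.712, -0.01], [0.712, 0.702, 0.01], [0.014, 0.0, -1.0]]
ft_force: [-6.8, 6.3, 0.1]
opening: 0.0001
grasp_force: 0.0
```

Call:
{"fn": "move_arm", "kwargs": {"rows": [[-0.05, 0, 0, 0, 0, 0, 0], [-0.1, 0, 0, 0, 0, 0, 0], [-0.1, 0, 0, 0, 0, 0, 0]]}}

```text
t: 59.25
position: [0.4812, -0.3757, 0.1085]
ee_rot: [[-0.702, 0.712, -0.014], [0.712, 0.702, 0.014], [0.02, 0.0, -1.0]]
ft_force: [-12.3, 10.3, 1.9]
opening: 0.0001
grasp_force: 0.0
```

```bash
python3 - <<'E'
from h import *
s=telemetry.observe();print(s["position"],s["ft_force"])
a=imaging.snapshot("scene");cv2.imwrite("pics/sc17.png",a[:,:,::-1])
b=cv2.imread("pics/sc16.png")
d=cv2.absdiff(a[:,:,::-1].copy(),b).max(2);ys,xs=np.where(d[250:330,170:280]>40);print(len(xs),(xs.min()+170,xs.max()+170,ys.min()+250,ys.max()+250) if len(xs) else None)
E
```

```text
[ 0.48121918 -0.37570576  0.10847339] [-12.31845833  10.29311406   1.88389638]
691 (np.int64(173), np.int64(279), np.int64(250), np.int64(329))
```

Firm stop: the force climbs to 16 N, about three times the catch, with no motion, and the drop after the catch was seen earlier. Backing off along the normal, then up.

Call:
{"fn": "move_arm", "kwargs": {"rows": [[0.5, 0, 0, 0, 0, 0, 0], [1.2, 0, 0, 0, 0, 0, 0], [2.2, 0, -0.3, 0, 0, 0, 0], [3, 0, -1.5, 0, 0, 0, 0], [3, 0, -3, 0, 0, 0, 0]]}}

```text
t: 59.8
position: [0.4204, -0.3135, 0.2001]
ee_rot: [[-0.702, 0.712, -0.009], [0.712, 0.702, 0.01], [0.013, 0.001, -1.0]]
ft_force: [1.1, -0.0, -0.2]
opening: -0.0001
grasp_force: 0.0
```

Call:
{"fn": "move_arm", "kwargs": {"rows": [[0.3, 0.5, -1.5, 0, 0, 0, 0], [0.3, 1, -3, 0, 0, 0, 0], [0.3, 1.5, -4.5, 0, 0, 0, 0], [0.3, 1.5, -4.5, 0, 0, 0, 0], [0.3, 1.5, -4.5, 0, 0, 0, 0]]}}

```text
t: 60.3
position: [0.4513, -0.2804, 0.3378]
ee_rot: [[-0.703, 0.711, -0.0], [0.711, 0.703, 0.002], [0.001, 0.001, -1.0]]
ft_force: [-0.5, 0.1, 0.2]
opening: 0.0002
grasp_force: 0.0
```

```bash
python3 - <<'E'
from h import *
s=telemetry.observe();print(s["t"],s["position"],s["ft_force"].round(1))
a=imaging.snapshot("scene")[:,:,::-1].copy();cv2.imwrite("pics/sc18.png",a);c=cam("scene");b=cv2.imread("pics/sc11.png")
H=np.array([.567,-.316]);g=cv2.cvtColor(a,cv2.COLOR_BGR2GRAY).astype(int);g0=cv2.cvtColor(b,cv2.COLOR_BGR2GRAY).astype(int)
for al in(.8,.7,.5,.3,.2,.1,.05,0,-.05,-.1):
    t=np.deg2rad(225)-al;d=np.array([np.cos(t),np.sin(t)]);n=np.array([d[1],-d[0]])
    o=[]
    for r in(.06,.1,.13):
        u=proj(c,np.r_[H+r*d-n*.006,.159]).round().astype(int);o.append((g[u[1],u[0]],g0[u[1],u[0]]))
    print(al,o)
# corner columns: brightness of the box/door top face, leftmost column of bright-grey in rows 285-310
h=cv2.cvtColor(a,cv2.COLOR_BGR2HSV);h0=cv2.cvtColor(b,cv2.COLOR_BGR2HSV)
for q,nm in((h,"now"),(h0,"before")):
    m=(q[...,2]>160)&(q[...,1]<60);m[:255]=0;m[345:]=0;m[:,:165]=0;m[:,275:]=0
    bb=max(blobs(m,100),key=cv2.contourArea);print(nm,cv2.contourArea(bb),[(tuple(map(int,p)),tuple(onz(c,p,.16)[:2].round(3).tolist())) for p in cv2.approxPolyDP(bb,3,True)[:,0].astype(float)])
for n in("scene","side"):
    im=imaging.snapshot(n);q=cv2.cvtColor(im,cv2.COLOR_RGB2HSV);c=cam(n)
    print(n,[(onz(c,(M['m10']/M['m00'],M['m01']/M['m00']),.098)[:2].round(3).tolist()) for M in map(cv2.moments,blobs((q[...,1]<40)&(q[...,2]>225),50)) if .55<onz(c,(M['m10']/M['m00'],M['m01']/M['m00']),.098)[0]<.75])
E
```

```text
60.3 [ 0.45127152 -0.28035907  0.33782703] [-0.5  0.1  0.2]
0.8 [(np.int64(84), np.int64(186)), (np.int64(83), np.int64(184)), (np.int64(129), np.int64(182))]
0.7 [(np.int64(82), np.int64(133)), (np.int64(83), np.int64(94)), (np.int64(83), np.int64(92))]
0.5 [(np.int64(84), np.int64(97)), (np.int64(82), np.int64(94)), (np.int64(84), np.int64(128))]
0.3 [(np.int64(82), np.int64(96)), (np.int64(83), np.int64(94)), (np.int64(85), np.int64(131))]
0.2 [(np.int64(82), np.int64(95)), (np.int64(83), np.int64(95)), (np.int64(224), np.int64(229))]
0.1 [(np.int64(122), np.int64(119)), (np.int64(111), np.int64(93)), (np.int64(247), np.int64(246))]
0.05 [(np.int64(129), np.int64(199)), (np.int64(128), np.int64(167)), (np.int64(125), np.int64(124))]
0 [(np.int64(125), np.int64(192)), (np.int64(121), np.int64(186)), (np.int64(126), np.int64(126))]
-0.05 [(np.int64(125), np.int64(192)), (np.int64(121), np.int64(188)), (np.int64(119), np.int64(119))]
-0.1 [(np.int64(125), np.int64(190)), (np.int64(122), np.int64(188)), (np.int64(191), np.int64(187))]
now 542.0 [((198, 299), (0.483, -0.401)), ((196, 305), (0.493, -0.418)), ((189, 300), (0.469, -0.413)), ((184, 302), (0.464, -0.424)), ((185, 335), (0.534, -0.5)), ((209, 332), (0.57, -0.469)), ((203, 325), (0.546, -0.459))]
before 2565.5 [((199, 272), (0.422, -0.326)), ((247, 292), (0.559, -0.328)), ((198, 299), (0.483, -0.401)), ((196, 305), (0.493, -0.418)), ((185, 301), (0.464, -0.42)), ((185, 335), (0.534, -0.5)), ((261, 325), (0.646, -0.399)), ((255, 292), (0.574, -0.319))]
scene [[0.696, -0.678], [0.719, -0.341], [0.675, -0.211], [0.727, -0.123], [0.666, -0.124], [0.656, -0.027], [0.646, 0.076], [0.635, 0.16]]
side [[0.629, 0.629], [0.611, 0.357], [0.639, 0.162], [0.649, 0.077], [0.661, -0.033], [0.671, -0.126]]
```

The door lies in the shut line now: the box front edge gives a shut direction of 222.6°, matching the stop. Bowl C's centroid shifted slightly, so I'm checking whether that is shadow or motion.

```bash
python3 - <<'E'
from h import *
for n in("scene","side"):
    now=imaging.snapshot(n)[:,:,::-1].copy();old=cv2.imread(f"pics/last_{n}.png");c=cam(n);cv2.imwrite(f"pics/fin_{n}.png",now)
    for nm,im in(("old",old),("now",now)):
        q=cv2.cvtColor(im,cv2.COLOR_BGR2HSV)
        for t in(170,200,225):
            for b in blobs((q[...,1]<40)&(q[...,2]>t),50):
                M=cv2.moments(b);u=(M['m10']/M['m00'],M['m01']/M['m00']);P=onz(c,u,.098)
                if .6<P[0]<.7 and -.09<P[1]<0: print(n,nm,t,P[:2].round(3),M['m00'],cv2.boundingRect(b))
    u=proj(c,(.654,-.042,.06)).astype(int);d=cv2.absdiff(now,old).max(2)[u[1]-25:u[1]+25,u[0]-25:u[0]+25];print(n,"diff>40:",(d>40).sum(),"mean shift img",now[u[1]-25:u[1]+25,u[0]-25:u[0]+25].mean(),old[u[1]-25:u[1]+25,u[0]-25:u[0]+25].mean())
    g=cv2.cvtColor(now,cv2.COLOR_BGR2GRAY);g0=cv2.cvtColor(old,cv2.COLOR_BGR2GRAY);u2=proj(c,(.654,-.042,.098)).astype(int)
    T=g0[u2[1]-9:u2[1]+25,u2[0]-11:u2[0]+12];S=g[u2[1]-20:u2[1]+36,u2[0]-22:u2[0]+23];r=cv2.matchTemplate(S,T,cv2.TM_CCOEFF_NORMED);print("match",cv2.minMaxLoc(r)[1],np.array(cv2.minMaxLoc(r)[3])-[11,11])
E
```

```text
scene old 170 [ 0.652 -0.033] 265.5 (337, 243, 24, 27)
scene old 200 [ 0.652 -0.033] 249.5 (337, 244, 24, 25)
scene old 225 [ 0.652 -0.033] 246.0 (337, 244, 24, 25)
scene now 170 [ 0.656 -0.026] 242.0 (341, 243, 22, 25)
scene now 200 [ 0.656 -0.027] 227.0 (341, 244, 22, 24)
scene now 225 [ 0.656 -0.027] 225.0 (341, 244, 22, 24)
scene diff>40: 288 mean shift img 180.85146666666665 182.27226666666667
match 0.7761813402175903 [ 3 -1]
side old 170 [ 0.654 -0.043] 157.0 (274, 219, 21, 13)
side old 200 [ 0.656 -0.043] 126.5 (274, 219, 20, 11)
side old 225 [ 0.656 -0.044] 108.5 (274, 219, 20, 11)
side now 170 [ 0.659 -0.031] 151.5 (270, 220, 21, 13)
side now 200 [ 0.661 -0.033] 124.5 (270, 220, 20, 11)
side now 225 [ 0.661 -0.033] 108.0 (271, 220, 19, 10)
side diff>40: 236 mean shift img 164.9332 162.1052
match 0.8771209120750427 [-4  1]
```

```bash
python3 - <<'E'
from h import *
cs,cd=cam("scene"),cam("side")
def tops(im,c):
    q=cv2.cvtColor(im,cv2.COLOR_BGR2HSV);o=[]
    for b in blobs((q[...,1]<40)&(q[...,2]>200),50):
        M=cv2.moments(b);u=(M['m10']/M['m00'],M['m01']/M['m00']);P=onz(c,u,.098)
        if .6<P[0]<.69 and -.2<P[1]<.2 and M['m00']<400: o.append((P[1],u,cv2.minAreaRect(b)))
    return sorted(o,key=lambda x:x[0])
for p in("last","fin"):
    a=tops(cv2.imread(f"pics/{p}_scene.png"),cs);b=tops(cv2.imread(f"pics/{p}_side.png"),cd)
    for x in a:
        for y in b:
            if abs(x[0]-y[0])<.02: print(p,tri(cs,x[1],cd,y[1]).round(4),[round(v,1) for v in(*x[2][1],x[2][2],*y[2][1],y[2][2])])
E
```

```text
last [ 0.6687 -0.1255  0.0982] [20.6, 13.6, 18.4, 18.0, 9.5, 18.4]
last [ 0.6535 -0.0386  0.1016] [16.3, 27.5, 47.3, 18.3, 10.2, 15.9]
last [0.6466 0.0771 0.0981] [18.5, 9.9, 12.5, 18.6, 11.5, 21.8]
last [0.6362 0.1609 0.098 ] [18.2, 9.2, 11.3, 20.4, 12.6, 21.8]
fin [ 0.6679 -0.1243  0.0992] [17.6, 21.0, 52.1, 18.0, 9.2, 18.4]
fin [ 0.6576 -0.0296  0.1005] [16.5, 24.2, 42.5, 18.0, 9.8, 18.4]
fin [0.6466 0.0774 0.098 ] [18.5, 10.0, 12.5, 19.3, 11.4, 18.4]
fin [0.6361 0.1613 0.098 ] [18.2, 9.0, 11.3, 12.0, 22.0, 90.0]
```

Bowl C was nudged about 1 cm, within the peg's play, and still stands upright on its peg with its top at about 98–100 mm. The other bowls, the plate and the door are as required, and the robot touches nothing.

```bash
python3 -c "
from station import job
print(job.hand_in())"
```

```text
the job is handed in; nothing more can be done
None
```

I handed the job in; no verdict came back. By my measurements the plate is flush on both pins, all four bowls are rim-down on their own pegs (one shifted about 1 cm at some point, but still upright on its peg), the door is shut against its stop, and the spray bottle and ring were left alone.

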